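# Load the specimen carrier for the profiler

## Task

First swing the two clips clear of the guide rails; then slide every specimen holder on the bed of the loading station, upright and without lifting it off the bed, between the guide rails, one behind the other and closed up against the end stop. Then lower the steel retainer plate over the columns and the two dowel pins until it lies flush on the rails, and turn both clips fully back across over it. Leave the other things on the bench where they are.

Things in the scene. Friction and masses are not known exactly. Their poses are not given: they have to be found in the camera images.
- station: Grey loading station fixed to the bench: flat bed 200 (x) by 430 (y) by 10 mm thick; origin at the centre of its underside on the bench, z up. The holders stand on the open staging area at its -y end (y -209 to -35 mm), which has a 6 mm high rim on its three outer edges. Two aluminium guide rails on the bed form a channel along x = 0 towards +y.
- mouth (a point): Point on the bed's top (10 mm above the bench) in the channel's mouth, x = 0, y = 7 mm in the station's frame; axes as the station's. From here the channel runs along +y, 35 mm wide between rails 14 mm high (each 24.5 mm wide, outer faces at x = +-42 mm). Before it two flared guides, also 14 mm high, narrow the way from about 84 mm at y = -43 to 35 mm.
- stop (a point): Point on the bed's top at the foot of the end stop's face: x = 0, y = 193 mm in the station's frame. The stop is a 14 mm high block that closes the channel.
- seat (a point): Centre of the retainer's seat, level with the rail tops (24 mm above the bench): x = 0, y = 107 mm in the station's frame; axes as the station's. Two steel dowel pins, 8 mm thick, 13 mm tall, with tapered tops, stand on the rails at (-32, +75) and (+32, -75) mm from this point.
- retainer_handle (a point): Centre of the retainer's black handle bar (68 mm along x, 12 mm thick along y, 14 mm tall), 51 mm above the plate's underside, on legs at x = +-30 mm. The plate: flat steel 84 (x) by 200 (y) by 5 mm, about 0.28 kg, with a slot 30 x 170 mm for the columns, 10 mm holes at (-32, 75) and (32, -75) mm; fits either way round. Starts flat on the bench.
- clip_a (a joint): Swing clip on a post at (58, 169) mm in the station's frame: flat steel arm turning about the vertical; rad, anticlockwise from above. 0: arm along the station's +y (below 0.3 it clears the plate); 1.57: closed, arm across the plate's edge, 2.5 mm above a plate lying flush. Range -0.9 to 1.6, light friction, stays where left. Starts partly or fully across.
- clip_a_tab (a point): Middle of clip_a's black upright finger tab: a round stub 10 mm thick, 24 mm tall, on the arm 27 mm from the pivot; its top is 12 mm above this point.
- clip_b (a joint): The other swing clip, post at (-58, 45) mm in the station's frame, the same turned half round: at 0 its arm points along the station's -y; rad, anticlockwise from above; 1.57 = closed over the retainer's other edge. Range -0.9 to 1.6.
- clip_b_tab (a point): Middle of clip_b's finger tab, like clip_a_tab.
- holder1_mid (a point): Specimen holder, standing on the staging area (may be absent): round steel foot 32 mm across and 12 mm high, on it a column 18 mm across up to 40 mm in all, with a dark resin specimen at the top; 90 g, heavy at the foot. The point is on its axis, half-way up (20 mm above its underside); z along its axis.
- holder2_mid (a point): Specimen holder, standing on the staging area (may be absent): round steel foot 32 mm across and 12 mm high, on it a column 18 mm across up to 40 mm in all, with a dark resin specimen at the top; 90 g, heavy at the foot. The point is on its axis, half-way up (20 mm above its underside); z along its axis.
- holder3_mid (a point): Specimen holder, standing on the staging area (may be absent): round steel foot 32 mm across and 12 mm high, on it a column 18 mm across up to 40 mm in all, with a dark resin specimen at the top; 90 g, heavy at the foot. The point is on its axis, half-way up (20 mm above its underside); z along its axis.
- holder4_mid (a point): Specimen holder, standing on the staging area (may be absent): round steel foot 32 mm across and 12 mm high, on it a column 18 mm across up to 40 mm in all, with a dark resin specimen at the top; 90 g, heavy at the foot. The point is on its axis, half-way up (20 mm above its underside); z along its axis.
- holder5_mid (a point): Specimen holder, standing on the staging area (may be absent): round steel foot 32 mm across and 12 mm high, on it a column 18 mm across up to 40 mm in all, with a dark resin specimen at the top; 90 g, heavy at the foot. The point is on its axis, half-way up (20 mm above its underside); z along its axis.
- standard: Bystander: flat dark steel reference block 30 x 22 x 12 mm, lying in a rear corner of the staging area; origin at the centre of its underside.
- jar1: Bystander: clear jar with a black lid, 54 mm across, 55 mm tall; origin under its centre.
- jar2: Bystander: smaller clear jar with a black lid, 44 mm across, 45 mm tall; origin under its centre.
- carton: Bystander: small cardboard carton 75 x 55 x 45 mm; origin under its centre.
- tweezers: Bystander: steel tweezers 115 mm long, lying on the bench, 7 mm high; origin at their middle.
- driver: Bystander: screwdriver 170 mm long lying on the bench.

How it is judged:
By the outcome, as a careful person would: the job done as asked, in the order asked, and still so for the second after the job is handed in, with the robot touching nothing.
Of holder1, holder2, holder3, holder4, holder5 only 3 to 5 are there at a start; the rules pass over those that are not, and their reading is None.
At some moment in a run one of holder1, holder2, holder3, holder4, holder5, retainer may be knocked a few centimetres aside while the robot is not near it.
Once in a run the grip may slacken for a moment while it holds something.
It also fails if it takes over 210 s, if anything falls off the work surface, if the arm or the gripper's body presses on something with over 40 N, if the wrist force passes 120 N, or if a joint passes its speed limit or range.

## Robot

A 6-joint arm with a two-finger parallel gripper is mounted at the origin on the work surface. World frame = base frame: x ahead of the robot, y to its left, z up, the work surface at z = 0. Lengths are in m, angles in degrees, forces in N, time in s.
With the tool pointing down it reaches from about 0.3 to 0.75 m from the base axis. Payload 8.5 kg.
Tool frame: the origin (TCP) lies between the finger pads; the fingertips stand 8 mm ahead of it and the grasp point (between the pads) lies 11 mm behind it; y points along the fingers, z is the direction in which the jaws open and shut, and the axes are right-handed (so a half turn about y gives the same grasp; the last joint's range is limited). The gripper opens to 85 mm and grips with 20 to 120 N. Pads are 22 mm wide; open, the fingers measure 114 mm over their backs; the gripper's body (76 mm by 85 mm) begins 54 mm behind the grasp point. The pads swing forward as they close: fully open they stand 13 mm farther back than shut.
Start: joints at [55.331, 21.807, 74.336, -0, 83.858, -12.336], TCP at [0.209, 0.509, 0.239] pointing down, gripper open.
Joint ranges: [-178.18, 178.18], [-50.72, 133.34], [12.68, 142.11], [-81.47, 261.47], [9.98, 163.14], [-165.26, 165.26]. Speed limits (degrees/s): [136.94, 136.94, 180, 180, 180, 180].

## Interface

Orientations are given as a 3x3 rotation matrix whose columns are the frame's x, y, z axes.
In Python, from rig import env, get_image gives the robot as it stands.
- The arm moves only by the tool move_arm, never from a script. Its argument "targets" is one flat list of numbers, 6 for each row, row after row: the shift along the tool's x, y, z in mm, then the turn, a rotation vector about the tool's x, y, z in rad. A call has exactly 5 rows; each row shifts and turns the commanded pose from where the row before left it, along the tool's axes as they then stand; what a row does not reach is not made up. A row lasts 1/8 s, in which the tool goes at most 62.5 mm and 10.7 degrees, less where a joint would pass 70% of its speed; a pose out of reach is approached as far as the arm can. A call is refused whole if a number of a shift passes 62.5 or a number of a turn 0.188, either way. A call with a gripper value outside its range is refused whole. "hand" is the opening, from -1 (shut) to 1 (fully open), so that 0 is half open, set as the call begins (left out, the last holds). The fingers move at their own pace and stop on an object; "squeeze" is the grip in N (left out, the last holds). Time passes only in rows, so rows that do not move let the fingers close, or fill a call up. It gives the time, the measured TCP pose, the force and the opening at its end, in the units of the state.
- env.observe(): the state, without advancing time (a new reading comes with each control period).
- get_image(name): name is "scene" or "top" or "wrist"; returns a dict with "pixels" (400x640x3 uint8, red, green, blue), "z_map" (400x640 float32, m along the optical axis (not along the pixel's ray), 0 where there is no reading), "intrinsics" (3x3 intrinsics, pixels), "R" (3x3) and "t" (3): a world point X has camera coordinates R X + t; the wrist camera has in their place "mount" (4x4, takes a point from camera to tool coordinates, whose origin is the TCP and whose axes are the tool frame's). Camera axes: x right, y down, z forward; pixel columns grow to the right and rows downward; lengths in m; the calibration is good to about 2 mm. A picture is of the moment at which its call begins: read the wrist's pose just before it.
- env.close_job(): hands the job in, once; it reports no verdict.
The state is a dict: "time_s": time; "q": joint angles; "qvel": joint speeds; "joint_efforts": joint torques, N m; "position": TCP position; "tool_rot": TCP orientation; "ft_force": force on the tool from outside, world axes, zero at the start; "wrist_torque": the same for the moment, N m; "grip_width": finger opening in m.
Only numpy, scipy, OpenCV 4.12 (cv2) and the standard library are available. Lean on these libraries where they do the work, as an engineer would, in place of code of your own. Each camera call takes 0.05 s, during which the arm holds its last target.

## Working session

There is one attempt and no reset: what is moved stays moved. The work goes in short steps, Python scripts to look and compute and a tool call to move; the robot and the scene stay as the last step left them, time stands still between calls to the robot, and variables do not carry over. Pictures are saved under pics/ and viewed, and the job is handed in when it is done.

Besides the shell and the picture viewer there is one more tool, called after "Call:" as name(argument=value, ...) on one line, values as JSON. move_arm: Moves the arm, as the interface text tells. Its arguments: {"type":"object","properties":{"targets":{"type":"array"},"hand":{"type":"number"},"squeeze":{"type":"number"}},"required":["targets"]}

```bash
ls; mkdir -p pics; python3 - <<'E'
from rig import env,get_image
import cv2,numpy as np
s=env.observe();print(s)
for n in ("scene","top","wrist"):
    d=get_image(n);cv2.imwrite(f"pics/{n}0.png",d["pixels"][:,:,::-1])
    np.savez(f"pics/{n}0.npz",**d)
    print(n,d["intrinsics"].tolist(),{k:np.round(d[k],4).tolist() for k in("R","t","mount") if k in d})
E
```

```text
pics
{'time_s': 0.0, 'q': array([ 5.53292734e+01,  2.18413221e+01,  7.43849395e+01,  3.43294014e-04,
        8.38583717e+01, -1.23357258e+01]), 'qvel': array([-0.04787977,  0.16629795, -0.00374904, -0.01226397,  0.00127664,
        0.01895644]), 'joint_efforts': array([ 1.06088823e-04, -4.48455799e+01, -2.31276494e+01, -2.91106362e-04,
        4.84747463e-03,  4.00439797e-05]), 'position': array([0.20884737, 0.50849968, 0.23870757]), 'tool_rot': array([[ 9.24977363e-01, -8.45178596e-04,  3.80021268e-01],
       [-3.80022072e-01, -1.21145411e-03,  9.24976625e-01],
       [-3.21392120e-04, -9.99998909e-01, -1.44175415e-03]]), 'ft_force': array([-0.19571103,  0.53740335, -0.46175989]), 'wrist_torque': array([-0.04411674,  0.03286394,  0.01665417]), 'grip_width': 0.08532515289639585}
scene [[383.87178290571006, 0.0, 317.62242223214815], [0.0, 383.87178290571006, 203.8387040673488], [0.0, 0.0, 1.0]] {'R': [[-0.6983, 0.7158, 0.0097], [0.4953, 0.4928, -0.7155], [-0.5169, -0.4948, -0.6986]], 't': [0.4385, -0.1937, 1.4143]}
top [[397.90585849347934, 0.0, 323.7213544167722], [0.0, 397.90585849347934, 193.82382980971892], [0.0, 0.0, 1.0]] {'R': [[-0.022, -0.9997, -0.0049], [-0.9899, 0.0224, -0.1401], [0.1401, 0.0017, -0.9901]], 't': [-0.0586, 0.5487, 0.9717]}
wrist [[296.27256671889444, 0.0, 321.198969685703], [0.0, 296.27256671889444, 200.2121794288418], [0.0, 0.0, 1.0]] {'mount': [[0.0004, 0.9472, 0.3208, -0.0822], [-0.0003, -0.3208, 0.9472, -0.1347], [1.0, -0.0005, 0.0001, 0.0016], [0.0, 0.0, 0.0, 1.0]]}
```

View pics/scene0.png

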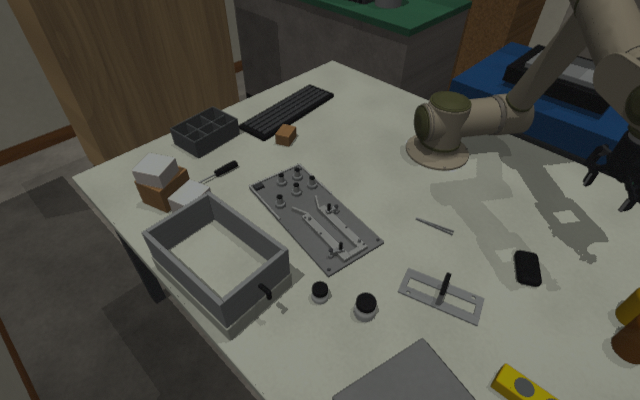

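View pics/top0.png

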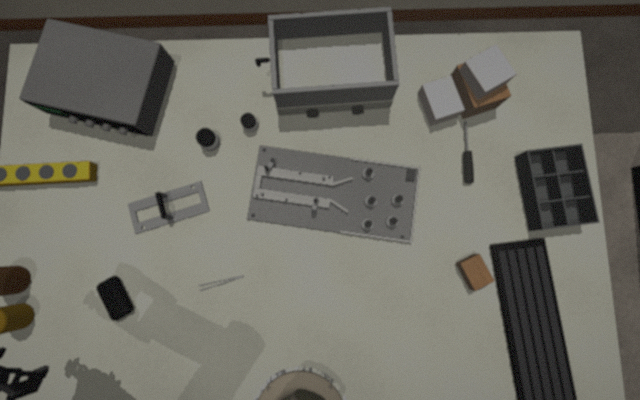

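View pics/wrist0.png

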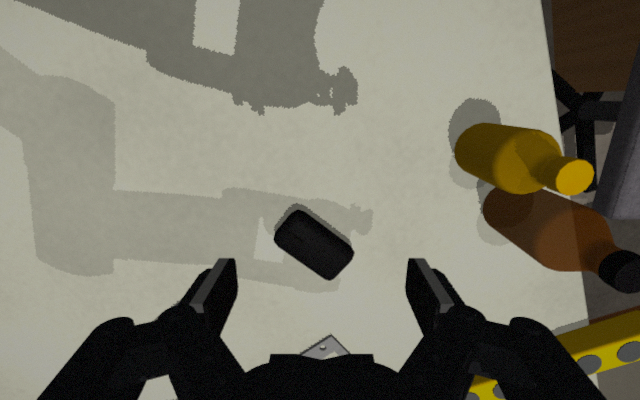

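```bash
cat > h.py <<'E'
import numpy as np,cv2
from rig import env,get_image
def cam(d,s=None):
    # returns K, Rwc, C (world)
    K=np.array(d["intrinsics"])
    if "mount" in d:
        M=np.array(d["mount"]);Rt=np.array(s["tool_rot"]);p=np.array(s["position"])
        return K,Rt@M[:3,:3],Rt@M[:3,3]+p
    R=np.array(d["R"]);return K,R.T,-R.T@np.array(d["t"])
def ray(c,u,v,z):
    K,R,C=c
    d=R@np.linalg.inv(K)@np.array([u,v,1.]);k=(z-C[2])/d[2];return C+k*d
def proj(c,X):
    K,R,C=c
    x=K@(R.T@(np.asarray(X,float)-C));return x[:2]/x[2]
def snap(n,name):
    s=env.observe();d=get_image(n);cv2.imwrite(f"pics/{name}.png",d["pixels"][:,:,::-1]);
    np.savez(f"pics/{name}.npz",**d,tool_rot=s["tool_rot"],position=s["position"]);return s,d,cam(d,s)
def load(name):
    d=dict(np.load(f"pics/{name}.npz"));return d,cam(d,d)
def crop(name,u0,v0,u1,v1,k,out,gamma=0.6):
    im=cv2.imread(f"pics/{name}.png")[v0:v1,u0:u1]
    im=cv2.resize(im,None,fx=k,fy=k,interpolation=cv2.INTER_CUBIC)
    im=(255*(im/255.)**gamma).astype(np.uint8);cv2.imwrite(f"pics/{out}.png",im)
E
python3 - <<'E'
from h import *
crop("top0",120,135,430,250,2.5,"t0c")
d,c=load("top0")
print(c[2])
for u,v in[(263,146),(420,166),(411,243),(248,220),(203,181),(210,209),(137,232),(129,207)]:
    print(u,v,ray(c,u,v,.008).round(4))
E
```

```text
[ 0.40570989 -0.07262874  1.03869911]
263 146 [0.6839 0.088  0.008 ]
420 166 [ 0.62   -0.3265  0.008 ]
411 243 [ 0.419  -0.2921  0.008 ]
248 220 [0.4875 0.1271 0.008 ]
203 181 [0.5929 0.2461 0.008 ]
210 209 [0.5184 0.2263 0.008 ]
137 232 [0.4628 0.4143 0.008 ]
129 207 [0.5284 0.4381 0.008 ]
```

View pics/t0c.png

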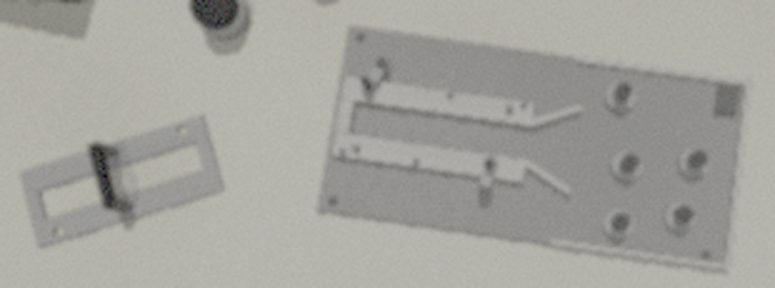

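```bash
cat >> h.py <<'E'
from scipy.spatial.transform import Rotation as Ro
def down(yawdeg):
    a=np.radians(yawdeg);z=np.array([np.cos(a),np.sin(a),0]);y=np.array([0,0,-1.]);return np.column_stack([np.cross(y,z),y,z])
def plan(p1,yaw=None,n=5,p0=None,R0=None):
    s=env.observe();p=np.array(s["position"] if p0 is None else p0,float);R=np.array(s["tool_rot"] if R0 is None else R0)
    R1=R if yaw is None else down(yaw)
    rv=Ro.from_matrix(R.T@R1).as_rotvec()/n
    dp=(np.array(p1)-p)/n;out=[]
    for i in range(n):
        sh=R.T@dp*1000; out.append(list(np.round(sh,1))+list(np.round(rv,4)))
        R=R@Ro.from_rotvec(rv).as_matrix()
    for k in range(0,n,5):
        print([float(x) for r in out[k:k+5] for x in r])
    print("max shift",max(abs(x) for r in out for x in r[:3]))
ST=dict(c=np.array([0.5526,-0.101]),yaw=-8.8)
def st(x,y):
    a=np.radians(ST["yaw"]);return ST["c"]+np.array([np.cos(a)*x-np.sin(a)*y,np.sin(a)*x+np.cos(a)*y])/1000
def inv(w):
    a=np.radians(ST["yaw"]);d=(np.asarray(w)[:2]-ST["c"])*1000;return np.array([np.cos(a)*d[0]+np.sin(a)*d[1],-np.sin(a)*d[0]+np.cos(a)*d[1]])
E
python3 - <<'E'
from h import *
plan([*st(0,10),.24],-8.8,15)
E
```

```text
[36.5, -0.1, -28.2, 0.0001, 0.089, 0.0, 38.8, -0.1, -24.9, 0.0001, 0.089, 0.0, 40.9, -0.1, -21.3, 0.0001, 0.089, 0.0, 42.6, -0.1, -17.6, 0.0001, 0.089, 0.0, 44.0, -0.1, -13.8, 0.0001, 0.089, 0.0]
[45.1, -0.1, -9.8, 0.0001, 0.089, 0.0, 45.8, -0.1, -5.7, 0.0001, 0.089, 0.0, 46.1, -0.1, -1.7, 0.0001, 0.089, 0.0, 46.1, -0.1, 2.5, 0.0001, 0.089, 0.0, 45.7, -0.1, 6.5, 0.0001, 0.089, 0.0]
[44.9, -0.1, 10.6, 0.0001, 0.089, 0.0, 43.8, -0.1, 14.5, 0.0001, 0.089, 0.0, 42.3, -0.1, 18.3, 0.0001, 0.089, 0.0, 40.5, -0.1, 22.0, 0.0001, 0.089, 0.0, 38.4, -0.1, 25.6, 0.0001, 0.089, 0.0]
max shift 46.1
```

Call:
move_arm(targets=[36.5,0,-28.2,0,0.089,0,38.8,0,-24.9,0,0.089,0,40.9,0,-21.3,0,0.089,0,42.6,0,-17.6,0,0.089,0,44,0,-13.8,0,0.089,0])

```text
time_s: 0.78
position: [0.3244, 0.3075, 0.2392]
tool_rot: [[0.669, -0.0, 0.743], [-0.743, -0.0, 0.669], [0.0, -1.0, -0.0]]
ft_force: [1.8, 0.2, 0.2]
grip_width: 0.0855
```

Call:
move_arm(targets=[45.1,0,-9.8,0,0.089,0,45.8,0,-5.7,0,0.089,0,46.1,0,-1.7,0,0.089,0,46.1,0,2.5,0,0.089,0,45.7,0,6.5,0,0.089,0])

```text
time_s: 1.4
position: [0.4396, 0.1074, 0.2393]
tool_rot: [[0.284, -0.0, 0.959], [-0.959, 0.0, 0.284], [-0.0, -1.0, -0.0]]
ft_force: [0.6, 0.9, -0.2]
grip_width: 0.0857
```

Call:
move_arm(targets=[44.9,0,10.6,0,0.089,0,43.8,0,14.5,0,0.089,0,42.3,0,18.3,0,0.089,0,40.5,0,22,0,0.089,0,38.4,0,25.6,0,0.089,0])

```text
time_s: 2.02
position: [0.5546, -0.0924, 0.2391]
tool_rot: [[-0.156, -0.0, 0.988], [-0.988, 0.0, -0.156], [-0.0, -1.0, -0.0]]
ft_force: [0.4, 0.3, 0.7]
grip_width: 0.0853
```

```bash
python3 - <<'E'
from h import *
s,d,c=snap("wrist","w1");crop("w1",100,0,560,400,1.7,"w1c",.7)
print(s["position"],s["time_s"])
E
```

```text
[ 0.55457907 -0.09239074  0.23908798] 2.025
```

View pics/w1c.png

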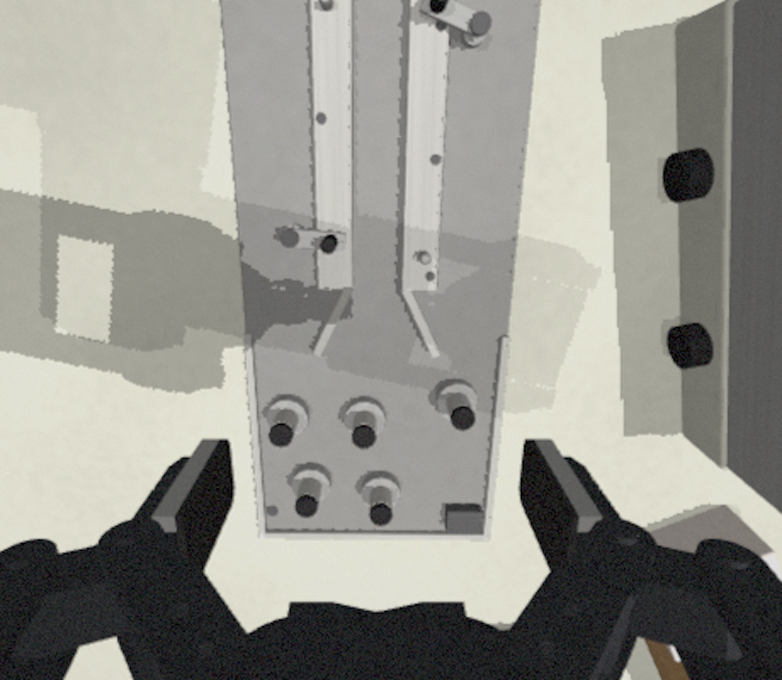

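```bash
python3 - <<'E'
from h import *
d,c=load("w1")
f=lambda u,v:(u/1.7+100,v/1.7)
pts=[((260,538),16,(-100,-215)),((489,538),16,(100,-215)),((352,290),24,(-17.5,7)),((404,291),24,(17.5,7)),((424,257),37,(32,32)),((325,3),37,(-32,182))]
W=[];S=[]
for p,z,s in pts:
    w=ray(c,*f(*p),z/1000);W.append(w[:2]);S.append(s);print(w.round(4),inv(w).round(1),s)
W=np.array(W);S=np.array(S)/1000.
a=W-W.mean(0);b=S-S.mean(0)
th=np.arctan2((b[:,0]*a[:,1]-b[:,1]*a[:,0]).sum(),(b*a).sum())
R=np.array([[np.cos(th),-np.sin(th)],[np.sin(th),np.cos(th)]])
C=W.mean(0)-R@S.mean(0);print(np.degrees(th),C,((W-(S@R.T+C))*1000).round(1))
ST["c"]=C;ST["yaw"]=np.degrees(th)
for n,p,z in [("btab",(328,244),60),("bpost",(287,236),40),("atab",(438,5),60),("apost",(480,22),40)]+[("h%d"%i,p,50) for i,p in enumerate([(281,435),(364,436),(462,418),(306,506),(380,515)])]+[("std",(463,517),20)]:
    w=ray(c,*f(*p),z/1000);
    z_=d["z_map"][int(p[1]/1.7),int(p[0]/1.7+100)]
    X=c[2]+c[1]@np.linalg.inv(c[0])@np.array([*f(*p),1])*z_
    print(n,w.round(4),inv(w).round(1),"depthpt",X.round(4),inv(X).round(1))
E
```

```text
[ 0.4219 -0.2916  0.016 ] [-100.  -208.3] (-100, -215)
[ 0.6175 -0.3225  0.016 ] [  98.1 -209. ] (100, -215)
[ 0.5389 -0.0864  0.024 ] [-15.8  12.3] (-17.5, 7)
[ 0.5752 -0.0929  0.024 ] [21.1 11.4] (17.5, 7)
[ 0.5914 -0.0689  0.037 ] [33.4 37.6] (32, 32)
[0.5537 0.085  0.037 ] [-27.4 184. ] (-32, 182)
-9.456110202648832 [ 0.55529011 -0.0963603 ] [[ 0.6  0.4]
 [-1.1  2.3]
 [-0.3  0.1]
 [ 1.5 -0.6]
 [-0.7  1.1]
 [ 0.  -3.4]]
btab [ 0.5323 -0.0476  0.06  ] [-30.7  44.3] depthpt [ 0.5324 -0.0475  0.0606] [-30.6  44.4]
bpost [ 0.5045 -0.0407  0.04  ] [-59.3  46.5] depthpt [ 0.5048 -0.0406  0.0419] [-58.9  46.8]
atab [0.6144 0.0681 0.06  ] [ 31.3 172. ] depthpt [0.6149 0.069  0.0563] [ 31.7 173. ]
apost [0.6402 0.0609 0.04  ] [ 57.9 169.1] depthpt [0.6399 0.0606 0.0413] [ 57.7 168.7]
h0 [ 0.4718 -0.1784  0.05  ] [-68.9 -94.7] depthpt [ 0.472  -0.1781  0.0507] [-68.7 -94.3]
h1 [ 0.5311 -0.1886  0.05  ] [ -8.7 -95. ] depthpt [ 0.5312 -0.1882  0.0507] [ -8.7 -94.6]
h2 [ 0.6028 -0.1853  0.05  ] [ 61.5 -79.9] depthpt [ 0.6027 -0.1849  0.0506] [ 61.3 -79.6]
h3 [ 0.4774 -0.2412  0.05  ] [ -53.  -155.7] depthpt [ 0.4776 -0.2408  0.0506] [ -52.9 -155.2]
h4 [ 0.532  -0.2582  0.05  ] [   3.6 -163.5] depthpt [ 0.5321 -0.2574  0.0511] [   3.6 -162.6]
std [ 0.5972 -0.2941  0.02  ] [  73.9 -188.2] depthpt [ 0.5971 -0.2925  0.022 ] [  73.4 -186.7]
```

```bash
sed -i 's/^ST=.*/ST=dict(c=np.array([0.5553,-0.0964]),yaw=-9.46)/' h.py; python3 - <<'E'
from h import *
p=[*st(-31,45),.12];print(p)
plan(p,35.5,5)
R=down(35.5)
plan([*st(-31,45),.049],None,5,p,R)
P=st(-31,45)
out=[]
for f in np.linspace(1.57,-0.45,11)[1:]:
    q=st(-58+27*np.sin(f),45-27*np.cos(f));d=np.array([*(q-P),0]);P=q
    out+=list((R.T@d*1000).round(1))+[0,0,0]
print([float(x) for x in out])
E
```

```text
[np.float64(0.5321177372098993), np.float64(-0.04691684436163443), 0.12]
[-9.1, 23.7, -6.5, 0.0, -0.1567, 0.0004, -10.0, 23.7, -5.0, 0.0, -0.1567, 0.0004, -10.6, 23.7, -3.4, 0.0, -0.1567, 0.0004, -11.0, 23.7, -1.7, 0.0, -0.1567, 0.0004, -11.1, 23.7, 0.1, 0.0, -0.1567, 0.0004]
max shift 23.7
[0.0, 14.2, 0.0, 0.0, 0.0, 0.0, 0.0, 14.2, 0.0, 0.0, 0.0, 0.0, 0.0, 14.2, 0.0, 0.0, 0.0, 0.0, 0.0, 14.2, 0.0, 0.0, 0.0, 0.0, 0.0, 14.2, 0.0, 0.0, 0.0, 0.0]
max shift 14.2
[3.5, 0.0, -4.2, 0.0, 0.0, 0.0, 2.5, 0.0, -4.8, 0.0, 0.0, 0.0, 1.5, 0.0, -5.2, 0.0, 0.0, 0.0, 0.4, 0.0, -5.4, 0.0, 0.0, 0.0, -0.7, 0.0, -5.4, 0.0, 0.0, 0.0, -1.7, 0.0, -5.2, 0.0, 0.0, 0.0, -2.7, 0.0, -4.7, 0.0, 0.0, 0.0, -3.6, 0.0, -4.1, 0.0, 0.0, 0.0, -4.4, 0.0, -3.2, 0.0, 0.0, 0.0, -4.9, 0.0, -2.3, 0.0, 0.0, 0.0]
```

Call:
move_arm(targets=[-9.1,23.7,-6.5,0,-0.1567,0,-10,23.7,-5,0,-0.1567,0,-10.6,23.7,-3.4,0,-0.1567,0,-11,23.7,-1.7,0,-0.1567,0,-11.1,23.7,0.1,0,-0.1567,0], hand=-0.5)

```text
time_s: 2.7
position: [0.5286, -0.0409, 0.1199]
tool_rot: [[0.593, -0.0, 0.805], [-0.805, 0.0, 0.593], [-0.0, -1.0, -0.0]]
ft_force: [0.6, -0.4, 1.0]
grip_width: 0.0211
```

Call:
move_arm(targets=[0,10,0,0,0,0,0,10,0,0,0,0,0,10,0,0,0,0,0,0,0,0,0,0,0,0,0,0,0,0])

```text
time_s: 3.32
position: [0.5292, -0.0414, 0.0912]
tool_rot: [[0.588, 0.001, 0.809], [-0.809, -0.0, 0.588], [0.001, -1.0, 0.0]]
ft_force: [0.6, 0.7, -0.1]
grip_width: 0.0212
```

```bash
python3 - <<'E'
from h import *
s,d,c=snap("wrist","w2");crop("w2",100,0,560,400,1.7,"w2c",.7)
print(s["position"],s["time_s"],s["grip_width"])
print(proj(c,[*st(-31,45),.06])) if 0 else None
E
```

```text
[ 0.52924609 -0.04142778  0.0911666 ] 3.325 0.02123689749996194
```

View pics/w2c.png

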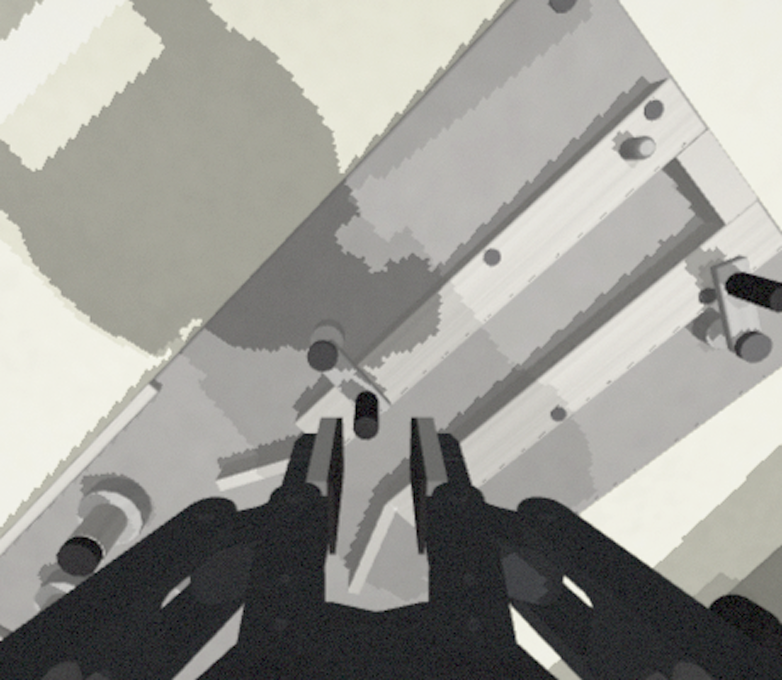

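```bash
python3 - <<'E'
from h import *
d,c=load("w2")
f=lambda u,v:(u/1.7+100,v/1.7)
for n,p,z in [("btab",(366,430),60),("bpost",(322,356),42),("apost",(752,347),42),("dowel",(630,149),37)]:
    w=ray(c,*f(*p),z/1000);print(n,w.round(4),inv(w).round(1))
w=ray(c,*f(366,430),.06)
s=env.observe();R=s["tool_rot"];print((R.T@(w-s["position"])*1000).round(1))
E
```

```text
btab [ 0.5323 -0.0492  0.06  ] [-30.5  42.8]
bpost [ 0.5051 -0.0412  0.042 ] [-58.6  46.2]
apost [0.6377 0.0597 0.042 ] [ 55.6 167.6]
dowel [0.5497 0.0847 0.037 ] [-35.3 177.7]
[ 8.1 31.3 -2.1]
```

Call:
move_arm(targets=[4,4,-1,0,0,0,4,10,-1,0,0,0,0,14,0,0,0,0,0,14,0,0,0,0,0,0,0,0,0,0])

```text
time_s: 4.0
position: [0.5314, -0.0486, 0.0474]
tool_rot: [[0.589, -0.003, 0.808], [-0.808, 0.001, 0.589], [-0.002, -1.0, -0.002]]
ft_force: [-0.3, -0.6, -1.0]
grip_width: 0.0215
```

Call:
move_arm(targets=[3.5,0,-4.2,0,0,0,2.5,0,-4.8,0,0,0,1.5,0,-5.2,0,0,0,0.4,0,-5.4,0,0,0,-0.7,0,-5.4,0,0,0])

```text
time_s: 4.62
position: [0.5157, -0.0697, 0.049]
tool_rot: [[0.589, -0.0, 0.808], [-0.808, -0.0, 0.589], [0.0, -1.0, -0.0]]
ft_force: [1.3, 0.8, 0.5]
grip_width: 0.0213
```

Call:
move_arm(targets=[-1.7,0,-5.2,0,0,0,-2.7,0,-4.7,0,0,0,-3.6,0,-4.1,0,0,0,-4.4,0,-3.2,0,0,0,-4.9,0,-2.3,0,0,0])

```text
time_s: 5.25
position: [0.4898, -0.0667, 0.0488]
tool_rot: [[0.589, -0.0, 0.808], [-0.808, -0.0, 0.589], [-0.0, -1.0, -0.0]]
ft_force: [0.8, 1.2, -1.1]
grip_width: 0.0209
```

```bash
python3 - <<'E'
from h import *
s=env.observe();p=s["position"].copy();p[2]+=.05
q=[*st(31,168),.0985]
plan(q,None,5,p,down(36))
print(q)
R=down(36)
P=st(31,170);out=[]
for f in np.linspace(1.5,-0.45,11)[1:]:
    q=st(58-27*np.sin(f),169+27*np.cos(f));d=np.array([*(q-P),0]);P=q
    out+=list((R.T@d*1000).round(1))+[0,0,0]
print([float(x) for x in out])
E
```

```text
[-6.6, 0.1, 35.4, 0.0, 0.0, 0.0, -6.6, 0.1, 35.4, 0.0, 0.0, 0.0, -6.6, 0.1, 35.4, 0.0, 0.0, 0.0, -6.6, 0.1, 35.4, 0.0, 0.0, 0.0, -6.6, 0.1, 35.4, 0.0, 0.0, 0.0]
max shift 35.4
[np.float64(0.6134907315901718), np.float64(0.0642201692098492), 0.0985]
[-3.6, 0.0, 5.0, 0.0, 0.0, 0.0, -2.1, 0.0, 4.8, 0.0, 0.0, 0.0, -1.1, 0.0, 5.1, 0.0, 0.0, 0.0, -0.1, 0.0, 5.3, 0.0, 0.0, 0.0, 0.9, 0.0, 5.2, 0.0, 0.0, 0.0, 1.9, 0.0, 4.9, 0.0, 0.0, 0.0, 2.8, 0.0, 4.5, 0.0, 0.0, 0.0, 3.6, 0.0, 3.8, 0.0, 0.0, 0.0, 4.3, 0.0, 3.1, 0.0, 0.0, 0.0, 4.8, 0.0, 2.2, 0.0, 0.0, 0.0]
```

Call:
move_arm(targets=[0,-25,0,0,0,0,0,-25,0,0,0,0,0,0,0,0,0,0,0,0,0,0,0,0,0,0,0,0,0,0])

```text
time_s: 5.88
position: [0.4896, -0.0667, 0.0979]
tool_rot: [[0.589, -0.002, 0.808], [-0.808, 0.001, 0.589], [-0.002, -1.0, -0.001]]
ft_force: [0.0, 1.3, -0.3]
grip_width: 0.0209
```

Call:
move_arm(targets=[-6.6,0,35.4,0,0,0,-6.6,0,35.4,0,0,0,-6.6,0,35.4,0,0,0,-6.6,0,35.4,0,0,0,-6.6,0,35.4,0,0,0])

```text
time_s: 6.5
position: [0.6142, 0.0649, 0.0978]
tool_rot: [[0.589, -0.002, 0.808], [-0.808, 0.0, 0.589], [-0.001, -1.0, -0.001]]
ft_force: [-0.3, 0.1, 1.3]
grip_width: 0.0218
```

```bash
python3 - <<'E'
from h import *
s,d,c=snap("wrist","w3");crop("w3",100,0,560,400,1.7,"w3c",.7)
print(s["position"],s["time_s"],s["grip_width"])
E
```

```text
[0.61420993 0.06490743 0.09779752] 6.5 0.02177073062435919
```

View pics/w3c.png

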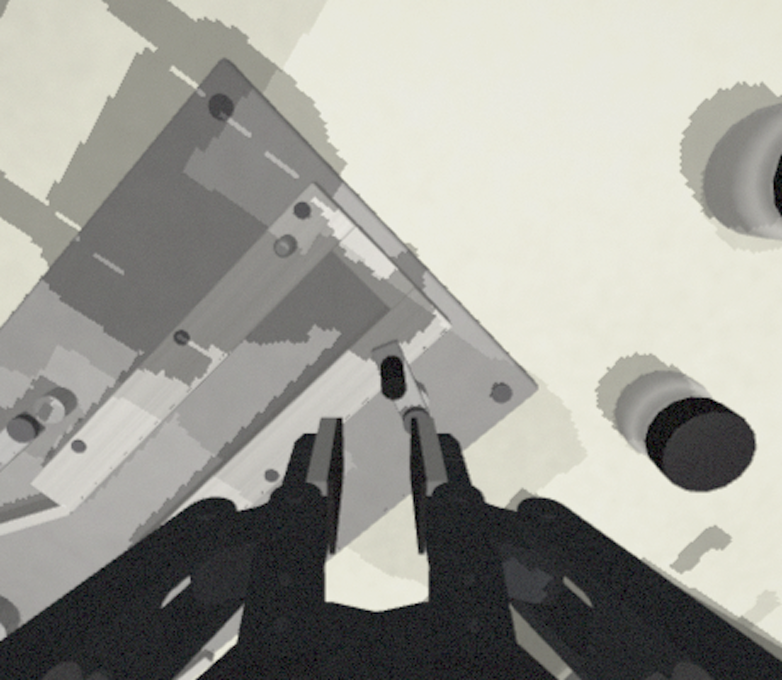

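```bash
python3 - <<'E'
from h import *
d,c=load("w3")
f=lambda u,v:(u/1.7+100,v/1.7)
for n,p,z in [("atab",(393,386),60),("dowel",(283,247),37),("apost",(415,413),42)]:
    w=ray(c,*f(*p),z/1000);print(n,w.round(4),inv(w).round(1))
w=ray(c,*f(393,386),.06)
s=env.observe();R=s["tool_rot"];print((R.T@(w-s["position"])*1000).round(1))
E
```

```text
atab [0.6166 0.075  0.06  ] [ 32.3 179.1]
dowel [0.5541 0.0891 0.037 ] [-31.7 182.8]
apost [0.6366 0.0645 0.042 ] [ 53.8 172.1]
[-5.8 37.8  4.5]
```

Call:
move_arm(targets=[-6,4,4.5,0,0,0,0,15,0,0,0,0,0,15,0,0,0,0,0,15,0,0,0,0,0,0,0,0,0,0])

```text
time_s: 7.18
position: [0.6131, 0.0712, 0.0482]
tool_rot: [[0.588, -0.003, 0.809], [-0.809, 0.0, 0.588], [-0.002, -1.0, -0.002]]
ft_force: [-0.5, -0.1, -0.3]
grip_width: 0.0214
```

Call:
move_arm(targets=[-1.5,0,4,0,0,0,-1.1,0,5.1,0,0,0,-0.1,0,5.3,0,0,0,0.9,0,5.2,0,0,0,1.9,0,4.9,0,0,0])

```text
time_s: 7.8
position: [0.6341, 0.086, 0.0498]
tool_rot: [[0.589, 0.0, 0.808], [-0.808, 0.0, 0.589], [0.0, -1.0, 0.0]]
ft_force: [-0.3, -0.7, 0.7]
grip_width: 0.0214
```

Call:
move_arm(targets=[2.8,0,4.5,0,0,0,3.6,0,3.8,0,0,0,4.3,0,3.1,0,0,0,4.8,0,2.2,0,0,0,0,0,0,0,0,0])

```text
time_s: 8.43
position: [0.6544, 0.0809, 0.0498]
tool_rot: [[0.588, 0.001, 0.809], [-0.809, -0.0, 0.588], [0.0, -1.0, 0.001]]
ft_force: [0.6, 0.1, -0.1]
grip_width: 0.0214
```

Call:
move_arm(targets=[0,-25,0,0,0,0,0,-25,0,0,0,0,0,-25,0,0,0,0,0,-15,0,0,0,0,0,0,0,0,0,0])

```text
time_s: 9.05
position: [0.6542, 0.0813, 0.1406]
tool_rot: [[0.589, 0.002, 0.808], [-0.808, -0.0, 0.589], [0.001, -1.0, 0.002]]
ft_force: [0.1, 0.1, 0.2]
grip_width: 0.0219
```

```bash
python3 - <<'E'
from h import *
# view over staging, yaw -9.5, tcp at station (-5,-20) z .17
plan([*st(-5,-30),.19],-9.46,5)
E
```

```text
[20.6, -9.9, -41.9, -0.0004, 0.1589, 0.0001, 26.9, -9.9, -38.1, -0.0004, 0.1589, 0.0001, 32.6, -9.9, -33.4, -0.0004, 0.1589, 0.0001, 37.5, -9.9, -27.8, -0.0004, 0.1589, 0.0001, 41.4, -9.9, -21.5, -0.0004, 0.1589, 0.0001]
max shift 41.9
```

Call:
move_arm(targets=[20.6,-9.9,-41.9,0,0.159,0,26.9,-9.9,-38.1,0,0.159,0,32.6,-9.9,-33.4,0,0.159,0,37.5,-9.9,-27.8,0,0.159,0,41.4,-9.9,-21.5,0,0.159,0])

```text
time_s: 9.68
position: [0.5439, -0.1262, 0.1884]
tool_rot: [[-0.17, -0.002, 0.985], [-0.985, 0.001, -0.17], [-0.0, -1.0, -0.002]]
ft_force: [0.4, -0.5, 0.1]
grip_width: 0.021
```

```bash
python3 - <<'E'
from h import *
s,d,c=snap("wrist","w4");crop("w4",100,0,560,400,1.7,"w4c",.7)
print(s["position"],s["time_s"],inv(s["position"]))
E
```

```text
[ 0.54386626 -0.12619045  0.18842787] 9.675 [ -6.38192243 -31.26455143]
```

View pics/w4c.png

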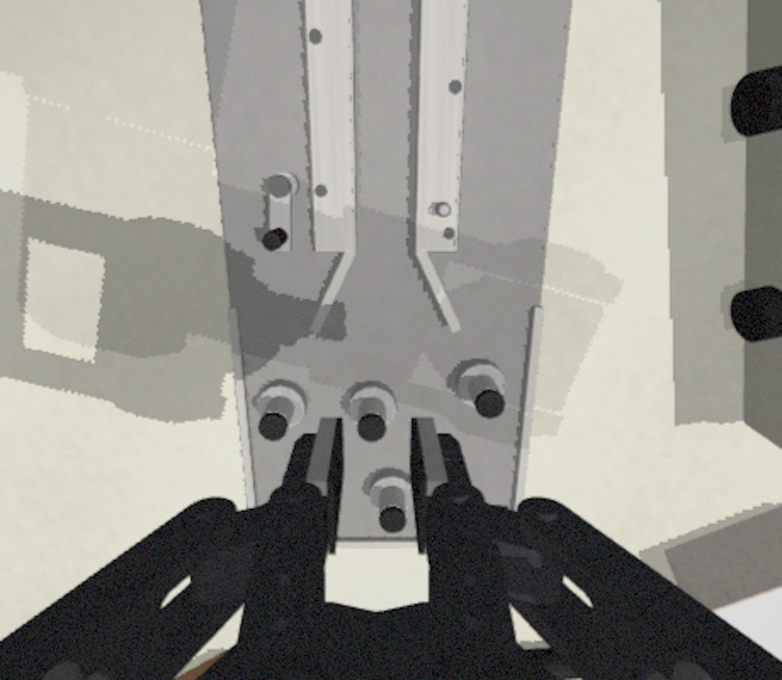

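```bash
cat >> h.py <<'E'
def f17(u,v): return (u/1.7+100,v/1.7)
def dpt(d,c,p):
    u,v=f17(*p); z=d["z_map"][int(v)-1:int(v)+2,int(u)-1:int(u)+2]; return c[2]+c[1]@np.linalg.inv(c[0])@np.array([u,v,1])*np.median(z)
E
python3 - <<'E'
from h import *
d,c=load("w4")
for n,p,z in [("railL(-17.5,7)",(354,251),24),("railR(17.5,7)",(416,251),24),("dowel(32,32)",(442,209),37),("railRout(42,7)",(456,251),24),("railLout",(315,251),24),("bpost",(282,186),42),("btab",(274,240),60),("h0",(273,427),50),("h1",(371,427),50),("h2",(490,404),50),("h4",(392,520),50)]:
    w=ray(c,*f17(*p),z/1000);print(n,w.round(4),inv(w).round(1),inv(dpt(d,c,p)).round(1))
E
```

```text
railL(-17.5,7) [ 0.538  -0.0859  0.024 ] [-18.8   7.5] [-18.7   7.6]
railR(17.5,7) [ 0.5742 -0.0921  0.024 ] [17.9  7.3] [18.3  6.5]
dowel(32,32) [ 0.591  -0.0697  0.037 ] [30.8 32.2] [30.8 32.2]
railRout(42,7) [ 0.5975 -0.0962  0.024 ] [41.5  7.2] [43.5  5.3]
railLout [ 0.5153 -0.082   0.024 ] [-41.9   7.6] [-43.6   5.5]
bpost [ 0.5078 -0.0428  0.042 ] [-55.7  45. ] [-56.1  45. ]
btab [ 0.5008 -0.0682  0.06  ] [-58.3  18.9] [-58.2  19. ]
h0 [ 0.4717 -0.1787  0.05  ] [-69.  -94.9] [-68.9 -94.7]
h1 [ 0.5304 -0.1887  0.05  ] [ -9.4 -95.2] [ -9.4 -94.9]
h2 [ 0.6032 -0.1856  0.05  ] [ 61.9 -80.1] [ 61.7 -79.8]
h4 [ 0.5321 -0.2579  0.05  ] [   3.7 -163.1] [   3.7 -162.6]
```

```bash
python3 - <<'E'
from h import *
R=down(-9.46);s=env.observe()
p=[*st(-9.4,-95),.09];plan(p,-9.46,5)
plan([*st(-9.4,-95),.035],None,5,p,R)
E
```

```text
[11.8, 20.0, -0.3, 0.0001, -0.0031, 0.0004, 11.8, 20.0, -0.3, 0.0001, -0.0031, 0.0004, 11.8, 20.0, -0.4, 0.0001, -0.0031, 0.0004, 11.8, 20.0, -0.4, 0.0001, -0.0031, 0.0004, 11.8, 19.9, -0.4, 0.0001, -0.0031, 0.0004]
max shift 20.0
[0.0, 11.0, 0.0, 0.0, 0.0, 0.0, 0.0, 11.0, 0.0, 0.0, 0.0, 0.0, 0.0, 11.0, 0.0, 0.0, 0.0, 0.0, 0.0, 11.0, 0.0, 0.0, 0.0, 0.0, 0.0, 11.0, 0.0, 0.0, 0.0, 0.0]
max shift 11.0
```

Call:
move_arm(targets=[11.8,20,-0.3,0,-0.003,0,11.8,20,-0.3,0,-0.003,0,11.8,20,-0.4,0,-0.003,0,11.8,20,-0.4,0,-0.003,0,11.8,19.9,-0.4,0,-0.003,0], hand=-0.25)

```text
time_s: 10.35
position: [0.5333, -0.1831, 0.0876]
tool_rot: [[-0.15, -0.002, 0.989], [-0.989, 0.001, -0.15], [-0.001, -1.0, -0.002]]
ft_force: [-0.3, -0.3, 1.1]
grip_width: 0.0321
```

Call:
move_arm(targets=[0,15,0,0,0,0,0,15,0,0,0,0,0,15,0,0,0,0,0,0,0,0,0,0,0,0,0,0,0,0])

```text
time_s: 10.98
position: [0.5342, -0.183, 0.0448]
tool_rot: [[-0.15, 0.001, 0.989], [-0.989, -0.0, -0.15], [0.0, -1.0, 0.001]]
ft_force: [-0.4, -1.0, 1.3]
grip_width: 0.0313
```

```bash
python3 - <<'E'
from h import *
s,d,c=snap("wrist","w5");crop("w5",100,0,560,400,1.7,"w5c",.7)
print(s["position"],s["time_s"],inv(s["position"]),s["grip_width"],s["tool_rot"].round(3).tolist())
E
```

```text
[ 0.53417581 -0.18304499  0.04481485] 10.975 [ -6.5960334  -88.93862122] 0.03129357918426047 [[-0.15, 0.001, 0.989], [-0.989, -0.0, -0.15], [0.0, -1.0, 0.001]]
```

View pics/w5c.png

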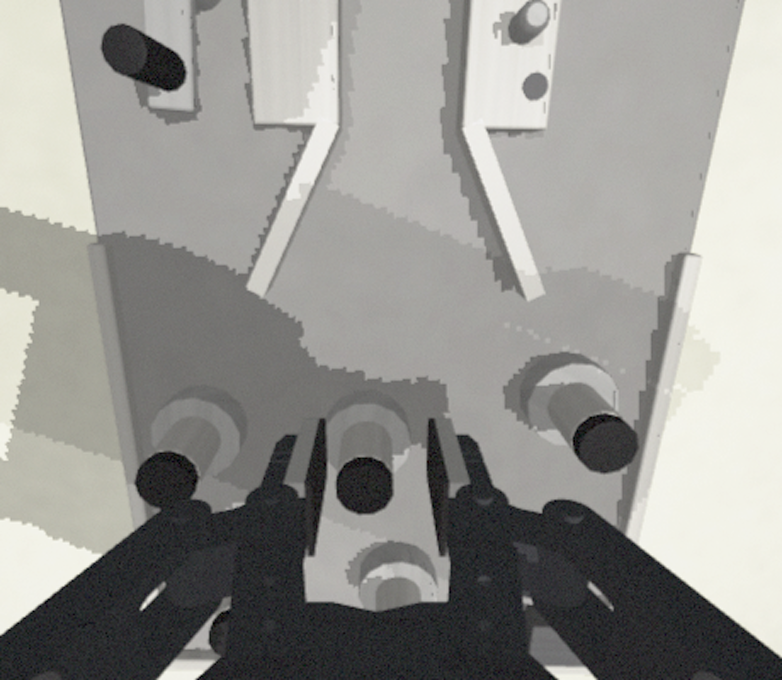

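Call:
move_arm(targets=[3,3,-1.4,0,0.007,0,3,3,-1.4,0,0.007,0,0,3,0,0,0,0,0,1,0,0,0,0,0,0,0,0,0,0])

```text
time_s: 11.65
position: [0.5302, -0.1885, 0.0344]
tool_rot: [[-0.164, -0.0, 0.987], [-0.987, 0.0, -0.164], [-0.0, -1.0, -0.0]]
ft_force: [-1.2, 0.3, -0.4]
grip_width: 0.0318
```

Call:
move_arm(targets=[0,0,0,0,0,0,0,0,0,0,0,0,0,0,0,0,0,0,0,0,0,0,0,0,0,0,0,0,0,0], hand=-1, squeeze=20)

```text
time_s: 12.28
position: [0.5303, -0.1886, 0.0345]
tool_rot: [[-0.164, 0.0, 0.987], [-0.987, -0.0, -0.164], [0.0, -1.0, 0.0]]
ft_force: [-0.5, 0.3, 2.2]
grip_width: 0.0171
```

```bash
python3 - <<'E'
from h import *
s=env.observe()
print(s["position"],s["time_s"],inv(s["position"]),s["grip_width"],s["tool_rot"].round(4).tolist(),s["ft_force"])
R=s["tool_rot"];p=s["position"];q=[*st(-.5,-50),p[2]]
plan(q,None,5);plan([*st(-.5,40),p[2]],None,5,q,R)
E
```

```text
[ 0.53029018 -0.18855081  0.03452558] 12.275 [ -9.52388571 -95.00820095] 0.017099257103043188 [[-0.1637, 0.0003, 0.9865], [-0.9865, -0.0001, -0.1637], [0.0001, -1.0, 0.0003]] [-0.47546261  0.27179678  2.19413726]
[-9.0, -0.0, 1.8, 0.0, 0.0, 0.0, -9.0, -0.0, 1.8, 0.0, 0.0, 0.0, -9.0, -0.0, 1.8, 0.0, 0.0, 0.0, -9.0, -0.0, 1.8, 0.0, 0.0, 0.0, -9.0, -0.0, 1.8, 0.0, 0.0, 0.0]
max shift 9.0
[-18.0, -0.0, 0.0, 0.0, 0.0, 0.0, -18.0, -0.0, 0.0, 0.0, 0.0, 0.0, -18.0, -0.0, 0.0, 0.0, 0.0, 0.0, -18.0, -0.0, 0.0, 0.0, 0.0, 0.0, -18.0, -0.0, 0.0, 0.0, 0.0, 0.0]
max shift 18.0
```

Call:
move_arm(targets=[-9,0.3,1.8,0,0,0,-9,0,1.8,0,0,0,-9,0,1.8,0,0,0,-9,0,1.8,0,0,0,-9,0,1.8,0,0,0])

```text
time_s: 12.9
position: [0.5469, -0.1453, 0.0345]
tool_rot: [[-0.163, 0.001, 0.987], [-0.987, -0.001, -0.163], [0.001, -1.0, 0.001]]
ft_force: [-3.5, -5.4, 10.6]
grip_width: 0.0173
```

Call:
move_arm(targets=[-12,0,0,0,0,0,-12,0,0,0,0,0,-12,0,0,0,0,0,0,0,0,0,0,0,0,0,0,0,0,0])

```text
time_s: 13.52
position: [0.5531, -0.109, 0.0346]
tool_rot: [[-0.163, 0.002, 0.987], [-0.987, 0.001, -0.163], [-0.001, -1.0, 0.002]]
ft_force: [0.6, 0.3, 6.0]
grip_width: 0.0171
```

```bash
python3 - <<'E'
from h import *
s,d,c=snap("wrist","w6");crop("w6",100,0,560,400,1.7,"w6c",.7)
print(s["position"],s["time_s"],inv(s["position"]),s["grip_width"],s["tool_rot"].round(3).tolist())
E
```

```text
[ 0.55311213 -0.10902217  0.03456287] 13.525 [ -0.08354693 -12.81011588] 0.017113172253068736 [[-0.163, 0.002, 0.987], [-0.987, 0.001, -0.163], [-0.001, -1.0, 0.002]]
```

View pics/w6c.png

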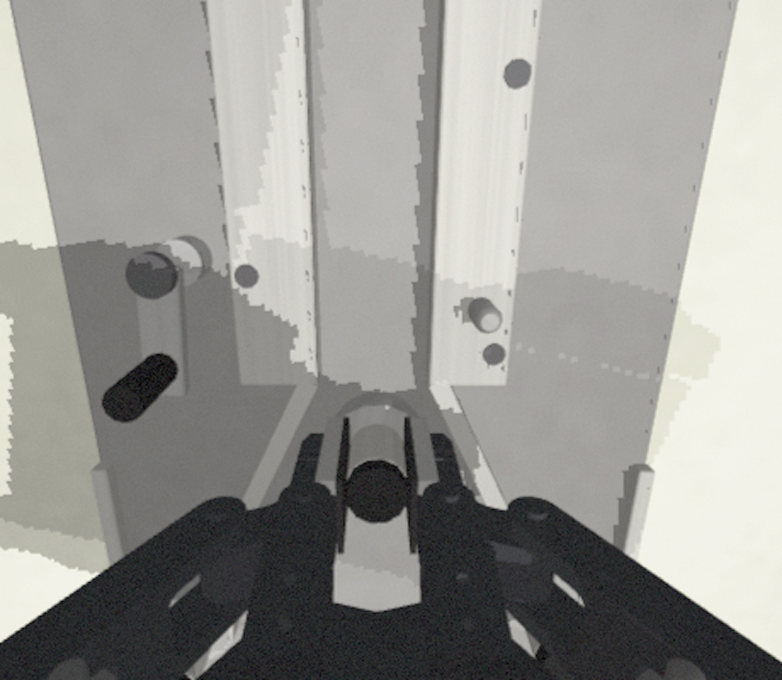

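```bash
python3 - <<'E'
from h import *
d,c=load("w6")
for n,p,z in [("rL7",(317,385),24),("rR7",(431,385),24),("rL far",(305,20),24),("rR far",(442,20),24),("dowel",(488,322),37),("foot L",(333,425),22),("foot R",(428,425),22),("coltop",(377,490),50)]:
    w=ray(c,*f17(*p),z/1000);print(n,inv(w).round(1))
E
```

```text
rL7 [-17.8   7.3]
rR7 [18.   7.3]
rL far [-17.2 106.9]
rR far [ 17.2 106.9]
dowel [31.3 31.8]
foot L [-13.4  -7.8]
foot R [17.7 -7.8]
coltop [  0.9 -13. ]
```

Call:
move_arm(targets=[-4,0,-0.4,0,0,0,-10,0,-0.4,0,0,0,-12,0,0,0,0,0,-12,0,0,0,0,0,-12,0,0,0,0,0])

```text
time_s: 14.2
position: [0.5596, -0.0596, 0.0339]
tool_rot: [[-0.163, -0.001, 0.987], [-0.987, 0.0, -0.163], [-0.0, -1.0, -0.001]]
ft_force: [0.1, -2.4, 2.3]
grip_width: 0.0167
```

Call:
move_arm(targets=[-15,0,0,0,0,0,-15,0,0,0,0,0,-15,0,0,0,0,0,-15,0,0,0,0,0,-15,0,0,0,0,0])

```text
time_s: 14.82
position: [0.5721, 0.0144, 0.0341]
tool_rot: [[-0.164, -0.0, 0.987], [-0.987, 0.0, -0.164], [-0.0, -1.0, -0.0]]
ft_force: [-1.2, -2.2, 1.7]
grip_width: 0.0169
```

```bash
python3 - <<'E'
from h import *
s=env.observe()
print(s["position"],s["time_s"],inv(s["position"]),s["grip_width"],s["ft_force"],s["tool_rot"].round(4).tolist())
E
```

```text
[0.57208098 0.01440473 0.03406454] 14.825 [ -1.65899035 112.05595545] 0.016861702685506946 [-1.2437908  -2.2324567   1.68772647] [[-0.1637, -0.0002, 0.9865], [-0.9865, 0.0001, -0.1637], [-0.0, -1.0, -0.0002]]
```

Call:
move_arm(targets=[-12,0,0.3,0,0,0,-12,0,0.3,0,0,0,-12,0,0,0,0,0,-12,0,0,0,0,0,-10,0,0,0,0,0])

```text
time_s: 15.45
position: [0.5822, 0.0712, 0.0341]
tool_rot: [[-0.164, -0.0, 0.987], [-0.987, 0.0, -0.164], [-0.0, -1.0, -0.0]]
ft_force: [-1.3, -1.3, 1.4]
grip_width: 0.017
```

Call:
move_arm(targets=[-2,0,0,0,0,0,-2,0,0,0,0,0,-2,0,0,0,0,0,-1,0,0,0,0,0,0,0,0,0,0,0])

```text
time_s: 16.08
position: [0.5833, 0.0773, 0.0341]
tool_rot: [[-0.164, 0.0, 0.986], [-0.986, 0.0, -0.164], [-0.0, -1.0, 0.0]]
ft_force: [0.2, -1.7, 2.0]
grip_width: 0.0167
```

```bash
python3 - <<'E'
from h import *
s,d,c=snap("wrist","w7");crop("w7",100,0,560,400,1.7,"w7c",.7)
print(s["position"],s["time_s"],inv(s["position"]),s["grip_width"],s["ft_force"],s["tool_rot"].round(4).tolist())
E
```

```text
[0.58327511 0.07728744 0.03412622] 16.075 [ -0.95242624 175.92335415] 0.016707374578319157 [ 0.19139265 -1.74786493  1.95394904] [[-0.1639, 0.0, 0.9865], [-0.9865, 0.0, -0.1639], [-0.0, -1.0, 0.0]]
```

View pics/w7c.png

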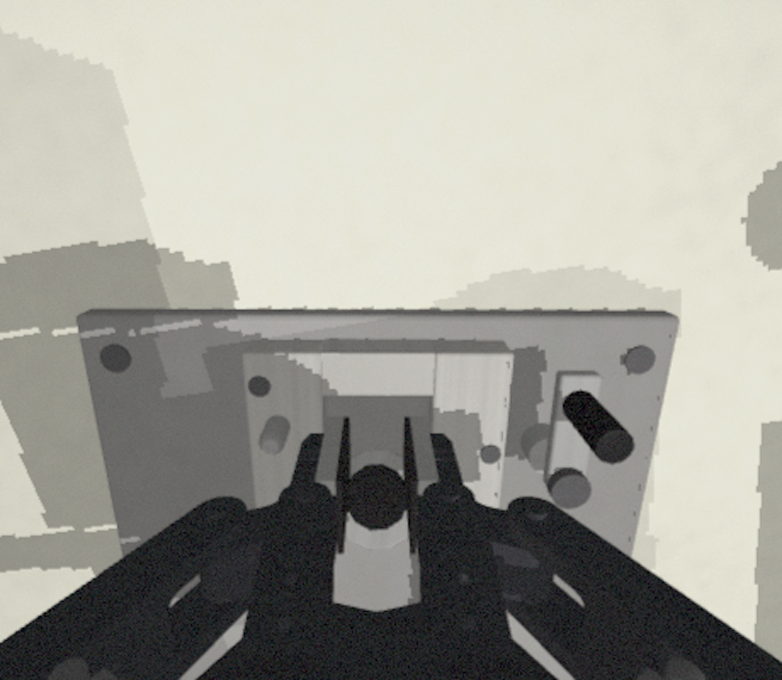

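```bash
python3 - <<'E'
from h import *
d,c=load("w7")
for n,p,z in [("stop",(378,396),24),("col",(377,497),50),("foot front",(377,450),22),("dowel",(268,445),37),("chL",(322,396),24),("chR",(432,396),24),("atab",(612,444),60)]:
    w=ray(c,*f17(*p),z/1000);print(n,inv(w).round(1))
E
```

```text
stop [  0.4 192.5]
col [1.000e-01 1.738e+02]
foot front [1.000e-01 1.719e+02]
dowel [-32.3 182.6]
chL [-17.2 192.5]
chR [ 17.5 192.5]
atab [ 57.7 196.4]
```

Call:
move_arm(targets=[-0.8,0,0,0,0,0,-0.8,0,0,0,0,0,-0.8,0,0,0,0,0,0,0,0,0,0,0,0,0,0,0,0,0])

```text
time_s: 16.75
position: [0.5836, 0.0798, 0.0341]
tool_rot: [[-0.164, -0.0, 0.987], [-0.987, 0.0, -0.164], [-0.0, -1.0, -0.0]]
ft_force: [-0.3, -1.6, 1.4]
grip_width: 0.0173
```

```bash
python3 - <<'E'
from h import *
s=env.observe()
print(inv(s["position"]),s["grip_width"],s["ft_force"])
E
```

```text
[ -1.00174689 178.41552469] 0.01733657289766935 [-0.32572548 -1.63009828  1.40832284]
```

Call:
move_arm(targets=[-0.7,0,0,0,0,0,-0.7,0,0,0,0,0,-0.6,0,0,0,0,0,0,0,0,0,0,0,0,0,0,0,0,0])

```text
time_s: 17.38
position: [0.584, 0.0817, 0.0341]
tool_rot: [[-0.164, -0.0, 0.987], [-0.987, 0.0, -0.164], [-0.0, -1.0, -0.0]]
ft_force: [-0.6, -0.9, 1.6]
grip_width: 0.017
```

```bash
python3 - <<'E'
from h import *
s,d,c=snap("wrist","w8");crop("w8",200,180,440,330,3.3,"w8c",.5)
print(inv(s["position"]),s["grip_width"],s["ft_force"])
E
```

```text
[ -0.99613581 180.42377078] 0.0169940221277656 [-0.58402279 -0.85231481  1.63616635]
```

View pics/w8c.png

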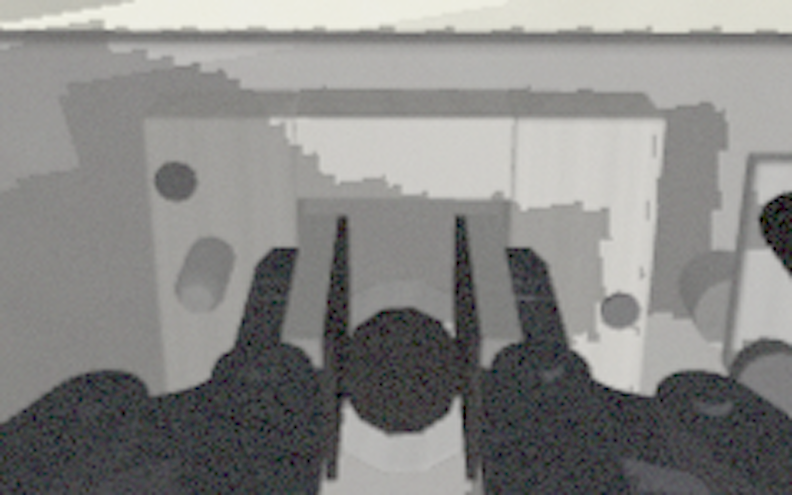

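```bash
python3 - <<'E'
from h import *
d,c=load("w8")
g=lambda u,v:(u/3.3+200,v/3.3+180)
for n,p,z in [("stop",(400,200),24),("col",(400,370),50),("col low y edge",(400,432),50),("col hi edge",(400,308),50),("foot front",(400,280),22)]:
    w=ray(c,*g(*p),z/1000);print(n,inv(w).round(1))
g0=cv2.cvtColor(cv2.imread("pics/w8.png"),cv2.COLOR_BGR2GRAY);print(g0[225:300,321].tolist())
for v in range(235,300,5):
    z=d["z_map"][v,321];X=c[2]+c[1]@np.linalg.inv(c[0])@np.array([321,v,1])*z;print(v,inv(X).round(1),X[2].round(4))
E
```

```text
stop [ -0.2 192.4]
col [ -0.2 178.4]
col low y edge [ -0.2 167.7]
col hi edge [ -0.2 188.6]
foot front [ -0.2 176.3]
[164, 163, 164, 163, 165, 162, 163, 164, 163, 162, 155, 122, 122, 116, 93, 80, 76, 75, 74, 72, 77, 75, 76, 74, 70, 74, 73, 74, 72, 71, 74, 72, 72, 75, 73, 74, 77, 76, 73, 72, 82, 82, 79, 81, 82, 81, 83, 73, 38, 7, 11, 4, 14, 15, 14, 19, 14, 16, 13, 9, 17, 15, 17, 17, 17, 12, 13, 18, 15, 16, 7, 18, 16, 17, 18]
235 [ -0.3 196.1] 0.0248
240 [ -0.3 185.7] 0.0096
245 [ -0.3 182.6] 0.0101
250 [ -0.3 179.4] 0.0104
255 [ -0.3 175.5] 0.0094
260 [ -0.3 172.5] 0.0102
265 [ -0.3 174.3] 0.0189
270 [ -0.3 172.3] 0.0209
275 [ -0.3 186.1] 0.0474
280 [ -0.3 184. ] 0.0485
285 [ -0.3 181.3] 0.0484
290 [ -0.3 179.9] 0.0505
295 [ -0.3 177.8] 0.0514
```

```bash
python3 - <<'E'
from h import *
s,d,c=snap("scene","s1");crop("s1",260,150,420,270,5,"s1c",.6)
E
```

```text
(no output)
```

View pics/s1c.png

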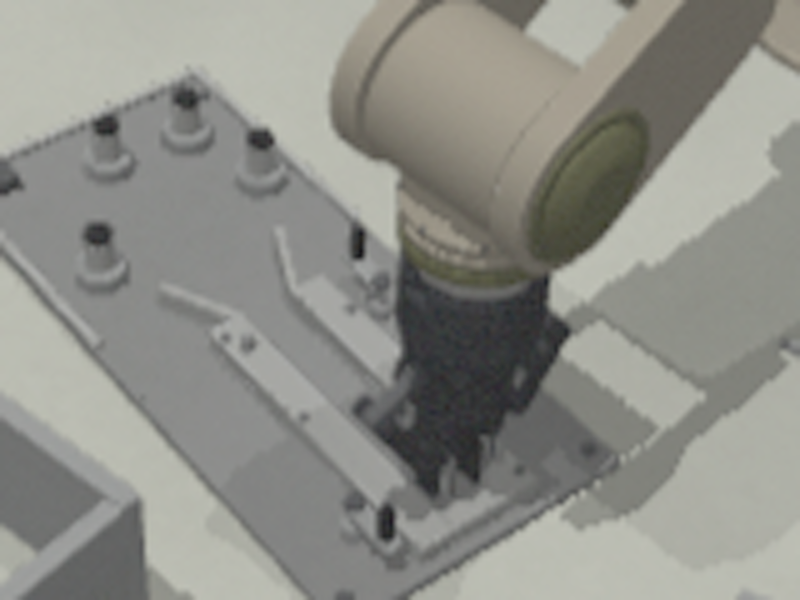

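Call:
move_arm(targets=[3,0,0,0,0,0,3,0,0,0,0,0,3,0,0,0,0,0,3,0,0,0,0,0,3,0,0,0,0,0])

```text
time_s: 18.1
position: [0.5817, 0.0669, 0.0344]
tool_rot: [[-0.164, 0.001, 0.986], [-0.986, 0.0, -0.164], [-0.001, -1.0, 0.001]]
ft_force: [-0.3, 3.6, 5.5]
grip_width: 0.0172
```

```bash
cat >> h.py <<'E'
def prof(d,c,u,v0,v1,st_=4):
    for v in range(v0,v1,st_):
        z=d["z_map"][v,u];X=c[2]+c[1]@np.linalg.inv(c[0])@np.array([u,v,1])*z;print(v,inv(X).round(1),(X[2]*1000).round(1),end="; ")
    print()
E
python3 - <<'E'
from h import *
s,d,c=snap("wrist","w9");crop("w9",200,180,440,330,3.3,"w9c",.5)
print(inv(s["position"]),s["grip_width"],s["ft_force"])
prof(d,c,321,235,305)
E
```

```text
[ -0.79185148 165.44407541] 0.01723937028203285 [-0.32498755  3.60855199  5.51969842]
235 [-1.000e-01  1.741e+02] 10.1; 239 [-1.000e-01  1.711e+02] 9.3; 243 [-1.000e-01  1.691e+02] 10.5; 247 [-1.000e-01  1.659e+02] 9.6; 251 [-1.000e-01  1.632e+02] 9.5; 255 [-1.00e-01  1.61e+02] 10.5; 259 [-1.000e-01  1.579e+02] 9.8; 263 [-1.000e-01  1.616e+02] 20.8; 267 [-1.000e-01  1.594e+02] 21.4; 271 [-1.000e-01  1.575e+02] 22.5; 275 [-1.000e-01  1.707e+02] 47.0; 279 [-1.000e-01  1.697e+02] 48.9; 283 [-1.000e-01  1.687e+02] 50.6; 287 [-1.000e-01  1.669e+02] 51.2; 291 [-1.000e-01  1.644e+02] 50.8; 295 [-1.000e-01  1.639e+02] 53.0; 299 [-1.00e-01  1.62e+02] 53.4; 303 [-1.00e-01  1.61e+02] 55.1;
```

View pics/w9c.png

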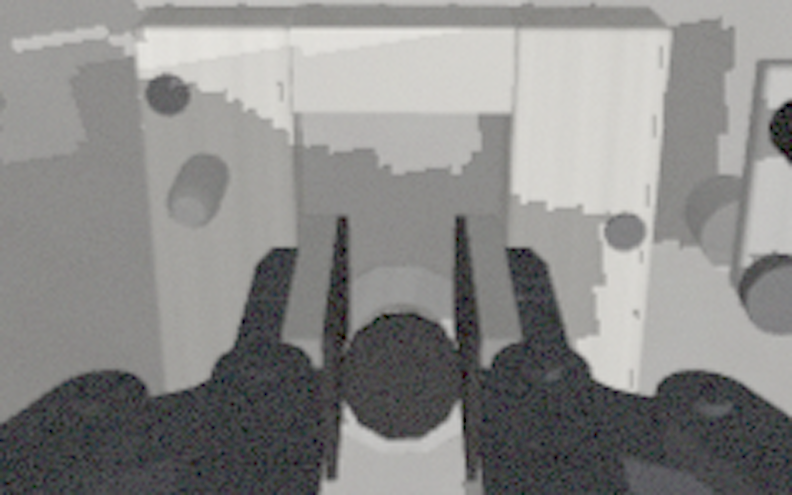

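Call:
move_arm(targets=[0,0,0,0,0,0,0,0,0,0,0,0,0,0,0,0,0,0,0,0,0,0,0,0,0,0,0,0,0,0], hand=-0.5)

```text
time_s: 18.77
position: [0.5815, 0.0669, 0.0341]
tool_rot: [[-0.164, -0.0, 0.987], [-0.987, -0.0, -0.164], [0.0, -1.0, -0.0]]
ft_force: [0.6, 0.3, 0.8]
grip_width: 0.0213
```

```bash
python3 - <<'E'
from h import *
s,d,c=snap("wrist","w10");crop("w10",200,180,440,330,3.3,"w10c",.5)
print(inv(s["position"]),s["grip_width"],s["ft_force"])
prof(d,c,321,235,305)
E
```

```text
[ -1.00276581 165.36196459] 0.02126689999261923 [0.57076004 0.31889283 0.82823496]
235 [ -0.4 174.7] 11.2; 239 [ -0.4 171.7] 10.5; 243 [ -0.4 169.5] 11.3; 247 [ -0.4 166.2] 10.1; 251 [ -0.4 163.6] 10.1; 255 [ -0.4 160.9] 10.2; 259 [ -0.4 158.5] 10.8; 263 [ -0.4 156.8] 12.4; 267 [ -0.3 156.7] 16.9; 271 [ -0.3 157.1] 21.7; 275 [ -0.3 154.6] 22.0; 279 [ -0.3 151. ] 20.5; 283 [ -0.3 151.2] 24.8; 287 [ -0.3 149.9] 26.8; 291 [ -0.3 150. ] 30.6; 295 [ -0.3 150.4] 34.6; 299 [ -0.3 150.2] 37.7; 303 [ -0.3 150.4] 41.2;
```

View pics/w10c.png

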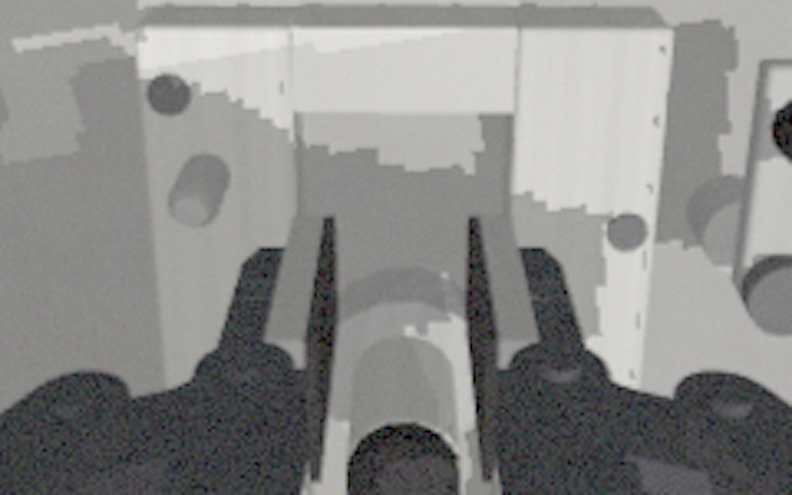

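Call:
move_arm(targets=[0,-20,0,0,0,0,0,-18,0.5,0,0,0,18,0,0.5,0,0,0,20,0,0,0,0,0,20,0,0,0,0,0])

```text
time_s: 19.45
position: [0.5723, 0.0077, 0.0713]
tool_rot: [[-0.165, -0.001, 0.986], [-0.986, 0.0, -0.165], [0.0, -1.0, -0.001]]
ft_force: [-0.5, -0.7, 0.0]
grip_width: 0.0212
```

Call:
move_arm(targets=[0,0,0,0,0,0,0,0,0,0,0,0,0,0,0,0,0,0,0,15,0,0,0,0,0,12,0,0,0,0], hand=-1)

```text
time_s: 20.08
position: [0.5726, 0.0099, 0.0437]
tool_rot: [[-0.163, -0.001, 0.987], [-0.987, 0.0, -0.163], [-0.0, -1.0, -0.001]]
ft_force: [-0.4, 0.9, -0.7]
grip_width: -0.0004
```

```bash
python3 - <<'E'
from h import *
s,d,c=snap("wrist","w11");crop("w11",100,0,560,400,1.7,"w11c",.7)
print(s["position"],inv(s["position"]),s["grip_width"],s["ft_force"])
E
```

```text
[0.57260016 0.00986626 0.04373965] [ -0.40092617 107.66454382] -0.00041866522658157786 [-0.3892396   0.86787735 -0.66429477]
```

View pics/w11c.png

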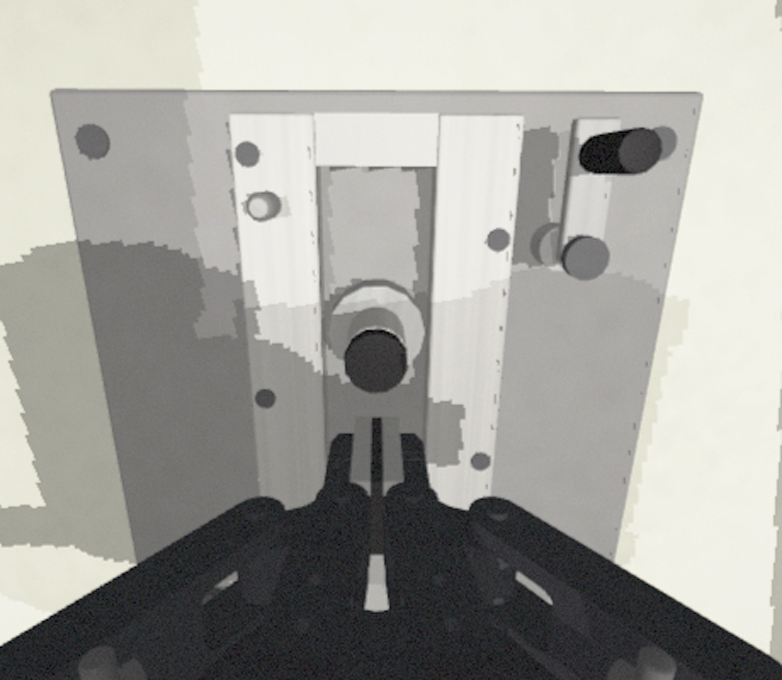

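Call:
move_arm(targets=[0,5,0,0,0,0,0,5,0,0,0,0,-6,0,0,0,0,0,-7,0,0,0,0,0,-7,0,0,0,0,0])

```text
time_s: 20.75
position: [0.5765, 0.0298, 0.0354]
tool_rot: [[-0.164, 0.001, 0.987], [-0.987, -0.0, -0.164], [0.0, -1.0, 0.001]]
ft_force: [0.1, -0.2, 0.4]
grip_width: 0.0004
```

Call:
move_arm(targets=[-7,0,0,0,0,0,-7,0,0,0,0,0,-7,0,0,0,0,0,-4,0,0,0,0,0,-2,0,0,0,0,0])

```text
time_s: 21.38
position: [0.5808, 0.056, 0.0352]
tool_rot: [[-0.164, 0.0, 0.987], [-0.987, -0.0, -0.164], [0.0, -1.0, 0.0]]
ft_force: [0.3, -2.2, 0.7]
grip_width: 0.0001
```

```bash
python3 - <<'E'
from h import *
s,d,c=snap("wrist","w12");crop("w12",100,0,560,400,1.7,"w12c",.7)
print(s["position"],inv(s["position"]),s["grip_width"],s["ft_force"])
prof(d,c,321,200,260)
E
```

```text
[0.58076257 0.05603641 0.03516   ] [6.19958736e-02 1.54548363e+02] 9.754930707777763e-05 [ 0.34943342 -2.20548722  0.71282349]
200 [  0.7 188.8] 22.2; 204 [  0.7 187. ] 23.3; 208 [  0.7 184.6] 22.9; 212 [  0.7 184.6] 28.8; 216 [  0.7 184.9] 35.2; 220 [  0.7 185. ] 40.4; 224 [  0.7 184.1] 43.2; 228 [  0.7 185.1] 49.9; 232 [  0.7 183.3] 50.1; 236 [  0.7 181. ] 49.4; 240 [  0.7 179.5] 50.4; 244 [  0.7 177.3] 49.9; 248 [  0.7 175.5] 50.3; 252 [  0.7 173.2] 49.9; 256 [  0.7 171.3] 50.1;
```

View pics/w12c.png

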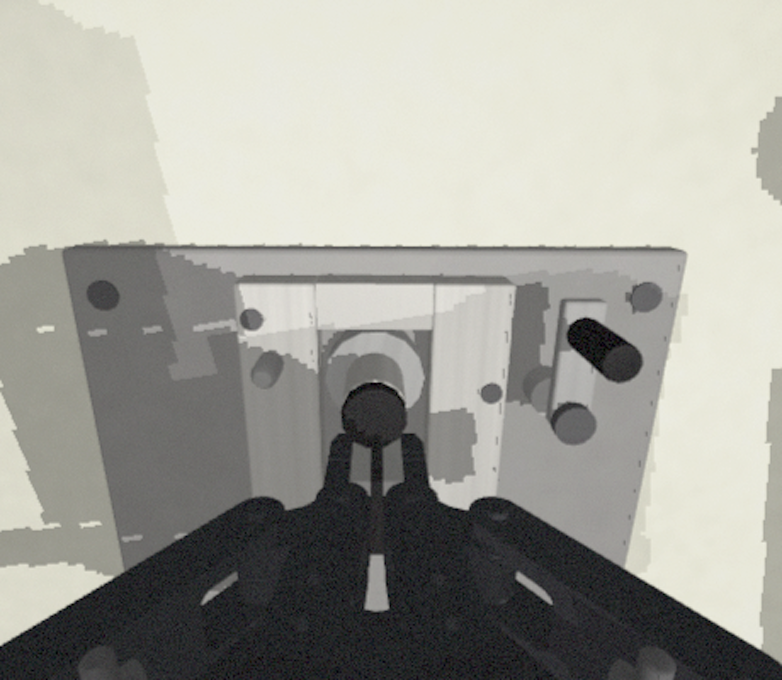

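```bash
python3 - <<'E'
from h import *
s=env.observe();p=s["position"]+np.array([0,0,.06])
plan([*st(61.9,-76),.085],-9.46,8,p)
E
```

```text
[28.8, 1.3, 7.7, -0.0, 0.0001, -0.0, 28.8, 1.3, 7.7, -0.0, 0.0001, -0.0, 28.8, 1.3, 7.7, -0.0, 0.0001, -0.0, 28.8, 1.3, 7.7, -0.0, 0.0001, -0.0, 28.8, 1.3, 7.7, -0.0, 0.0001, -0.0]
[28.8, 1.3, 7.7, -0.0, 0.0001, -0.0, 28.8, 1.3, 7.7, -0.0, 0.0001, -0.0, 28.8, 1.3, 7.7, -0.0, 0.0001, -0.0]
max shift 28.8
```

Call:
move_arm(targets=[1,-15,0,0,0,0,0,-25,0,0,0,0,0,-20,0,0,0,0,0,0,0,0,0,0,0,0,0,0,0,0])

```text
time_s: 22.05
position: [0.5802, 0.0548, 0.0947]
tool_rot: [[-0.164, -0.001, 0.986], [-0.986, 0.0, -0.164], [-0.0, -1.0, -0.001]]
ft_force: [-0.6, 0.2, 0.1]
grip_width: 0.0
```

Call:
move_arm(targets=[45,0,10,0,0,0,45,0,10,0,0,0,45,0,14,0,0,0,45,0,14,0,0,0,47,0,14,0,0,0], hand=-0.25)

```text
time_s: 22.68
position: [0.6042, -0.1805, 0.094]
tool_rot: [[-0.164, -0.002, 0.987], [-0.987, 0.001, -0.164], [-0.001, -1.0, -0.002]]
ft_force: [0.2, 0.1, 0.1]
grip_width: 0.0322
```

Call:
move_arm(targets=[3,10,0,0,0,0,0,10,0,0,0,0,0,10,0,0,0,0,0,0,0,0,0,0,0,0,0,0,0,0])

```text
time_s: 23.3
position: [0.6043, -0.1816, 0.0654]
tool_rot: [[-0.163, 0.0, 0.987], [-0.987, -0.0, -0.163], [0.0, -1.0, 0.0]]
ft_force: [0.1, -0.6, 0.2]
grip_width: 0.0323
```

```bash
python3 - <<'E'
from h import *
s,d,c=snap("wrist","w13");crop("w13",100,0,560,400,1.7,"w13c",.7)
print(s["position"],inv(s["position"]),s["grip_width"],s["ft_force"])
E
```

```text
[ 0.60427851 -0.18163054  0.06542039] [ 62.32084053 -76.02139635] 0.032349095681047435 [ 0.10577501 -0.56896301  0.17671408]
```

View pics/w13c.png

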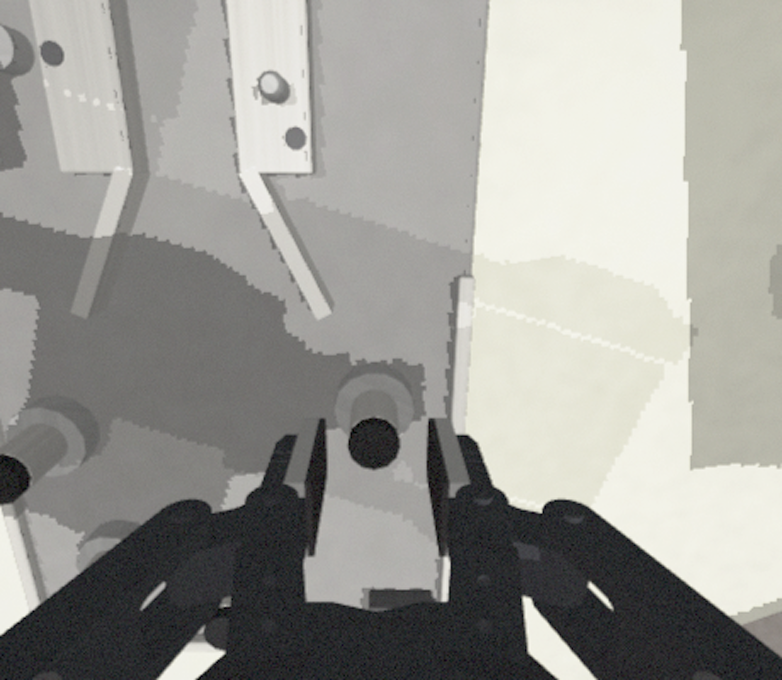

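Call:
move_arm(targets=[4,5,0,0,0,0,0,9,0,0,0,0,0,9,0,0,0,0,0,8,0,0,0,0,0,0,0,0,0,0])

```text
time_s: 23.98
position: [0.603, -0.1859, 0.0332]
tool_rot: [[-0.164, -0.001, 0.986], [-0.986, 0.001, -0.164], [-0.0, -1.0, -0.002]]
ft_force: [-0.5, 0.7, -0.6]
grip_width: 0.0322
```

Call:
move_arm(targets=[0,0,0,0,0,0,0,0,0,0,0,0,0,0,0,0,0,0,0,0,0,0,0,0,0,0,0,0,0,0], hand=-1, squeeze=40)

```text
time_s: 24.6
position: [0.6034, -0.1861, 0.0343]
tool_rot: [[-0.164, 0.0, 0.986], [-0.986, -0.0, -0.164], [0.0, -1.0, 0.0]]
ft_force: [-0.5, 0.4, 0.9]
grip_width: 0.0165
```

Call:
move_arm(targets=[-2,0,-5,0,0,0,-4,0,-11,0,0,0,-4,0,-12,0,0,0,-4,0,-12,0,0,0,-4,0,-12,0,0,0])

```text
time_s: 25.22
position: [0.5542, -0.1593, 0.0343]
tool_rot: [[-0.164, 0.0, 0.987], [-0.987, -0.0, -0.164], [0.0, -1.0, 0.0]]
ft_force: [1.3, -0.1, 0.7]
grip_width: 0.0163
```

```bash
python3 - <<'E'
from h import *
s,d,c=snap("wrist","w14");crop("w14",100,0,560,400,1.7,"w14c",.7)
print(s["position"],inv(s["position"]),s["grip_width"],s["ft_force"])
E
```

```text
[ 0.55418076 -0.15934128  0.03428136] [  9.24094547 -62.26927551] 0.016261699368905765 [ 1.31150256 -0.09680921  0.73719427]
```

View pics/w14c.png

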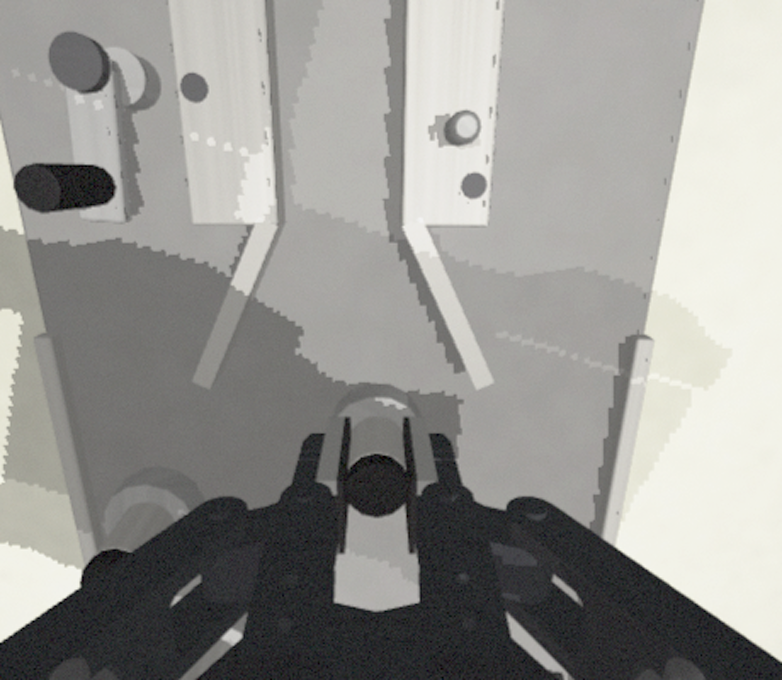

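Call:
move_arm(targets=[-6,0,-2.5,0,0,0,-10,0,-2.5,0,0,0,-10,0,-2.5,0,0,0,-10,0,-2.5,0,0,0,-10,0,0,0,0,0])

```text
time_s: 25.9
position: [0.5527, -0.1122, 0.0343]
tool_rot: [[-0.164, -0.0, 0.987], [-0.987, -0.0, -0.164], [0.0, -1.0, 0.0]]
ft_force: [-1.9, -3.7, 4.3]
grip_width: 0.0164
```

Call:
move_arm(targets=[-4,0,0,0,0,0,-5,0,0,0,0,0,-5,0,0,0,0,0,-5,0,0,0,0,0,-5,0,0,0,0,0])

```text
time_s: 26.52
position: [0.5568, -0.0893, 0.0343]
tool_rot: [[-0.164, 0.0, 0.986], [-0.986, -0.0, -0.164], [0.0, -1.0, 0.0]]
ft_force: [-0.5, -4.3, 5.8]
grip_width: 0.0165
```

```bash
python3 - <<'E'
from h import *
s,d,c=snap("wrist","w15");crop("w15",200,180,440,330,3.3,"w15c",.5)
print(s["position"],inv(s["position"]),s["grip_width"],s["ft_force"])
prof(d,c,321,220,305)
E
```

```text
[ 0.55682508 -0.0892809   0.03426744] [0.33424826 7.27294221] 0.01646904596530953 [-0.47688956 -4.30857208  5.78062917]
220 [ 1.  25.4] 9.8; 224 [ 1.  22.8] 9.7; 228 [ 1.  22.4] 14.5; 232 [ 1.  22.2] 19.5; 236 [ 1.  20.4] 20.8; 240 [ 1.  18.9] 22.7; 244 [ 1.  16.3] 22.4; 248 [ 1. 16.] 26.3; 252 [ 1.  15.6] 30.1; 256 [ 1.  15.6] 34.2; 260 [ 1.  15.9] 38.7; 264 [ 1.  15.8] 42.4; 268 [ 1.  16.2] 46.7; 272 [ 1.  16.2] 50.2; 276 [ 1.  14.2] 50.3; 280 [ 1.  12.1] 50.5; 284 [ 1. 10.] 50.5; 288 [1.  6.9] 49.2; 292 [1.  5.1] 49.9; 296 [1.  2.4] 49.2; 300 [1.  1.2] 50.6; 304 [ 1.  -0.9] 50.9;
```

View pics/w15c.png

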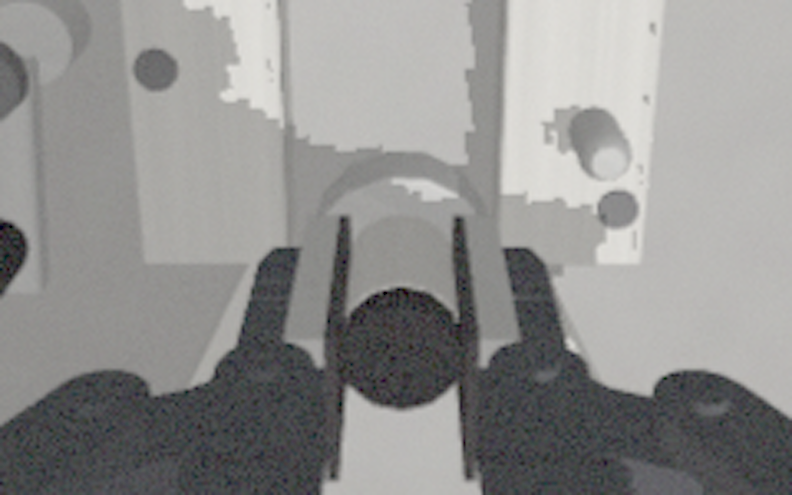

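Call:
move_arm(targets=[0,0,0,0,0,0,0,0,0,0,0,0,0,0,0,0,0,0,0,-18,0,0,0,0,0,-20,0,0,0,0], hand=-0.35)

```text
time_s: 27.2
position: [0.5564, -0.089, 0.0722]
tool_rot: [[-0.164, -0.001, 0.986], [-0.986, 0.001, -0.164], [-0.0, -1.0, -0.001]]
ft_force: [0.9, -0.9, -0.3]
grip_width: 0.028
```

Call:
move_arm(targets=[16,0,-0.5,0,0,0,16,0,0,0,0,0,0,10,0,0,0,0,0,14,0,0,0,0,0,14,0,0,0,0], hand=-1)

```text
time_s: 27.82
position: [0.5505, -0.1202, 0.0325]
tool_rot: [[-0.164, -0.001, 0.987], [-0.987, 0.001, -0.164], [-0.0, -1.0, -0.001]]
ft_force: [0.5, -0.3, -0.1]
grip_width: -0.0001
```

Call:
move_arm(targets=[-5,0,0,0,0,0,-8,0,0,0,0,0,-11,0,0,0,0,0,-12,0,0,0,0,0,-12,0,0,0,0,0])

```text
time_s: 28.45
position: [0.5588, -0.0723, 0.0344]
tool_rot: [[-0.163, -0.0, 0.987], [-0.987, -0.0, -0.163], [0.0, -1.0, 0.0]]
ft_force: [-3.7, -2.7, 3.1]
grip_width: 0.0004
```

Call:
move_arm(targets=[-12,0,0,0,0,0,-12,0,0,0,0,0,-12,0,0,0,0,0,-12,0,0,0,0,0,-12,0,0,0,0,0])

```text
time_s: 29.08
position: [0.565, -0.0183, 0.0369]
tool_rot: [[-0.162, -0.008, 0.987], [-0.987, -0.009, -0.162], [0.01, -1.0, -0.007]]
ft_force: [-37.5, -39.3, 50.4]
grip_width: 0.0
```

```bash
python3 - <<'E'
from h import *
s,d,c=snap("wrist","w16");crop("w16",100,0,560,400,1.7,"w16c",.7)
print(s["position"],inv(s["position"]),s["grip_width"],s["ft_force"])
prof(d,c,321,120,270)
E
```

```text
[ 0.5649591  -0.01828175  0.03690321] [-3.31169189 78.64344783] 3.7197646305429425e-05 [-37.49661513 -39.34509192  50.43255114]
120 [ -3.  152.5] 9.9; 124 [ -3.  150.5] 10.0; 128 [ -2.9 148.5] 11.2; 132 [ -2.9 146.4] 10.6; 136 [ -2.9 144.3] 11.0; 140 [ -3. 142.] 9.4; 144 [ -2.9 140.1] 11.1; 148 [ -2.9 137.9] 10.6; 152 [ -2.9 135.6] 9.8; 156 [ -2.9 133.4] 9.9; 160 [ -2.9 131.1] 9.5; 164 [ -2.9 129.3] 11.1; 168 [ -2.9 126.9] 10.6; 172 [ -2.9 124.6] 10.5; 176 [ -2.9 122.2] 9.8; 180 [ -2.9 119.9] 10.0; 184 [ -2.9 117.6] 10.2; 188 [ -2.9 115.1] 9.7; 192 [ -2.9 112.7] 9.8; 196 [ -2.9 110.5] 10.2; 200 [ -2.9 108.4] 11.2; 204 [ -2.8 110. ] 22.3; 208 [ -2.8 108.4] 24.0; 212 [ -2.8 105.8] 23.2; 216 [ -2.8 103.5] 23.2; 220 [ -2.7 103.6] 28.9; 224 [ -2.7 103.3] 33.4; 228 [ -2.7 103.3] 38.1; 232 [ -2.6 102.7] 41.5; 236 [ -2.6 101.8] 44.0; 240 [ -2.6 100. ] 44.5; 244 [-2.6 96.8] 42.5; 248 [-2.7 90.9] 35.6; 252 [-2.6 90.9] 39.8; 256 [-2.6 90.7] 43.4; 260 [-2.6 91.4] 48.3; 264 [-2.5 91.3] 51.6; 268 [-2.5 91.1] 54.7;
```

View pics/w16c.png

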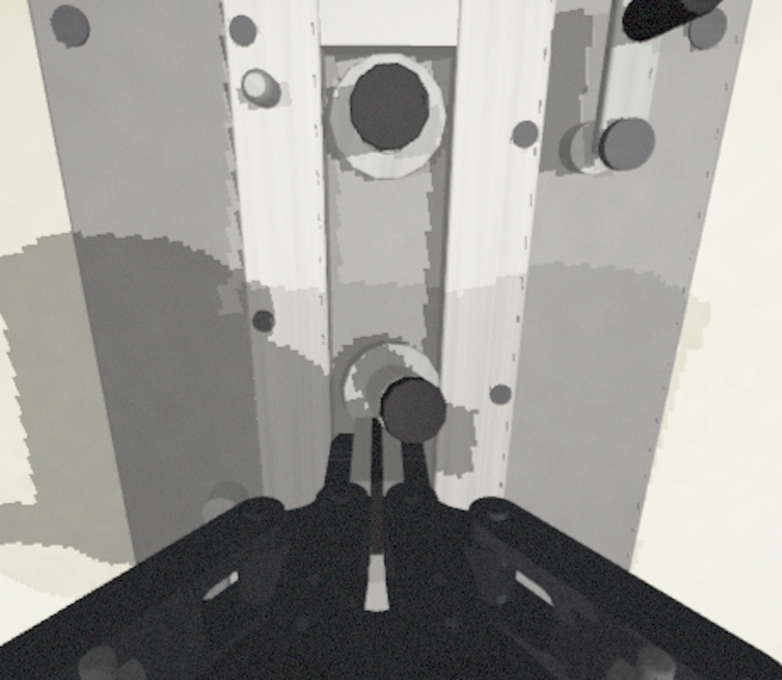

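Call:
move_arm(targets=[2,-1,0,0,0,0,2,-1,0,0,0,0,3,-1,0,0,0,0,5,-1,0,0,0,0,5,-1,0,0,0,0])

```text
time_s: 29.75
position: [0.5659, -0.0309, 0.0391]
tool_rot: [[-0.164, 0.0, 0.987], [-0.987, 0.0, -0.164], [-0.0, -1.0, 0.0]]
ft_force: [0.0, 0.2, 0.5]
grip_width: 0.0001
```

```bash
python3 - <<'E'
from h import *
s,d,c=snap("wrist","w17");crop("w17",100,0,560,400,1.7,"w17c",.7)
print(s["position"],inv(s["position"]),s["grip_width"],s["ft_force"],s["tool_rot"].round(3).tolist())
E
```

```text
[ 0.56593536 -0.03094061  0.03910263] [-0.26811434 66.31719863] 8.54232957840176e-05 [0.00254843 0.2024015  0.49205453] [[-0.164, 0.0, 0.987], [-0.987, 0.0, -0.164], [-0.0, -1.0, 0.0]]
```

View pics/w17c.png

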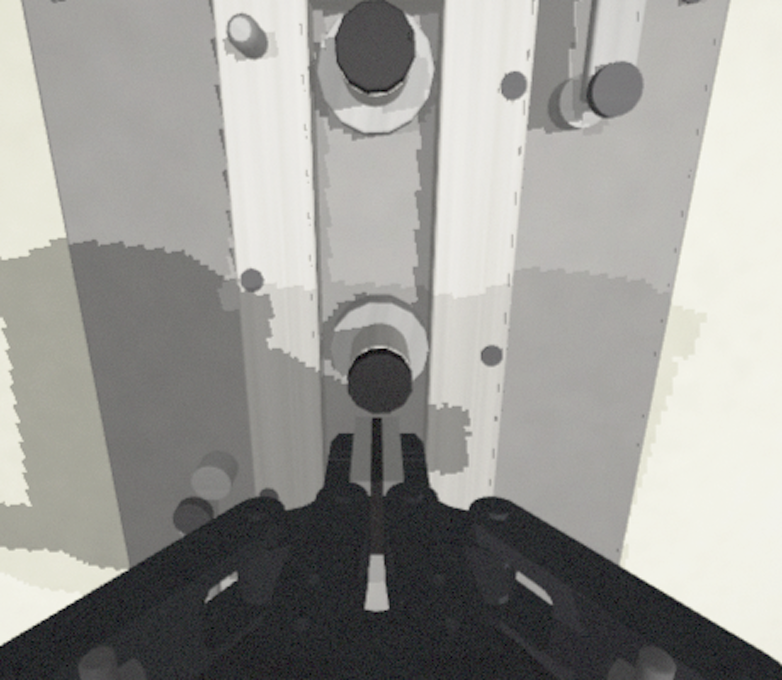

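Call:
move_arm(targets=[-4,0.5,0.3,0,0,0,-6,0.5,0,0,0,0,-6,0,0,0,0,0,-6,0,0,0,0,0,-6,0,0,0,0,0])

```text
time_s: 30.42
position: [0.5708, -0.0028, 0.0381]
tool_rot: [[-0.164, 0.0, 0.987], [-0.987, -0.0, -0.164], [0.0, -1.0, 0.0]]
ft_force: [-0.1, -1.8, 0.5]
grip_width: 0.0002
```

```bash
python3 - <<'E'
from h import *
s,d,c=snap("wrist","w18");crop("w18",200,80,440,330,2.2,"w18c",.7)
print(s["position"],inv(s["position"]),s["grip_width"],s["ft_force"],s["tool_rot"].round(3).tolist())
prof(d,c,323,180,260)
E
```

```text
[ 0.57075158 -0.0027556   0.03814428] [-0.14984824 94.9104938 ] 0.00017723807641163245 [-0.12821482 -1.7946477   0.48148808] [[-0.164, 0.0, 0.987], [-0.987, -0.0, -0.164], [0.0, -1.0, 0.0]]
180 [  1.6 136. ] 10.0; 184 [  1.6 133.6] 9.7; 188 [  1.6 131.3] 10.0; 192 [  1.6 131.3] 17.8; 196 [  0.6 179.1] 172.8; 200 [  1.6 127.9] 21.5; 204 [  1.6 125.8] 21.9; 208 [  1.6 124.8] 25.5; 212 [  0.6 179.1] 172.8; 216 [  1.5 125.2] 38.0; 220 [  1.5 124.9] 42.2; 224 [  1.4 125.6] 48.8; 228 [  1.4 124.4] 50.6; 232 [  1.4 122.4] 50.4; 236 [  1.4 120.3] 50.1; 240 [  1.4 118.4] 50.5; 244 [  1.4 117. ] 51.6; 248 [  1.5 114.3] 50.4; 252 [  1.5 112.3] 50.5; 256 [  1.5 110.4] 50.8;
```

View pics/w18c.png

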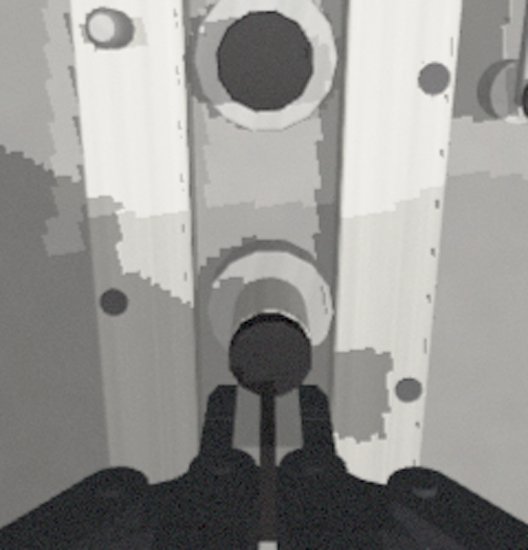

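Call:
move_arm(targets=[-6,0,0,0,0,0,-6,0,0,0,0,0,-6,0,0,0,0,0,-6,0,0,0,0,0,-4,0,0,0,0,0])

```text
time_s: 31.1
position: [0.5753, 0.0248, 0.0381]
tool_rot: [[-0.164, -0.0, 0.987], [-0.987, 0.0, -0.164], [-0.0, -1.0, -0.0]]
ft_force: [-0.7, -0.8, 0.0]
grip_width: 0.0001
```

Call:
move_arm(targets=[-1,0,0,0,0,0,-1,0,0,0,0,0,-0.7,0,0,0,0,0,0,0,0,0,0,0,0,0,0,0,0,0])

```text
time_s: 31.72
position: [0.5759, 0.0265, 0.0384]
tool_rot: [[-0.164, 0.001, 0.986], [-0.986, -0.001, -0.164], [0.001, -1.0, 0.001]]
ft_force: [-1.0, -5.2, 4.2]
grip_width: -0.0004
```

```bash
python3 - <<'E'
from h import *
s,d,c=snap("wrist","w19");crop("w19",200,80,440,330,2.2,"w19c",.7)
print(s["position"],inv(s["position"]),s["grip_width"],s["ft_force"],s["tool_rot"].round(3).tolist())
prof(d,c,323,120,260)
E
```

```text
[0.5758829  0.02650583 0.03841554] [1.02304567e-01 1.24617372e+02] -0.0004109356573803853 [-1.03882841 -5.15769333  4.15219902] [[-0.164, 0.001, 0.986], [-0.986, -0.001, -0.164], [0.001, -1.0, 0.001]]
120 [  1.8 199.5] 24.0; 124 [  1.8 197.6] 24.1; 128 [  1.8 195.7] 24.2; 132 [  1.8 193.6] 22.9; 136 [  1.8 191.6] 22.1; 140 [  1.8 189.6] 21.9; 144 [  1.8 187.5] 21.6; 148 [  1.8 185.9] 23.9; 152 [  1.7 185.9] 36.1; 156 [  1.7 185.9] 46.5; 160 [  1.6 185. ] 50.5; 164 [  1.6 183. ] 49.2; 168 [  1.6 181.6] 50.6; 172 [  1.6 180.1] 51.7; 176 [  1.6 178.2] 50.7; 180 [  1.7 176.1] 49.7; 184 [  1.6 174.7] 50.9; 188 [  1.7 172.8] 50.4; 192 [  1.7 171.1] 50.8; 196 [  1.7 169.1] 50.3; 200 [  1.9 157.7] 22.0; 204 [  1.9 155.3] 21.6; 208 [  1.8 154.2] 25.1; 212 [  1.8 154.8] 32.4; 216 [  1.8 154.7] 37.7; 220 [  1.7 154.7] 42.8; 224 [  1.7 155. ] 48.3; 228 [  0.8 208.8] 173.1; 232 [  1.7 152. ] 50.4; 236 [  1.7 150.5] 51.6; 240 [  1.7 148.1] 50.7; 244 [  1.7 146.1] 50.7; 248 [  1.7 144.6] 51.7; 252 [  1.7 141.9] 50.6; 256 [  1.7 139.9] 50.8;
```

View pics/w19c.png

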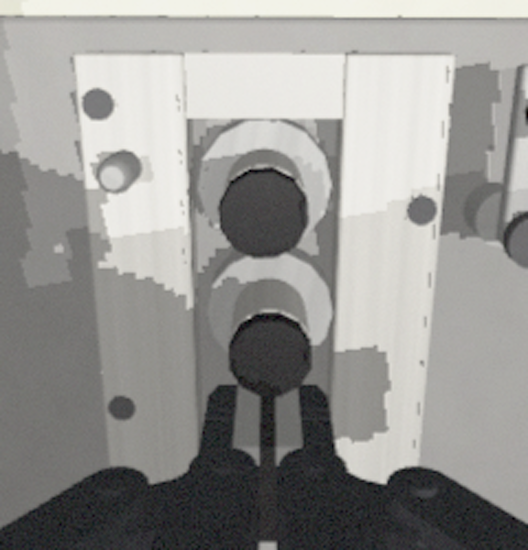

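Call:
move_arm(targets=[2,-15,0,0,0,0,0,-25,0,0,0,0,0,-17,0,0,0,0,40,0,-12,0,0,0,40,0,-12,0,0,0], hand=-0.25)

```text
time_s: 32.4
position: [0.5383, -0.0502, 0.096]
tool_rot: [[-0.163, 0.001, 0.987], [-0.987, 0.0, -0.163], [-0.001, -1.0, 0.001]]
ft_force: [0.6, -1.2, 0.1]
grip_width: 0.032
```

Call:
move_arm(targets=[44,0,-15,0,0,0,44,0,-15,0,0,0,41,0,-15,0,0,0,0,15,0,0,0,0,0,15,0,0,0,0])

```text
time_s: 33.02
position: [0.4731, -0.1702, 0.0656]
tool_rot: [[-0.165, 0.001, 0.986], [-0.986, 0.0, -0.165], [-0.0, -1.0, 0.001]]
ft_force: [-0.2, -0.3, -0.1]
grip_width: 0.0323
```

```bash
python3 - <<'E'
from h import *
s,d,c=snap("wrist","w20");crop("w20",100,0,560,400,1.7,"w20c",.7)
print(s["position"],inv(s["position"]),s["grip_width"],s["ft_force"])
E
```

```text
[ 0.47311901 -0.1702142   0.06557716] [-68.93134379 -86.31755293] 0.032296351048887666 [-0.17633526 -0.32105395 -0.13548707]
```

View pics/w20c.png

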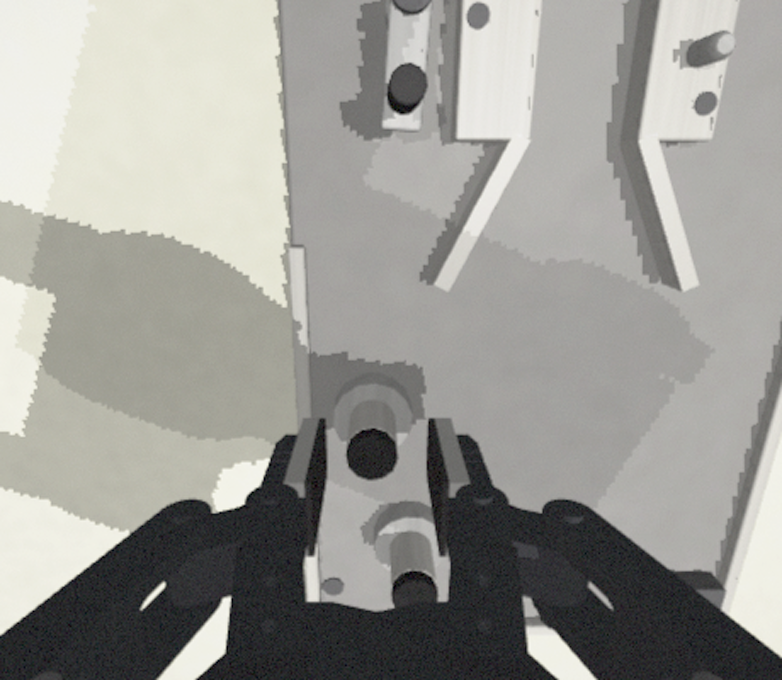

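```bash
python3 - <<'E'
from h import *
d,c=load("w20")
for p in [(372,454),(414,588)]:
    print(inv(ray(c,*f17(*p),.05)))
E
```

```text
[-69.52774482 -93.99269991]
[ -53.87342025 -151.9087317 ]
```

Call:
move_arm(targets=[8,5,-0.3,0,0,0,0,9,0,0,0,0,0,9,0,0,0,0,0,8,0,0,0,0,0,0,0,0,0,0])

```text
time_s: 33.7
position: [0.4713, -0.1774, 0.0335]
tool_rot: [[-0.164, -0.001, 0.987], [-0.987, 0.001, -0.164], [-0.001, -1.0, -0.001]]
ft_force: [0.4, 1.0, 0.4]
grip_width: 0.0316
```

Call:
move_arm(targets=[0,0,0,0,0,0,0,0,0,0,0,0,0,0,0,0,0,0,0,0,0,0,0,0,0,0,0,0,0,0], hand=-1, squeeze=40)

```text
time_s: 34.33
position: [0.4716, -0.1778, 0.0343]
tool_rot: [[-0.164, 0.0, 0.986], [-0.986, -0.0, -0.164], [0.0, -1.0, 0.0]]
ft_force: [-0.2, 0.9, 3.0]
grip_width: 0.0166
```

Call:
move_arm(targets=[-2,0,6,0,0,0,-3,0,11,0,0,0,-3,0,11,0,0,0,-3,0,11,0,0,0,-4,0,11,0,0,0])

```text
time_s: 34.95
position: [0.5233, -0.1711, 0.0343]
tool_rot: [[-0.164, -0.001, 0.987], [-0.987, -0.0, -0.164], [0.0, -1.0, -0.001]]
ft_force: [-5.1, -1.3, 5.9]
grip_width: 0.0162
```

```bash
python3 - <<'E'
from h import *
s=env.observe()
print(s["position"],inv(s["position"]),s["grip_width"],s["ft_force"])
E
```

```text
[ 0.52330588 -0.17113961  0.03431752] [-19.27489224 -78.9817158 ] 0.01619247843751767 [-5.08582955 -1.29252964  5.88249028]
```

Call:
move_arm(targets=[-5,-0.2,4.6,0,0,0,-7,0,4.6,0,0,0,-8,0,4.6,0,0,0,-8,0,4.6,0,0,0,-10,0,0,0,0,0])

```text
time_s: 35.58
position: [0.5482, -0.1362, 0.0343]
tool_rot: [[-0.164, 0.001, 0.986], [-0.986, -0.0, -0.164], [0.0, -1.0, 0.001]]
ft_force: [-0.4, -3.3, 4.2]
grip_width: 0.0164
```

Call:
move_arm(targets=[-10,0,0,0,0,0,-10,0,0,0,0,0,-7,0,0,0,0,0,-5,0,0,0,0,0,-5,0,0,0,0,0])

```text
time_s: 36.2
position: [0.5537, -0.0999, 0.0343]
tool_rot: [[-0.164, 0.0, 0.986], [-0.986, -0.0, -0.164], [0.0, -1.0, 0.0]]
ft_force: [-0.2, -1.4, 0.6]
grip_width: 0.0165
```

```bash
python3 - <<'E'
from h import *
s,d,c=snap("wrist","w21");crop("w21",200,150,440,330,3,"w21c",.5)
print(s["position"],inv(s["position"]),s["grip_width"],s["ft_force"])
prof(d,c,321,220,305)
E
```

```text
[ 0.55374175 -0.09993242  0.03434316] [-0.95647748 -3.74049417] 0.016500155866727928 [-0.1905143  -1.40581982  0.64194644]
220 [-0.3 14.5] 10.2; 224 [-0.3 12.7] 11.8; 228 [-0.3 10.1] 11.7; 232 [-0.3 10.1] 17.1; 236 [-0.3  9.6] 21.3; 240 [-0.3  7.9] 22.6; 244 [-0.3  5.3] 22.4; 248 [-0.3  3.4] 23.5; 252 [-0.3  3.3] 27.8; 256 [-0.3  3.4] 32.3; 260 [-0.3  3.2] 35.9; 264 [-0.3  3.4] 40.3; 268 [-0.3  3.3] 43.7; 272 [-0.3  3.8] 48.0; 276 [-0.3  2.7] 49.6; 280 [-0.3  1.2] 50.7; 284 [-0.3 -1. ] 50.7; 288 [-0.3 -3.3] 50.4; 292 [-0.3 -5.1] 51.0; 296 [-0.3 -8.3] 49.7; 300 [ -0.3 -10. ] 50.5; 304 [ -0.3 -12.8] 49.9;
```

View pics/w21c.png

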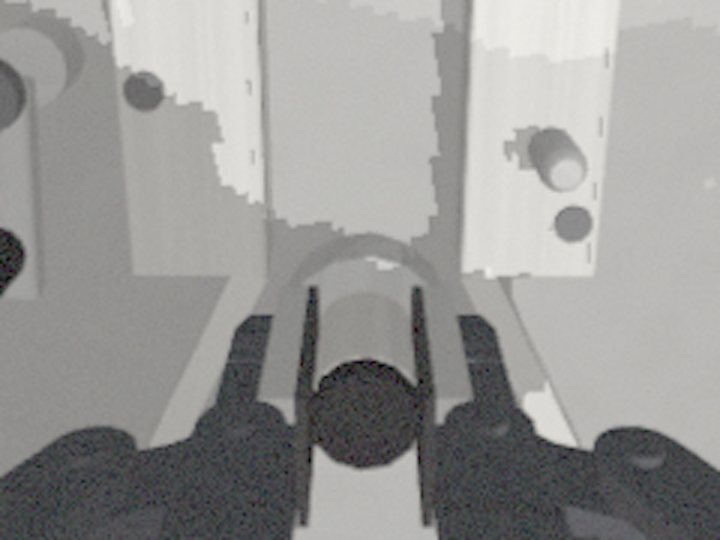

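Call:
move_arm(targets=[0,0,0,0,0,0,0,0,0,0,0,0,0,0,0,0,0,0,0,-18,0,0,0,0,0,-20,0,0,0,0], hand=-0.35)

```text
time_s: 36.88
position: [0.5535, -0.1001, 0.0725]
tool_rot: [[-0.164, -0.001, 0.986], [-0.986, 0.0, -0.164], [-0.0, -1.0, -0.001]]
ft_force: [0.9, -1.1, 0.3]
grip_width: 0.0277
```

Call:
move_arm(targets=[16,0,0.3,0,0,0,16,0,0.3,0,0,0,0,10,0,0,0,0,0,12,0,0,0,0,0,12,0,0,0,0], hand=-1)

```text
time_s: 37.5
position: [0.5487, -0.1313, 0.0368]
tool_rot: [[-0.163, -0.001, 0.987], [-0.987, 0.001, -0.163], [-0.0, -1.0, -0.001]]
ft_force: [-0.2, 0.7, -0.4]
grip_width: -0.0002
```

Call:
move_arm(targets=[-5,0,0,0,0,0,-7,0,0,0,0,0,-7,0,0,0,0,0,-7,0,0,0,0,0,-7,0,0,0,0,0])

```text
time_s: 38.12
position: [0.5546, -0.0987, 0.0385]
tool_rot: [[-0.164, 0.0, 0.987], [-0.987, -0.0, -0.164], [0.0, -1.0, 0.0]]
ft_force: [-0.3, -0.8, -0.1]
grip_width: 0.0001
```

```bash
python3 - <<'E'
from h import *
s,d,c=snap("wrist","w22");crop("w22",200,80,440,330,2.2,"w22c",.7)
print(s["position"],inv(s["position"]),s["grip_width"],s["ft_force"])
E
```

```text
[ 0.55462666 -0.09869404  0.03854408] [-0.28713414 -2.37351304] 7.734810337130653e-05 [-0.2562404  -0.843175   -0.05945033]
```

View pics/w22c.png

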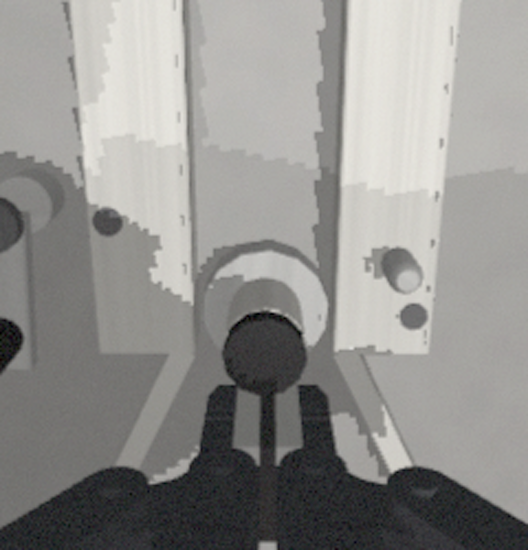

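Call:
move_arm(targets=[-7,0,0,0,0,0,-7,0,0,0,0,0,-7,0,0,0,0,0,-7,0,0,0,0,0,-7,0,0,0,0,0])

```text
time_s: 38.8
position: [0.5602, -0.0642, 0.0383]
tool_rot: [[-0.164, -0.0, 0.987], [-0.987, -0.0, -0.164], [0.0, -1.0, -0.0]]
ft_force: [-0.4, -0.6, 0.8]
grip_width: -0.0001
```

Call:
move_arm(targets=[-7,0,0,0,0,0,-7,0,0,0,0,0,-7,0,0,0,0,0,-7,0,0,0,0,0,-7,0,0,0,0,0])

```text
time_s: 39.42
position: [0.566, -0.0297, 0.0383]
tool_rot: [[-0.164, -0.0, 0.987], [-0.987, -0.0, -0.164], [0.0, -1.0, -0.0]]
ft_force: [-0.9, -0.8, -0.3]
grip_width: -0.0003
```

Call:
move_arm(targets=[-7,0,0,0,0,0,-7,0,0,0,0,0,-4,0,0,0,0,0,-2,0,0,0,0,0,0,0,0,0,0,0])

```text
time_s: 40.05
position: [0.5691, -0.0103, 0.0383]
tool_rot: [[-0.164, -0.0, 0.986], [-0.986, 0.0, -0.164], [-0.0, -1.0, -0.0]]
ft_force: [-0.4, -0.3, -0.1]
grip_width: 0.0001
```

```bash
python3 - <<'E'
from h import *
s,d,c=snap("wrist","w23");crop("w23",200,80,440,330,2.2,"w23c",.7)
print(s["position"],inv(s["position"]),s["grip_width"],s["ft_force"])
prof(d,c,323,120,260)
E
```

```text
[ 0.56913821 -0.0103372   0.03825463] [-0.4951812  87.16682762] 0.0001355626337548038 [-0.38993031 -0.29527081 -0.13874705]
120 [  1.2 161.9] 22.2; 124 [  1.2 159.9] 21.3; 128 [  1.2 158.1] 22.9; 132 [  1.2 156.1] 21.8; 136 [  1.2 154.2] 22.4; 140 [  1.1 153.7] 34.4; 144 [  1.  153.5] 46.0; 148 [  1.  152.5] 50.1; 152 [  1.  150.9] 50.8; 156 [  1.  149.2] 50.6; 160 [  1.  147.6] 50.6; 164 [  1. 146.] 51.1; 168 [  1.  144.3] 51.3; 172 [  1.  142.3] 49.9; 176 [  1.  140.7] 50.5; 180 [  1.1 138.8] 50.2; 184 [  1.1 137.2] 50.5; 188 [  1.3 124.1] 12.2; 192 [  1.2 124.4] 20.8; 196 [  1.2 123. ] 23.4; 200 [  1.2 120.3] 22.0; 204 [  1.2 117.8] 21.5; 208 [  1.2 117.3] 26.2; 212 [  1.2 117.3] 32.3; 216 [  1.2 117.6] 38.4; 220 [  1.1 117.5] 43.2; 224 [  1.1 117.5] 48.0; 228 [  1.1 116.3] 49.8; 232 [  1.1 114.8] 50.8; 236 [  1.1 112.8] 50.9; 240 [  1.1 110.2] 49.6; 244 [  1.1 108.4] 50.2; 248 [  1.1 106.8] 51.0; 252 [  1.1 104.8] 51.1; 256 [  1.1 102.4] 50.6;
```

View pics/w23c.png

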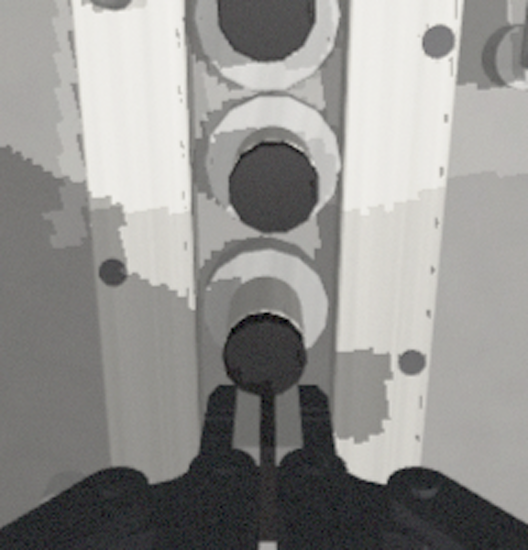

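Call:
move_arm(targets=[-1.5,0,0,0,0,0,-1.5,0,0,0,0,0,-1.3,0,0,0,0,0,-0.7,0,0,0,0,0,0,0,0,0,0,0])

```text
time_s: 40.72
position: [0.5701, -0.0056, 0.0384]
tool_rot: [[-0.164, 0.0, 0.987], [-0.987, -0.0, -0.164], [0.0, -1.0, 0.0]]
ft_force: [-0.4, -1.0, 1.3]
grip_width: 0.0002
```

Call:
move_arm(targets=[2,-15,0,0,0,0,0,-25,0,0,0,0,0,-17,0,0,0,0,44,0,1,0,0,0,44,0,1,0,0,0], hand=-0.25)

```text
time_s: 41.35
position: [0.5573, -0.0953, 0.0966]
tool_rot: [[-0.163, 0.002, 0.987], [-0.987, -0.0, -0.163], [-0.0, -1.0, 0.002]]
ft_force: [0.2, -0.1, -0.0]
grip_width: 0.032
```

Call:
move_arm(targets=[52,0,1,0,0,0,52,0,1,0,0,0,52,0,0,0,0,0,0,15,0,0,0,0,0,15,0,0,0,0])

```text
time_s: 41.98
position: [0.5336, -0.2483, 0.0649]
tool_rot: [[-0.164, 0.0, 0.986], [-0.986, 0.0, -0.164], [-0.0, -1.0, 0.0]]
ft_force: [0.1, -0.3, -0.0]
grip_width: 0.0323
```

```bash
python3 - <<'E'
from h import *
s,d,c=snap("wrist","w24");crop("w24",100,0,560,400,1.7,"w24c",.7)
print(s["position"],inv(s["position"]),s["grip_width"],s["ft_force"])
E
```

```text
[ 0.53358351 -0.24825482  0.06494416] [   3.53754602 -153.35898554] 0.03232244438122966 [ 0.0586357  -0.29870811 -0.01134624]
```

View pics/w24c.png

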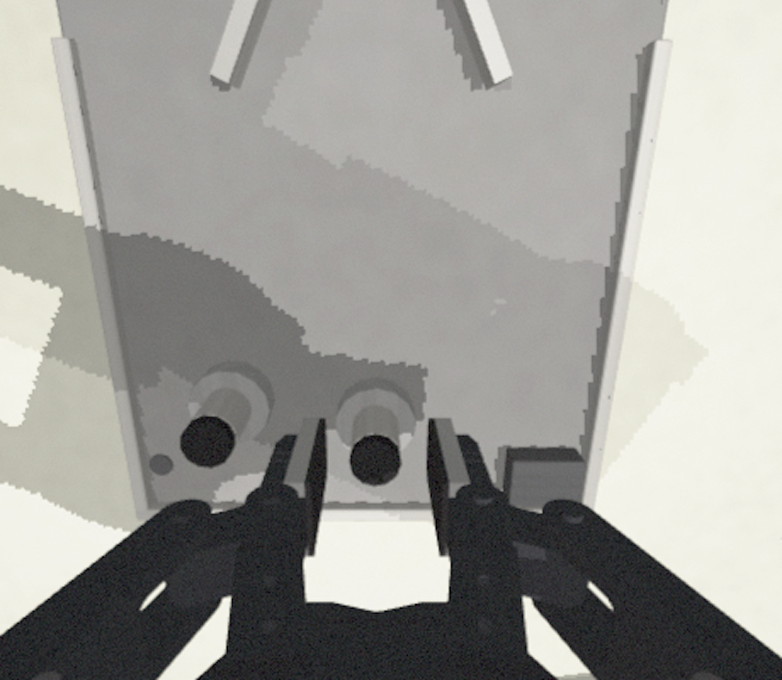

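Call:
move_arm(targets=[5,5,-0.2,0,0,0,4,9,0,0,0,0,0,9,0,0,0,0,0,7.5,0,0,0,0,0,0,0,0,0,0])

```text
time_s: 42.65
position: [0.5318, -0.2574, 0.0342]
tool_rot: [[-0.164, -0.001, 0.987], [-0.987, 0.001, -0.164], [-0.001, -1.0, -0.001]]
ft_force: [0.8, 0.2, -0.2]
grip_width: 0.0324
```

Call:
move_arm(targets=[0,0,0,0,0,0,0,0,0,0,0,0,0,0,0,0,0,0,0,0,0,0,0,0,0,0,0,0,0,0], hand=-1, squeeze=40)

```text
time_s: 43.28
position: [0.5321, -0.2577, 0.035]
tool_rot: [[-0.164, 0.0, 0.987], [-0.987, -0.0, -0.164], [0.0, -1.0, 0.0]]
ft_force: [0.3, 0.0, 1.8]
grip_width: 0.0163
```

```bash
python3 - <<'E'
from h import *
s=env.observe()
print(s["position"],inv(s["position"]),s["grip_width"],s["ft_force"])
E
```

```text
[ 0.53209563 -0.25773255  0.0350496 ] [   3.62765773 -162.95236525] 0.016344246523380138 [0.28302929 0.02290875 1.83651458]
```

Call:
move_arm(targets=[-6,0,0,0,0,0,-11,0,-1,0,0,0,-12,0,-1,0,0,0,-12,0,-1,0,0,0,-12,0,-1.4,0,0,0])

```text
time_s: 43.9
position: [0.5366, -0.2039, 0.035]
tool_rot: [[-0.163, 0.0, 0.987], [-0.987, -0.001, -0.163], [0.0, -1.0, 0.001]]
ft_force: [-0.7, -3.8, 3.1]
grip_width: 0.0166
```

Call:
move_arm(targets=[-12,0,0,0,0,0,-12,0,0,0,0,0,-12,0,0,0,0,0,-12,0,0,0,0,0,-12,0,0,0,0,0])

```text
time_s: 44.52
position: [0.5464, -0.145, 0.035]
tool_rot: [[-0.164, 0.0, 0.987], [-0.987, -0.001, -0.164], [0.001, -1.0, 0.0]]
ft_force: [-1.0, -4.6, 5.1]
grip_width: 0.0166
```

Call:
move_arm(targets=[-12,0,0,0,0,0,-12,0,0,0,0,0,-10,0,0,0,0,0,-7,0,0,0,0,0,-6,0,0,0,0,0])

```text
time_s: 45.15
position: [0.5539, -0.0987, 0.035]
tool_rot: [[-0.163, 0.0, 0.987], [-0.987, -0.001, -0.163], [0.0, -1.0, 0.0]]
ft_force: [-0.3, -3.9, 5.2]
grip_width: 0.0166
```

```bash
python3 - <<'E'
from h import *
s,d,c=snap("wrist","w25");crop("w25",200,150,440,330,3,"w25c",.5)
print(s["position"],inv(s["position"]),s["grip_width"],s["ft_force"])
prof(d,c,321,220,305)
E
```

```text
[ 0.55394896 -0.09865808  0.03503234] [-0.9615326  -2.44942236] 0.016579149548061126 [-0.28147254 -3.8508774   5.16747288]
220 [-0.3 15.3] 9.8; 224 [-0.3 13.1] 10.4; 228 [-0.3 11.1] 11.8; 232 [-0.3 11.5] 18.1; 236 [-0.3 10.6] 21.3; 240 [-0.3  8.5] 22.0; 244 [-0.3  5.7] 21.4; 248 [-0.3  4.7] 24.2; 252 [-0.3  4.3] 27.9; 256 [-0.3  4.6] 32.8; 260 [-0.3  4.2] 36.1; 264 [-0.3  4.6] 40.7; 268 [-0.3  4.6] 44.5; 272 [-0.3  5.4] 49.2; 276 [-0.3  4. ] 50.3; 280 [-0.3  1.9] 50.4; 284 [-0.3 -0.3] 50.4; 288 [-0.3 -3. ] 49.8; 292 [-0.3 -5.3] 49.6; 296 [-0.3 -7.6] 49.7; 300 [-0.3 -9.1] 50.7; 304 [ -0.3 -11.5] 50.6;
```

View pics/w25c.png

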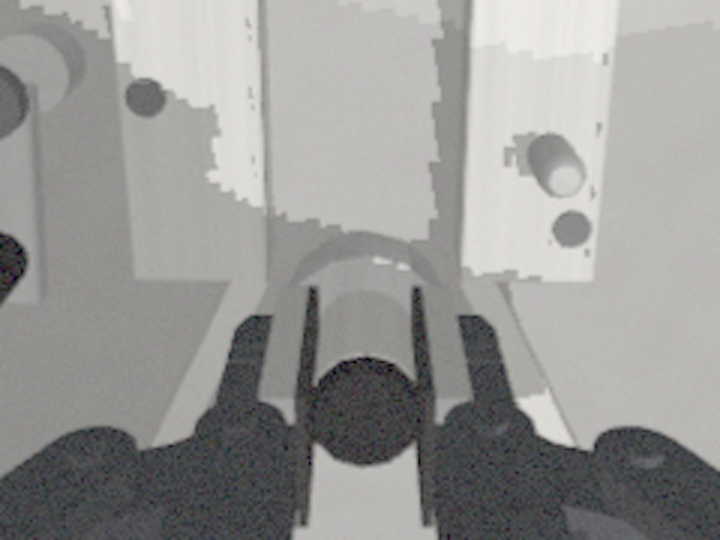

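Call:
move_arm(targets=[0,0,0,0,0,0,0,0,0,0,0,0,0,0,0,0,0,0,0,-18,0,0,0,0,0,-20,0,0,0,0], hand=-0.35)

```text
time_s: 45.82
position: [0.5536, -0.099, 0.0729]
tool_rot: [[-0.164, -0.001, 0.986], [-0.986, 0.001, -0.164], [-0.0, -1.0, -0.001]]
ft_force: [0.4, 0.8, -0.1]
grip_width: 0.0274
```

Call:
move_arm(targets=[16,0,0.3,0,0,0,16,0,0.4,0,0,0,0,10,0,0,0,0,0,12,0,0,0,0,0,12,0,0,0,0], hand=-1)

```text
time_s: 46.45
position: [0.549, -0.1304, 0.0374]
tool_rot: [[-0.163, -0.001, 0.987], [-0.987, 0.001, -0.163], [-0.0, -1.0, -0.001]]
ft_force: [0.6, -0.1, 0.1]
grip_width: 0.0
```

Call:
move_arm(targets=[-5,0.5,0,0,0,0,-7,0,0,0,0,0,-7,0,0,0,0,0,-7,0,0,0,0,0,-7,0,0,0,0,0])

```text
time_s: 47.08
position: [0.5549, -0.0977, 0.0386]
tool_rot: [[-0.164, 0.0, 0.987], [-0.987, -0.0, -0.164], [0.0, -1.0, 0.0]]
ft_force: [-0.4, -1.6, 0.5]
grip_width: 0.0
```

Call:
move_arm(targets=[-7,0,0,0,0,0,-7,0,0,0,0,0,-7,0,0,0,0,0,-7,0,0,0,0,0,-7,0,0,0,0,0])

```text
time_s: 47.7
position: [0.5605, -0.0633, 0.0383]
tool_rot: [[-0.164, -0.0, 0.986], [-0.986, 0.0, -0.164], [-0.0, -1.0, -0.0]]
ft_force: [-0.5, -1.2, -0.1]
grip_width: -0.0002
```

```bash
python3 - <<'E'
from h import *
s,d,c=snap("wrist","w26");crop("w26",200,80,440,330,2.2,"w26c",.7)
print(s["position"],inv(s["position"]),s["grip_width"],s["ft_force"])
prof(d,c,323,140,260)
E
```

```text
[ 0.56051798 -0.0632625   0.03831091] [-0.29942384 33.54447308] -0.0001621773012424319 [-0.49398239 -1.1585547  -0.08392725]
140 [ 1.4 98.4] 21.2; 144 [ 1.4 95. ] 10.9; 148 [ 1.4 92.9] 11.2; 152 [ 1.5 90.5] 10.1; 156 [ 1.5 88.4] 10.5; 160 [ 1.5 86.2] 10.9; 164 [ 1.5 83.9] 10.5; 168 [ 1.5 81.4] 9.6; 172 [ 1.5 79.4] 10.8; 176 [ 1.5 76.9] 9.8; 180 [ 1.5 74.8] 10.8; 184 [ 1.5 72.3] 10.4; 188 [ 1.5 69.6] 9.2; 192 [ 1.4 70. ] 18.4; 196 [ 1.4 68.6] 21.1; 200 [ 1.4 66.9] 22.7; 204 [ 1.4 64.5] 22.3; 208 [ 1.4 63. ] 24.6; 212 [ 1.4 63.6] 31.9; 216 [ 1.4 63.2] 36.5; 220 [ 1.3 63.3] 41.9; 224 [ 1.3 63.6] 47.4; 228 [ 1.3 62.2] 48.9; 232 [ 1.3 61.6] 51.8; 236 [ 1.3 59. ] 50.6; 240 [ 1.3 57.1] 50.7; 244 [ 1.3 55. ] 50.6; 248 [ 1.3 53.4] 51.5; 252 [ 1.3 51.1] 51.0; 256 [ 1.3 48.8] 50.6;
```

View pics/w26c.png

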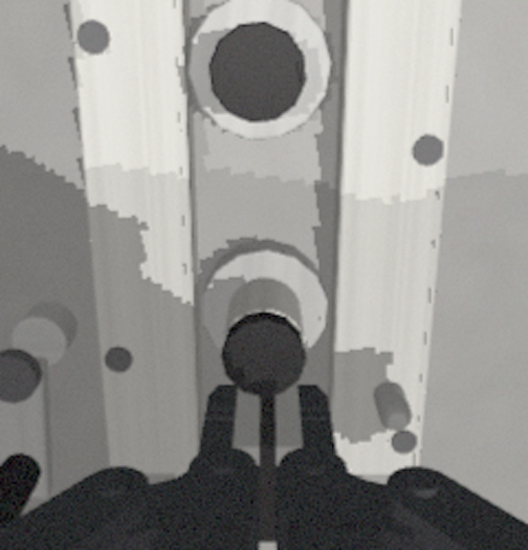

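Call:
move_arm(targets=[-6,0,0,0,0,0,-7,0,0,0,0,0,-7,0,0,0,0,0,-4,0,0,0,0,0,-2,0,0,0,0,0])

```text
time_s: 48.38
position: [0.5647, -0.0378, 0.0383]
tool_rot: [[-0.164, -0.0, 0.987], [-0.987, -0.0, -0.164], [0.0, -1.0, -0.0]]
ft_force: [0.4, -0.5, 1.2]
grip_width: -0.0002
```

Call:
move_arm(targets=[-1,0,0,0,0,0,-0.5,0,0,0,0,0,0,0,0,0,0,0,2,-15,0,0,0,0,0,-20,0,0,0,0])

```text
time_s: 49.0
position: [0.5644, -0.0385, 0.0741]
tool_rot: [[-0.164, -0.001, 0.986], [-0.986, 0.001, -0.164], [-0.001, -1.0, -0.001]]
ft_force: [0.9, 0.4, -0.3]
grip_width: 0.0002
```

Call:
move_arm(targets=[0,-20,0,0,0,0,40,-3,-10,0,0,0,50,0,-14,0,0,0,55,0,-14,0,0,0,50,0,-14,0,0,0], hand=-0.25)

```text
time_s: 49.62
position: [0.4807, -0.2239, 0.0973]
tool_rot: [[-0.164, 0.001, 0.986], [-0.986, -0.0, -0.164], [-0.0, -1.0, 0.001]]
ft_force: [1.0, -1.2, 0.4]
grip_width: 0.0322
```

```bash
python3 - <<'E'
from h import *
s,d,c=snap("wrist","w27");crop("w27",100,0,560,400,1.7,"w27c",.7)
print(s["position"],inv(s["position"]),s["grip_width"],s["ft_force"])
E
```

```text
[ 0.4806753  -0.22389244  0.09725583] [ -52.65531358 -138.0238614 ] 0.03224713953530263 [ 1.00740704 -1.20042628  0.41174173]
```

View pics/w27c.png

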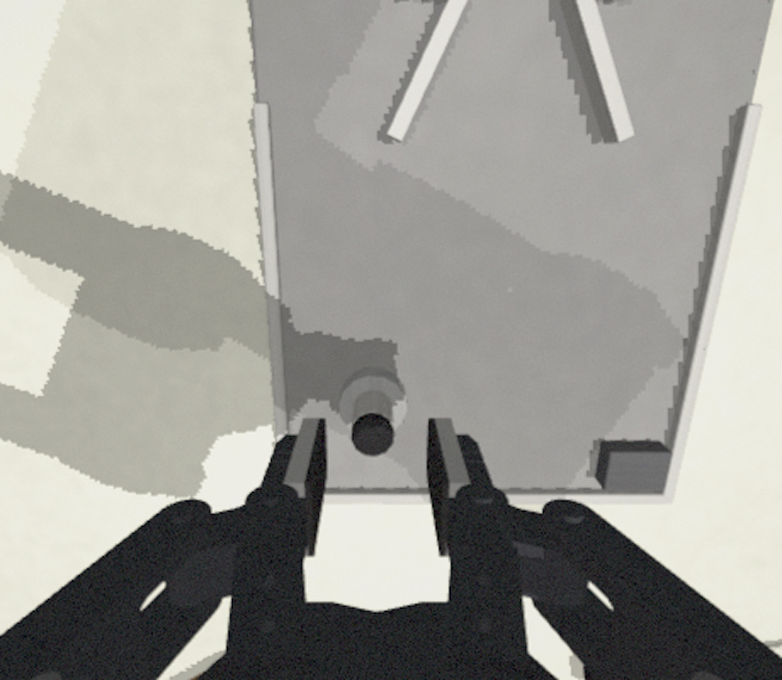

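```bash
python3 - <<'E'
from h import *
d,c=load("w27")
print(inv(ray(c,*f17(372,434),.05)),inv(dpt(d,c,(372,434))))
s=env.observe();print(inv(s["position"]),s["position"])
E
```

```text
[ -53.48897041 -155.75468366] [ -53.48907691 -155.7618183 ]
[ -53.56114688 -143.13769055] [ 0.47894128 -0.22878784  0.09722191]
```

Call:
move_arm(targets=[6,15,0,0,0,0,6.4,15,0,0,0,0,0,15,0,0,0,0,0,10,0,0,0,0,0,7,0,0,0,0])

```text
time_s: 50.3
position: [0.4795, -0.2341, 0.0335]
tool_rot: [[-0.163, -0.001, 0.987], [-0.987, 0.001, -0.163], [-0.0, -1.0, -0.001]]
ft_force: [-0.7, 0.8, 0.6]
grip_width: 0.0319
```

Call:
move_arm(targets=[0,0,0,0,0,0,0,0,0,0,0,0,0,0,0,0,0,0,0,0,0,0,0,0,0,0,0,0,0,0], hand=-1, squeeze=40)

```text
time_s: 50.92
position: [0.4794, -0.2347, 0.0344]
tool_rot: [[-0.164, 0.0, 0.987], [-0.987, -0.0, -0.164], [0.0, -1.0, 0.0]]
ft_force: [0.4, 0.5, -0.7]
grip_width: 0.0164
```

```bash
python3 - <<'E'
from h import *
s,d,c=snap("wrist","w28");crop("w28",200,150,440,330,3,"w28c",.5)
print(s["position"],inv(s["position"]),s["grip_width"],s["ft_force"])
E
```

```text
[ 0.47938364 -0.23465651  0.03442565] [ -52.16023661 -148.85384097] 0.016439315477860515 [ 0.41905542  0.45222522 -0.72916523]
```

View pics/w28c.png

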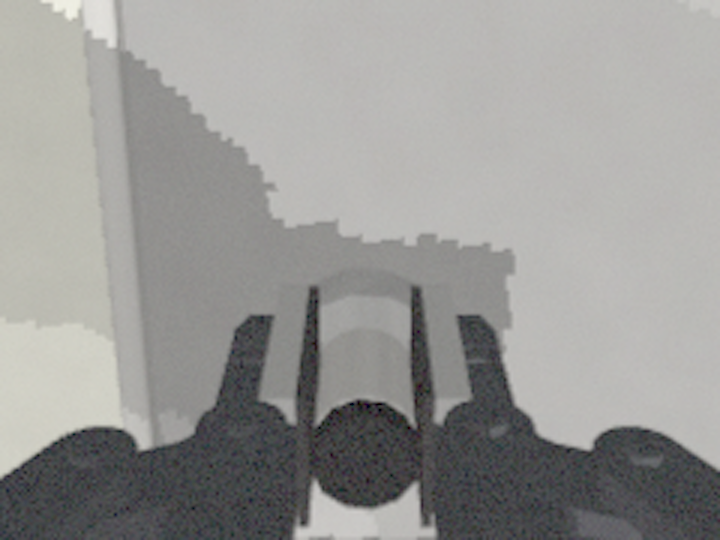

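Call:
move_arm(targets=[0,0,0,0,0,0,0,0,0,0,0,0,0,0,0,0,0,0,3,0,-0.7,0,0,0,3.7,0,-0.7,0,0,0], hand=-0.35)

```text
time_s: 51.6
position: [0.4768, -0.2413, 0.0343]
tool_rot: [[-0.164, -0.0, 0.987], [-0.987, -0.0, -0.164], [0.0, -1.0, 0.0]]
ft_force: [0.4, -0.1, -0.5]
grip_width: 0.028
```

Call:
move_arm(targets=[0,0,0,0,0,0,0,0,0,0,0,0,0,0,0,0,0,0,0,0,0,0,0,0,0,0,0,0,0,0], hand=-1)

```text
time_s: 52.22
position: [0.477, -0.2413, 0.0345]
tool_rot: [[-0.164, 0.0, 0.987], [-0.987, -0.001, -0.164], [0.001, -1.0, 0.0]]
ft_force: [-1.7, -2.6, 3.4]
grip_width: 0.0166
```

```bash
python3 - <<'E'
from h import *
s,d,c=snap("wrist","w29")
print(s["position"],inv(s["position"]),s["grip_width"],s["ft_force"])
prof(d,c,321,220,305)
E
```

```text
[ 0.47700165 -0.241277    0.03451322] [ -53.42170279 -155.77579964] 0.016569762612566822 [-1.73936863 -2.55003666  3.39647184]
220 [ -52.8 -137.6] 10.3; 224 [ -52.8 -140.1] 10.2; 228 [ -52.8 -141.9] 11.8; 232 [ -52.8 -141.8] 17.6; 236 [ -52.8 -142.1] 22.1; 240 [ -52.8 -144.7] 21.7; 244 [ -52.8 -147.3] 21.6; 248 [ -52.8 -148.2] 24.5; 252 [ -52.8 -148.5] 28.3; 256 [ -52.7 -148.5] 32.7; 260 [ -52.7 -148.2] 37.3; 264 [ -52.7 -148. ] 41.4; 268 [ -52.7 -148.8] 43.8; 272 [ -52.7 -148.4] 47.8; 276 [ -52.7 -149.2] 50.0; 280 [ -52.7 -151.3] 50.1; 284 [ -52.7 -153.2] 50.5; 288 [ -52.7 -155.9] 49.8; 292 [ -52.7 -157.6] 50.6; 296 [ -52.7 -159.9] 50.4; 300 [ -52.7 -162.4] 50.2; 304 [ -52.7 -164.6] 50.3;
```

Call:
move_arm(targets=[-5,0,3,0,0,0,-10,0,6,0,0,0,-11,0,6.5,0,0,0,-11,0,6.5,0,0,0,-11,0,6.5,0,0,0])

```text
time_s: 52.9
position: [0.5131, -0.1979, 0.0345]
tool_rot: [[-0.164, -0.0, 0.987], [-0.987, -0.0, -0.164], [0.0, -1.0, -0.0]]
ft_force: [-2.0, -2.9, 6.3]
grip_width: 0.0164
```

Call:
move_arm(targets=[-11,0,6.5,0,0,0,-11,0,6.5,0,0,0,-11,0,6.5,0,0,0,-11,0,4.6,0,0,0,-11,0,0,0,0,0])

```text
time_s: 53.52
position: [0.5462, -0.1477, 0.0345]
tool_rot: [[-0.164, 0.001, 0.987], [-0.987, -0.001, -0.164], [0.001, -1.0, 0.001]]
ft_force: [-0.4, -3.3, 4.7]
grip_width: 0.0165
```

Call:
move_arm(targets=[-11,0,0,0,0,0,-11,0,0,0,0,0,-11,0,0,0,0,0,-10,0,0,0,0,0,-6,0,0,0,0,0])

```text
time_s: 54.15
position: [0.5537, -0.0991, 0.0345]
tool_rot: [[-0.163, 0.0, 0.987], [-0.987, -0.0, -0.163], [0.0, -1.0, 0.0]]
ft_force: [-0.9, -4.7, 5.8]
grip_width: 0.0165
```

```bash
python3 - <<'E'
from h import *
s,d,c=snap("wrist","w30");crop("w30",200,150,440,330,3,"w30c",.5)
print(s["position"],inv(s["position"]),s["grip_width"],s["ft_force"])
prof(d,c,321,220,305)
E
```

```text
[ 0.55373947 -0.099099    0.03452581] [-1.09570487 -2.91878199] 0.016546197450786462 [-0.91519358 -4.68449382  5.783359  ]
220 [-0.4 15.2] 10.1; 224 [-0.4 12.9] 10.5; 228 [-0.4 11.1] 12.3; 232 [-0.4 11.2] 17.8; 236 [-0.4 11.3] 23.2; 240 [-0.4  7.9] 21.3; 244 [-0.4  5.8] 22.0; 248 [-0.4  3.6] 22.6; 252 [-0.4  4.1] 28.0; 256 [-0.4  3.9] 31.9; 260 [-0.4  4.2] 36.4; 264 [-0.4  5. ] 41.6; 268 [-0.4  3.8] 43.3; 272 [-0.4  3.8] 46.8; 276 [-0.4  3.7] 50.1; 280 [-0.4  1.6] 50.2; 284 [-0.4 -0.5] 50.3; 288 [-0.4 -2.5] 50.7; 292 [-0.4 -5.5] 49.5; 296 [-0.4 -7. ] 50.6; 300 [ -0.4 -10.3] 49.1; 304 [ -0.4 -11.6] 50.5;
```

View pics/w30c.png

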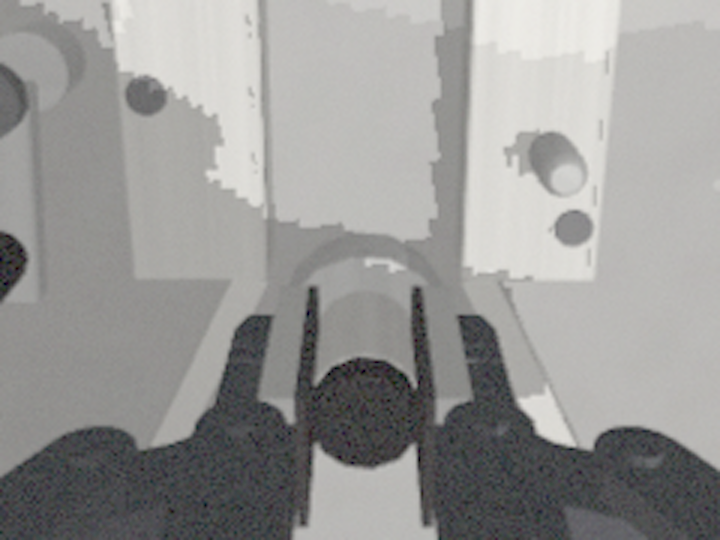

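Same as before: upright at the mouth. Release, go behind and push (target column y≈49, TCP ≈29.5).

Call:
move_arm(targets=[0,0,0,0,0,0,0,0,0,0,0,0,0,0,0,0,0,0,0,-18,0,0,0,0,0,-20,0,0,0,0], hand=-0.35)

```text
time_s: 54.82
position: [0.5534, -0.0996, 0.0724]
tool_rot: [[-0.164, -0.001, 0.986], [-0.986, 0.001, -0.164], [-0.0, -1.0, -0.001]]
ft_force: [0.1, -0.6, -0.2]
grip_width: 0.0278
```

Call:
move_arm(targets=[16,0,0.3,0,0,0,16,0,0.4,0,0,0,0,10,0,0,0,0,0,12,0,0,0,0,0,12,0,0,0,0], hand=-1)

```text
time_s: 55.45
position: [0.5488, -0.1309, 0.0368]
tool_rot: [[-0.163, -0.001, 0.987], [-0.987, 0.001, -0.163], [-0.0, -1.0, -0.001]]
ft_force: [0.5, 0.5, 0.3]
grip_width: -0.0004
```

Call:
move_arm(targets=[-5,0,0,0,0,0,-7,0,0,0,0,0,-7,0,0,0,0,0,-7,0,0,0,0,0,-7,0,0,0,0,0])

```text
time_s: 56.08
position: [0.5547, -0.0983, 0.0385]
tool_rot: [[-0.164, 0.0, 0.987], [-0.987, -0.0, -0.164], [0.0, -1.0, 0.0]]
ft_force: [0.5, -0.8, 0.7]
grip_width: -0.0
```

Call:
move_arm(targets=[-7,0,0,0,0,0,-7,0,0,0,0,0,-7,0,0,0,0,0,-5,0,0,0,0,0,-2,0,0,0,0,0])

```text
time_s: 56.7
position: [0.5591, -0.0709, 0.0383]
tool_rot: [[-0.163, -0.0, 0.987], [-0.987, 0.0, -0.163], [-0.0, -1.0, -0.0]]
ft_force: [0.6, -1.4, 0.1]
grip_width: 0.0
```

```bash
python3 - <<'E'
from h import *
s,d,c=snap("wrist","w31");crop("w31",200,80,440,330,2.2,"w31c",.7)
print(s["position"],inv(s["position"]),s["grip_width"],s["ft_force"])
prof(d,c,323,100,260)
E
```

```text
[ 0.55911709 -0.0708767   0.03831   ] [-0.42979978 25.80356935] 1.1973620802073356e-05 [ 0.57020454 -1.40804203  0.12181207]
100 [  1.  109.9] 49.8; 104 [  1.  108.4] 50.7; 108 [  1.  106.9] 50.9; 112 [  1.  105.4] 50.7; 116 [  0.4 110. ] 173.0; 120 [  1.2 100.6] 22.4; 124 [ 1.2 98.6] 21.3; 128 [ 1.2 96.5] 19.8; 132 [ 1.2 94.8] 22.8; 136 [ 1.2 92.9] 22.7; 140 [ 1.2 90.9] 22.8; 144 [ 1.2 89.3] 25.8; 148 [ 1.1 89.5] 40.0; 152 [ 1.1 89.2] 48.7; 156 [ 1.1 87.9] 50.7; 160 [ 1.1 85.8] 48.6; 164 [ 1.1 84.2] 49.0; 168 [ 1.1 82.4] 49.0; 172 [ 1.1 80.8] 49.6; 176 [ 1.1 79.3] 50.6; 180 [ 1.1 77.5] 50.2; 184 [ 1.1 75.9] 50.8; 188 [ 1.1 73.8] 49.9; 192 [ 1.3 61.9] 17.1; 196 [ 1.3 61.2] 22.0; 200 [ 1.3 59.1] 22.5; 204 [ 1.3 56.5] 21.7; 208 [ 1.3 55.4] 24.9; 212 [ 1.3 55.8] 31.9; 216 [ 1.2 55.8] 37.3; 220 [ 1.2 56. ] 42.9; 224 [ 1.2 56.1] 47.9; 228 [  0.4 110. ] 173.0; 232 [ 1.2 52.8] 49.5; 236 [ 1.2 51.2] 50.4; 240 [ 1.2 49.4] 50.9; 244 [ 1.2 47. ] 50.1; 248 [ 1.2 45.3] 50.8; 252 [ 1.2 43.5] 51.2; 256 [ 1.2 40.8] 50.2;
```

View pics/w31c.png

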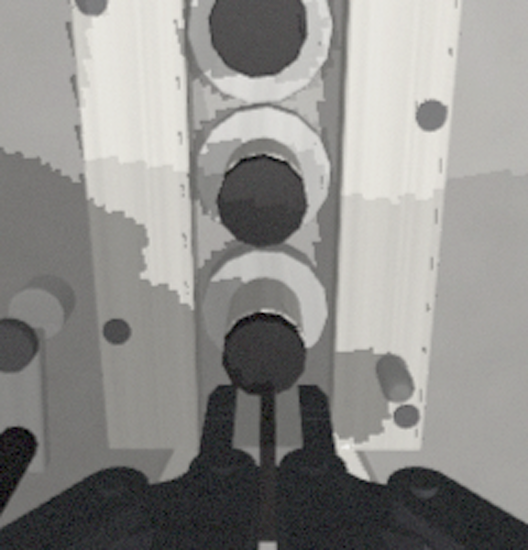

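Call:
move_arm(targets=[-1,0,0,0,0,0,-1,0,0,0,0,0,-1,0,0,0,0,0,0,0,0,0,0,0,0,0,0,0,0,0])

```text
time_s: 57.38
position: [0.5597, -0.0684, 0.0384]
tool_rot: [[-0.164, 0.0, 0.986], [-0.986, -0.0, -0.164], [0.0, -1.0, 0.0]]
ft_force: [0.1, -1.3, 1.4]
grip_width: 0.0002
```

Call:
move_arm(targets=[-0.5,0,0,0,0,0,-0.5,0,0,0,0,0,0,0,0,0,0,0,0,0,0,0,0,0,0,0,0,0,0,0])

```text
time_s: 58.0
position: [0.56, -0.0677, 0.0386]
tool_rot: [[-0.164, 0.001, 0.986], [-0.986, -0.001, -0.164], [0.001, -1.0, 0.001]]
ft_force: [-1.3, -5.3, 3.7]
grip_width: -0.0002
```

```bash
python3 - <<'E'
from h import *
s,d,c=snap("wrist","w32");crop("w32",200,80,440,330,2.2,"w32c",.7)
print(s["position"],inv(s["position"]),s["grip_width"],s["ft_force"])
prof(d,c,323,196,256)
E
```

```text
[ 0.55998573 -0.06766302  0.03861844] [-0.1011719  29.11631518] -0.0002321073535725386 [-1.26092066 -5.27942973  3.71137875]
196 [ 1.5 73.5] 50.2; 200 [ 1.7 62. ] 21.6; 204 [ 1.7 60.2] 23.0; 208 [ 1.6 58.4] 24.4; 212 [ 1.6 59.3] 32.7; 216 [ 1.6 59.2] 38.0; 220 [ 1.5 59. ] 42.6; 224 [ 1.5 59.1] 47.5; 228 [ 1.5 58.4] 50.4; 232 [ 1.5 56.1] 49.9; 236 [ 1.5 54.6] 50.8; 240 [ 1.5 52.2] 50.0; 244 [ 1.5 50.8] 51.3; 248 [ 1.5 48.4] 50.7; 252 [ 1.5 46.6] 51.2;
```

Call:
move_arm(targets=[2,0,0,0,0,0,0,-20,0,0,0,0,0,-40,0,0,0,0,0,-50,0,0,0,0,0,-50,0,0,0,0])

```text
time_s: 58.68
position: [0.559, -0.0686, 0.1994]
tool_rot: [[-0.163, -0.001, 0.987], [-0.987, 0.002, -0.163], [-0.001, -1.0, -0.001]]
ft_force: [0.3, 0.6, 0.1]
grip_width: 0.0003
```

Call:
move_arm(targets=[0,0,0,0,0,0,0,0,0,0,0,0,0,0,0,0,0,0,0,0,0,0,0,0,0,0,0,0,0,0])

```text
time_s: 59.3
position: [0.5593, -0.0692, 0.1978]
tool_rot: [[-0.164, -0.001, 0.986], [-0.986, 0.0, -0.164], [-0.0, -1.0, -0.001]]
ft_force: [-0.5, -0.0, 0.1]
grip_width: 0.0001
```

```bash
python3 - <<'E'
from h import *
s,d,c=snap("wrist","w33");crop("w33",200,0,440,300,2,"w33c",.7)
print(s["position"],inv(s["position"]),s["grip_width"],s["ft_force"])
snap("top","t1");crop("t1",120,135,430,250,2.5,"t1c")
E
```

```text
[ 0.55932648 -0.0692103   0.19780416] [-0.4971529  27.48172503] 0.00010269375944297274 [-0.53040254 -0.03898418  0.1036476 ]
```

View pics/w33c.png

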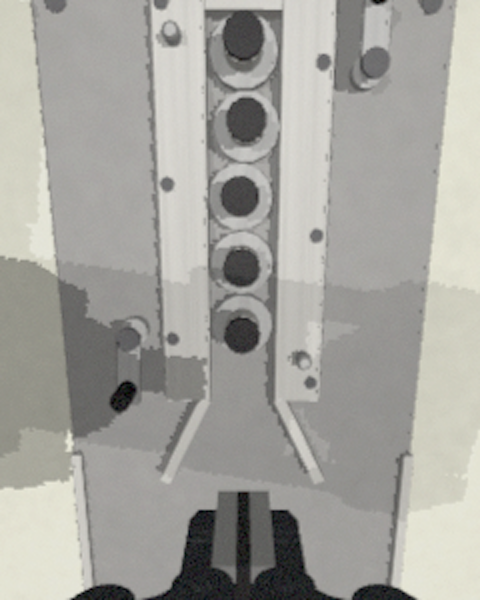

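View pics/t1c.png

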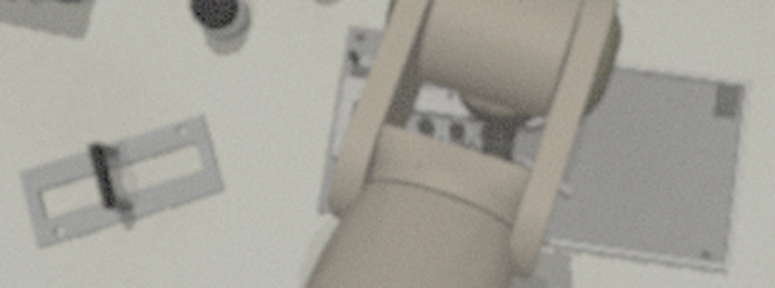

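```bash
python3 - <<'E'
from h import *
d,c=load("w33")
for p in [(243,36),(246,120),(240,197),(240,267),(241,334)]:
    print(inv(ray(c,p[0]/2+200,p[1]/2,.05)).round(1))
print("stop",inv(ray(c,243/2+200,10/2,.024)).round(1),"foot1 front",inv(ray(c,243/2+200,14/2,.022)).round(1))
# retainer from top cam
d,c=load("t1")
K=2.5
for n,p,z in [("c1",(203,116),5),("c2",(224,187),5),("c3",(40,246),5),("c4",(21,172),5),("bar top",(96,150),58),("bar bot",(112,207),58),("hole1",(183,129),5),("hole2",(57,231),5)]:
    print(n,ray(c,p[0]/K+120,p[1]/K+135,z/1000).round(4))
E
```

```text
[  0.3 176.3]
[  1.6 144.4]
[ -1.  112.8]
[-1.  81.8]
[-0.6 50. ]
stop [  0.3 192.4] foot1 front [  0.3 191.4]
c1 [0.5924 0.2518 0.005 ]
c2 [0.5166 0.2282 0.005 ]
c3 [0.4594 0.4182 0.005 ]
c4 [0.5372 0.4415 0.005 ]
bar top [0.5509 0.3412 0.058 ]
bar bot [0.4935 0.3233 0.058 ]
hole1 [0.579  0.2726 0.005 ]
hole2 [0.4746 0.4011 0.005 ]
```

```bash
python3 - <<'E'
from h import *
plan([.525,.335,.20],106.2,15)
E
```

```text
[-26.2, -0.1, -6.7, 0.0, -0.1345, -0.0, -26.9, -0.1, -3.1, 0.0, -0.1345, -0.0, -27.0, -0.1, 0.5, 0.0, -0.1345, -0.0, -26.7, -0.1, 4.2, 0.0, -0.1345, -0.0, -25.9, -0.1, 7.7, 0.0, -0.1345, -0.0]
[-24.7, -0.1, 11.1, 0.0, -0.1345, -0.0, -22.9, -0.1, 14.3, 0.0, -0.1345, -0.0, -20.8, -0.1, 17.3, 0.0, -0.1345, -0.0, -18.3, -0.1, 19.9, 0.0, -0.1345, -0.0, -15.5, -0.1, 22.2, 0.0, -0.1345, -0.0]
[-12.4, -0.1, 24.1, 0.0, -0.1345, -0.0, -9.0, -0.1, 25.5, 0.0, -0.1345, -0.0, -5.5, -0.1, 26.5, 0.0, -0.1345, -0.0, -1.9, -0.1, 27.0, 0.0, -0.1345, -0.0, 1.7, -0.1, 27.0, 0.0, -0.1345, -0.0]
max shift 27.0
```

Call:
move_arm(targets=[-26.2,0,-6.7,0,-0.1345,0,-26.9,0,-3.1,0,-0.1345,0,-27,0,0.5,0,-0.1345,0,-26.7,0,4.2,0,-0.1345,0,-25.9,0,7.7,0,-0.1345,0], hand=0.2)

```text
time_s: 60.02
position: [0.5478, 0.0663, 0.1983]
tool_rot: [[0.49, -0.0, 0.872], [-0.872, 0.0, 0.49], [-0.0, -1.0, 0.0]]
ft_force: [0.9, -0.3, 0.7]
grip_width: 0.0512
```

Call:
move_arm(targets=[-24.7,0,11.1,0,-0.1345,0,-22.9,0,14.3,0,-0.1345,0,-20.8,0,17.3,0,-0.1345,0,-18.3,0,19.9,0,-0.1345,0,-15.5,0,22.2,0,-0.1345,0])

```text
time_s: 60.65
position: [0.5364, 0.2011, 0.1983]
tool_rot: [[0.926, -0.0, 0.376], [-0.376, -0.0, 0.926], [-0.0, -1.0, -0.0]]
ft_force: [0.5, -0.6, 0.6]
grip_width: 0.0515
```

Call:
move_arm(targets=[-12.4,0,24.1,0,-0.1345,0,-9,0,25.5,0,-0.1345,0,-5.5,0,26.5,0,-0.1345,0,-1.9,0,27,0,-0.1345,0,1.7,0,27,0,-0.1345,0])

```text
time_s: 61.28
position: [0.5251, 0.3359, 0.1982]
tool_rot: [[0.959, -0.0, -0.283], [0.283, -0.0, 0.959], [-0.0, -1.0, -0.0]]
ft_force: [0.1, -1.3, 0.3]
grip_width: 0.0512
```

Call:
move_arm(targets=[0,0,0,0,0,0,0,0,0,0,0,0,0,0,0,0,0,0,0,0,0,0,0,0,0,0,0,0,0,0])

```text
time_s: 61.9
position: [0.5253, 0.3347, 0.1984]
tool_rot: [[0.961, 0.0, -0.278], [0.278, -0.0, 0.961], [0.0, -1.0, -0.0]]
ft_force: [0.3, 0.1, 0.1]
grip_width: 0.0512
```

```bash
python3 - <<'E'
from h import *
s,d,c=snap("wrist","w34");crop("w34",100,0,560,400,1.7,"w34c",.7)
print(s["position"],s["grip_width"],s["ft_force"],s["tool_rot"].round(3).tolist())
E
```

```text
[0.52533503 0.33471424 0.19838431] 0.0512397757936828 [0.26251492 0.11866735 0.09333706] [[0.961, 0.0, -0.278], [0.278, -0.0, 0.961], [0.0, -1.0, -0.0]]
```

View pics/w34c.png

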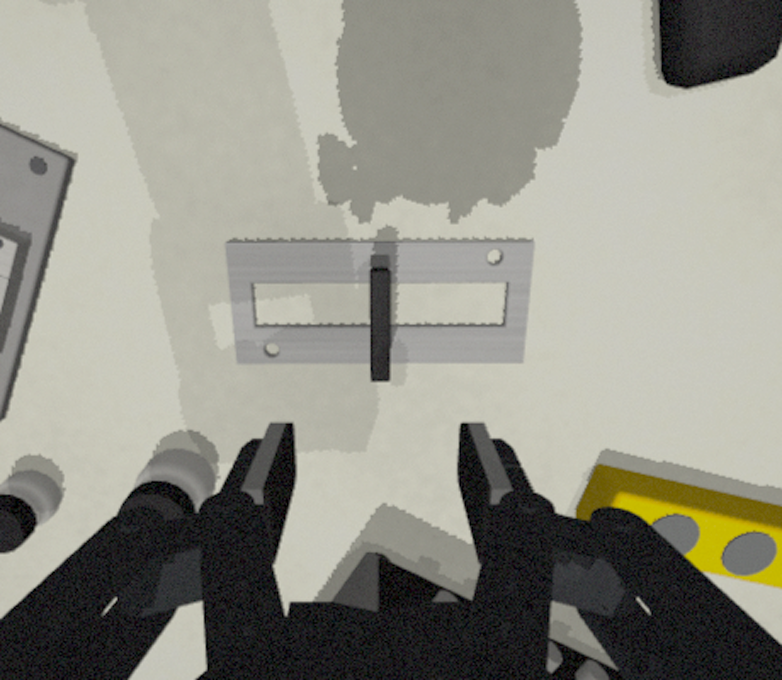

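```bash
python3 - <<'E'
from h import *
d,c=load("w34")
W={}
for n,p,z in [("c1",(228,241),5),("c2",(532,241),5),("c3",(522,363),5),("c4",(238,363),5),("h1",(494,257),5),("h2",(272,349),5),("b1",(380,269),58),("b2",(380,381),58)]:
    W[n]=ray(c,*f17(*p),z/1000)[:2];print(n,W[n].round(4))
C=(W["c1"]+W["c2"]+W["c3"]+W["c4"])/4
print("C",C,"holes",(W["h1"]+W["h2"])/2,"bar",(W["b1"]+W["b2"])/2)
a=np.degrees(np.arctan2(*(W["c2"]-W["c1"])[::-1])),np.degrees(np.arctan2(*(W["c3"]-W["c4"])[::-1]))
v=W["h1"]-W["h2"];hl=np.degrees(np.arctan2(v[1],v[0]));print(a,"hole yaw",hl, np.linalg.norm(v))
print("bar dir",np.degrees(np.arctan2(*(W["b1"]-W["b2"])[::-1])),np.linalg.norm(W["b1"]-W["b2"]))
print("tool z yaw",np.degrees(np.arctan2(d["tool_rot"][1,2],d["tool_rot"][0,2])))
# expected hole line angle from plate: hole(-32,75)-(32,-75) 
print("plate yaw from holes",hl-np.degrees(np.arctan2(150,-64)))
E
```

```text
c1 [0.5152 0.2336]
c2 [0.4609 0.4219]
c3 [0.5416 0.4466]
c4 [0.5965 0.256 ]
h1 [0.4774 0.4019]
h2 [0.5798 0.2766]
b1 [0.4961 0.3296]
b2 [0.5603 0.3483]
C [0.5285568  0.33950016] holes [0.52858616 0.33925613] bar [0.52819011 0.33894299]
(np.float64(106.09393713515986), np.float64(106.08724391840457)) hole yaw 129.2458832756153 0.16183053938430716
bar dir -163.75790666948134 0.06690508635744136
tool z yaw 106.12319675872129
plate yaw from holes 16.13955641734374
```

Call:
move_arm(targets=[2.1,30,1.7,0,0,0,2.1,30,1.8,0,0,0,0,30,0,0,0,0,0,20,0,0,0,0,0,0,0,0,0,0], hand=-0.2)

```text
time_s: 62.58
position: [0.5277, 0.3393, 0.0871]
tool_rot: [[0.96, -0.003, -0.278], [0.278, -0.001, 0.96], [-0.003, -1.0, -0.0]]
ft_force: [-0.3, -0.4, 0.4]
grip_width: 0.0344
```

```bash
python3 - <<'E'
from h import *
s,d,c=snap("wrist","w35");crop("w35",100,0,560,400,1.7,"w35c",.7)
print(s["position"],s["grip_width"],s["ft_force"],s["tool_rot"].round(3).tolist())
E
```

```text
[0.52769767 0.33929838 0.08705664] 0.03443919794020581 [-0.31456963 -0.365768    0.39212815] [[0.96, -0.003, -0.278], [0.278, -0.001, 0.96], [-0.003, -1.0, -0.0]]
```

View pics/w35c.png

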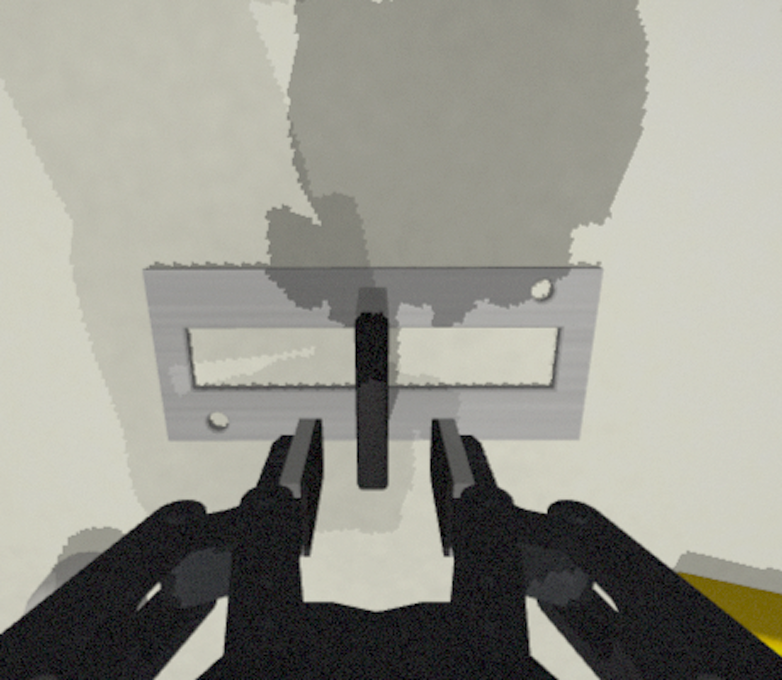

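Call:
move_arm(targets=[0,15,0,0,0,0,0,15,0,0,0,0,0,12,0,0,0,0,0,6,0,0,0,0,0,0,0,0,0,0])

```text
time_s: 63.25
position: [0.5282, 0.3395, 0.0399]
tool_rot: [[0.96, -0.001, -0.278], [0.278, -0.0, 0.96], [-0.001, -1.0, -0.0]]
ft_force: [-0.6, 0.1, -0.3]
grip_width: 0.0344
```

Call:
move_arm(targets=[0,0,0,0,0,0,0,0,0,0,0,0,0,0,0,0,0,0,0,0,0,0,0,0,0,0,0,0,0,0], hand=-1, squeeze=90)

```text
time_s: 63.88
position: [0.5286, 0.3397, 0.041]
tool_rot: [[0.96, 0.001, -0.279], [0.279, 0.0, 0.96], [0.001, -1.0, 0.0]]
ft_force: [-1.0, -0.6, 7.2]
grip_width: 0.0102
```

Call:
move_arm(targets=[0,-5,0,0,0,0,0,-15,0,0,0,0,0,-20,0,0,0,0,0,-20,0,0,0,0,0,-20,0,0,0,0])

```text
time_s: 64.5
position: [0.5282, 0.3396, 0.1216]
tool_rot: [[0.96, 0.0, -0.278], [0.278, 0.0, 0.96], [0.0, -1.0, 0.0]]
ft_force: [0.6, -0.4, -2.6]
grip_width: 0.0101
```

Call:
move_arm(targets=[0,0,0,0,0,0,0,0,0,0,0,0,0,0,0,0,0,0,0,0,0,0,0,0,0,0,0,0,0,0])

```text
time_s: 65.12
position: [0.5282, 0.3396, 0.12]
tool_rot: [[0.96, -0.0, -0.278], [0.278, -0.0, 0.96], [-0.001, -1.0, -0.0]]
ft_force: [0.6, -0.6, -3.3]
grip_width: 0.0107
```

```bash
python3 - <<'E'
from h import *
s,d,c=snap("wrist","w36");crop("w36",100,0,560,400,1.7,"w36c",.7)
print(s["position"],s["grip_width"],s["ft_force"],s["tool_rot"].round(3).tolist())
E
```

```text
[0.52820174 0.33957674 0.11999307] 0.010675983490320715 [ 0.59559909 -0.57460901 -3.26717795] [[0.96, -0.0, -0.278], [0.278, -0.0, 0.96], [-0.001, -1.0, -0.0]]
```

View pics/w36c.png

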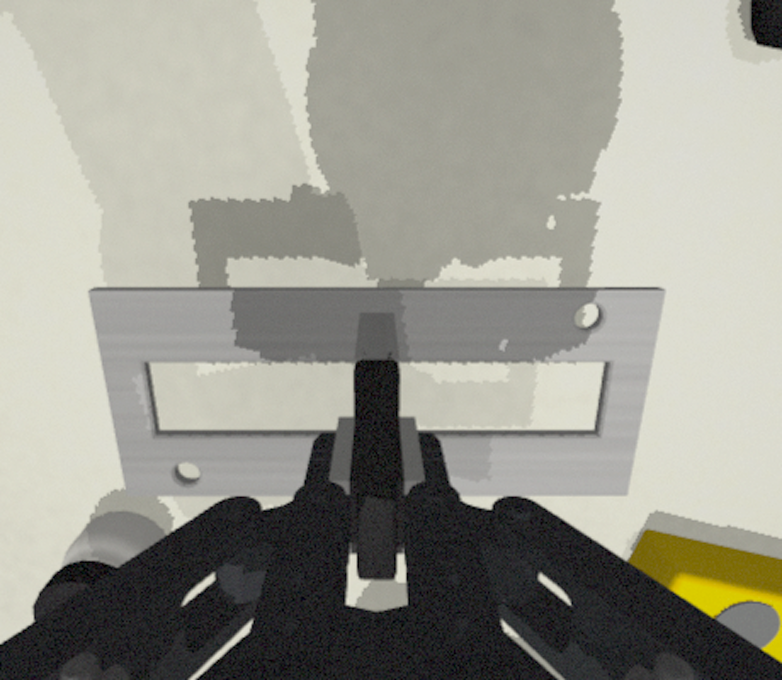

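```bash
python3 - <<'E'
from h import *
d,c=load("w36")
R=d["tool_rot"];p=d["position"]
for n,q in [("h1",(588,315)),("h2",(188,471)),("c1",(91,290)),("c2",(664,290)),("c3",(629,494)),("c4",(126,494))]:
    w=ray(c,*f17(*q),.084);print(n,(R.T@(w-p)*1000).round(1))
    w=dpt(d,c,q);print("   depth",(R.T@(w-p)*1000).round(1),w[2])
plan([*st(-.3,107),.12],80.5,10)
E
```

```text
h1 [-32.8  36.   75.6]
   depth [ -9.2 119.3 112. ] 0.0007269690511303994
h2 [ 30.6  36.  -72.8]
   depth [  85.4  119.6 -108.9] 0.0003864801931448003
c1 [-41.9  36.  -97.7]
   depth [ -22.8  118.9 -145.5] 0.0011391869441381153
c2 [-41.8  36.  100.7]
   depth [-41.4  37.9 101.8] 0.08214646042913087
c3 [ 41.3  36.  101.9]
   depth [101.2 119.3 151.2] 0.000621582233328255
c4 [ 41.2  36.  -98.8]
   depth [ 101.   119.3 -147.5] 0.0006743041047718723
[-4.9, 0.0, -33.0, 0.0, 0.0448, -0.0, -3.5, 0.0, -33.2, 0.0, 0.0448, -0.0, -2.0, 0.0, -33.3, 0.0, 0.0448, -0.0, -0.5, 0.0, -33.3, 0.0, 0.0448, -0.0, 1.0, 0.0, -33.3, 0.0, 0.0448, -0.0]
[2.5, 0.0, -33.2, 0.0, 0.0448, -0.0, 4.0, 0.0, -33.1, 0.0, 0.0448, -0.0, 5.5, 0.0, -32.9, 0.0, 0.0448, -0.0, 6.9, 0.0, -32.6, 0.0, 0.0448, -0.0, 8.4, 0.0, -32.3, 0.0, 0.0448, -0.0]
max shift 33.3
```

Call:
move_arm(targets=[-4.9,0,-33,0,0.0448,0,-3.5,0,-33.2,0,0.0448,0,-2,0,-33.3,0,0.0448,0,-0.5,0,-33.3,0,0.0448,0,1,0,-33.3,0,0.0448,0])

```text
time_s: 65.8
position: [0.5505, 0.1733, 0.1204]
tool_rot: [[0.998, 0.0, -0.057], [0.057, -0.0, 0.998], [0.0, -1.0, -0.0]]
ft_force: [0.7, 0.9, -2.6]
grip_width: 0.0102
```

Call:
move_arm(targets=[2.5,0,-33.2,0,0.0448,0,4,0,-33.1,0,0.0448,0,5.5,0,-32.9,0,0.0448,0,6.9,0,-32.6,0,0.0448,0,8.4,0,-32.3,0,0.0448,0])

```text
time_s: 66.42
position: [0.5727, 0.008, 0.1204]
tool_rot: [[0.986, 0.0, 0.167], [-0.167, -0.0, 0.986], [0.0, -1.0, 0.0]]
ft_force: [0.6, 0.2, -2.4]
grip_width: 0.0097
```

Call:
move_arm(targets=[0,0,0,0,0,0,0,0,0,0,0,0,0,0,0,0,0,0,0,0,0,0,0,0,0,0,0,0,0,0])

```text
time_s: 67.05
position: [0.5725, 0.0095, 0.1203]
tool_rot: [[0.986, -0.0, 0.164], [-0.164, 0.0, 0.986], [-0.0, -1.0, 0.0]]
ft_force: [1.0, 0.5, -3.2]
grip_width: 0.0105
```

```bash
python3 - <<'E'
from h import *
s,d,c=snap("wrist","w37");crop("w37",100,0,560,400,1.7,"w37c",.7)
print(s["position"],inv(s["position"]),s["grip_width"],s["ft_force"],s["tool_rot"].round(4).tolist())
E
```

```text
[0.57253675 0.00954149 0.12033403] [ -0.41009796 107.33376368] 0.01046926055108733 [ 0.97919245  0.46154375 -3.15568161] [[0.9864, -0.0, 0.1644], [-0.1644, 0.0, 0.9864], [-0.0, -1.0, 0.0]]
```

View pics/w37c.png

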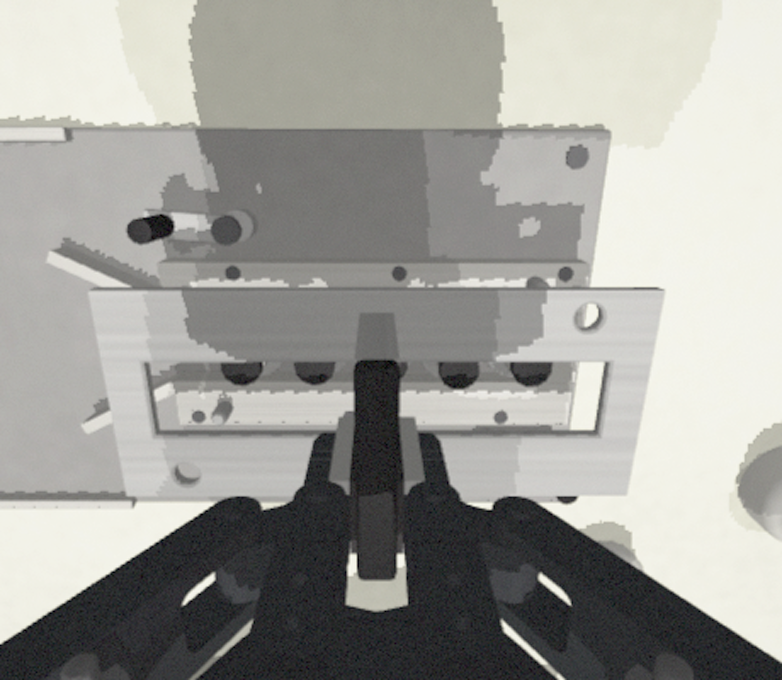

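```bash
python3 - <<'E'
from h import *
crop("w37",150,120,450,300,2.6,"w37d",.6)
d,c=load("w37")
R=d["tool_rot"];p=d["position"]
for n,q,z in [("dowel(32,32)",(225,402),37),("dowel(-32,182)",(538,281),37),("bpost(-58,45)",(226,229),42),("btab",(139,231),60),("bed corner(-100,215)",(610,130),10),("col1?177",(531,374),50),("col5 49",(241,374),50)]:
    w=ray(c,*f17(*q),z/1000);print(n,inv(w).round(1))
for n,q in [("h(-32,75)",(588,315)),("h(32,-75)",(188,471)),("c1",(91,290)),("c2",(664,290)),("c3",(629,494)),("c4",(126,494))]:
    w=ray(c,*f17(*q),.0845);print(n,inv(w).round(1))
E
```

```text
dowel(32,32) [22.6 36.8]
dowel(-32,182) [-35.9 180. ]
bpost(-58,45) [-59.   46.5]
btab [-60.2  18.6]
bed corner(-100,215) [-99.2 214.2]
col1?177 [  2.8 177. ]
col5 49 [ 2.8 49.4]
h(-32,75) [-33.9 183.3]
h(32,-75) [29.5 35.1]
c1 [-42.9  10.3]
c2 [-42.8 208.4]
c3 [ 40.2 209.6]
c4 [40.1  9.1]
```

View pics/w37d.png

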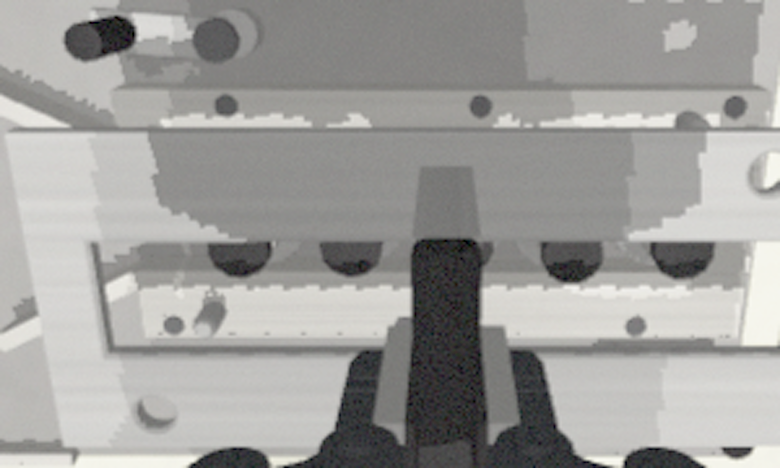

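```bash
python3 - <<'E'
from h import *
d,c=load("w37")
g=lambda u,v:(u/2.6+150,v/2.6+120)
for n,q,z in [("dowel(32,32)",(207,327),37),("dowel(-32,182)",(686,125),34),("rail x-42",(450,88),24),("rail x17.5",(350,290),24),("rail x42",(350,338),24),("rail end y7, -42",(113,90),24),("rail end y7, 40",(147,338),24),("bolt",(226,105),24),("bolt R",(636,326),24)]:
    w=ray(c,*g(*q),z/1000);print(n,inv(w).round(1))
E
```

```text
dowel(32,32) [31.  33.7]
dowel(-32,182) [-33.1 179.2]
rail x-42 [-42.3 110.3]
rail x17.5 [24.2 77.6]
rail x42 [41.9 76.9]
rail end y7, -42 [-41.7   8.9]
rail end y7, 40 [41.8  8.7]
bolt [-37.2  42.5]
bolt R [ 37.4 172.5]
```

Call:
move_arm(targets=[0.4,6,-0.4,0,0,0,0.4,7,-0.5,0,0,0,0,7,0,0,0,0,0,5,0,0,0,0,0,0,0,0,0,0])

```text
time_s: 67.72
position: [0.573, 0.0081, 0.0948]
tool_rot: [[0.986, -0.001, 0.165], [-0.165, 0.0, 0.986], [-0.001, -1.0, -0.0]]
ft_force: [-0.9, 0.7, -2.4]
grip_width: 0.0103
```

```bash
python3 - <<'E'
from h import *
s,d,c=snap("wrist","w38");crop("w38",100,80,520,340,1.9,"w38c",.6)
print(s["position"],inv(s["position"]),s["grip_width"],s["ft_force"])
E
```

```text
[0.57303586 0.0081162  0.0948377 ] [  0.31648832 106.00989167] 0.010323814622082778 [-0.87939266  0.73300097 -2.4127278 ]
```

View pics/w38c.png

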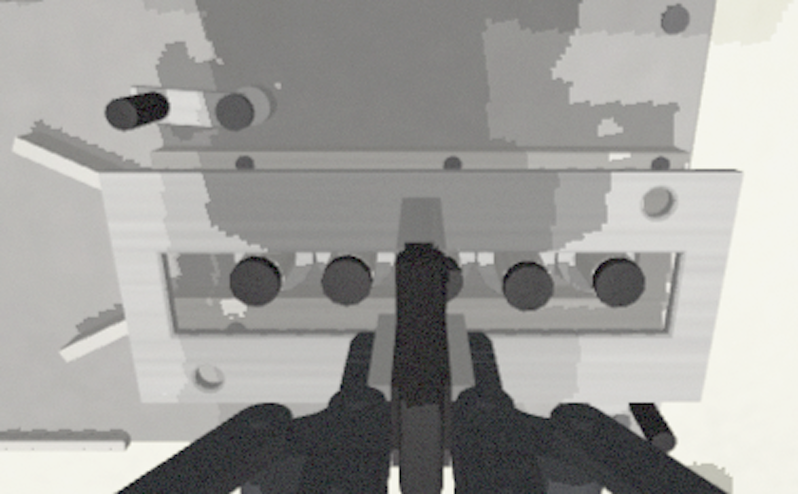

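Call:
move_arm(targets=[0,3,0,0,0,0,0,4,0,0,0,0,0,4,0,0,0,0,0,2,0,0,0,0,0,0,0,0,0,0])

```text
time_s: 68.4
position: [0.5732, 0.0081, 0.0822]
tool_rot: [[0.986, -0.0, 0.165], [-0.165, 0.0, 0.986], [-0.0, -1.0, 0.0]]
ft_force: [0.4, -0.9, -2.8]
grip_width: 0.0103
```

```bash
python3 - <<'E'
from h import *
s,d,c=snap("wrist","w39");crop("w39",130,130,530,330,2,"w39c",.6)
crop("w39",430,150,520,230,6,"w39h1",.6);crop("w39",180,250,260,330,6,"w39h2",.6)
print(s["position"],inv(s["position"]),s["grip_width"],s["ft_force"])
for n,z,q in[("dowelA top",37,(-32,182)),("dowelB top",37,(32,32)),("hole? A",0,(0,0))]:
    if z: print(n,proj(c,[*st(*q),z/1000]))
a=cv2.imread("pics/w39h1.png");b=cv2.imread("pics/w39h2.png");b=cv2.resize(b,(480,480));a=cv2.resize(a,(540,480))
cv2.imwrite("pics/w39h.png",cv2.resize(np.hstack([b,a]),None,fx=.75,fy=.75))
E
```

```text
[0.5731749  0.00811228 0.08216204] [  0.45428173 106.02887612] 0.010310142099331161 [ 0.35161954 -0.87098251 -2.77195787]
dowelA top [439.69132239 182.70865203]
dowelB top [213.07377712 271.59045236]
```

View pics/w39c.png

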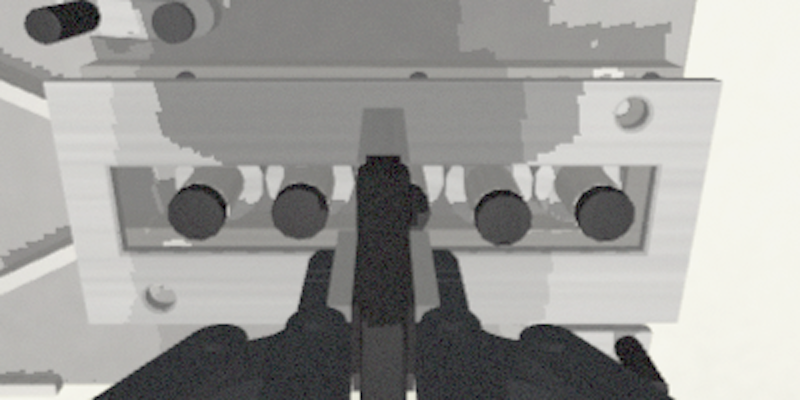

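View pics/w39h.png

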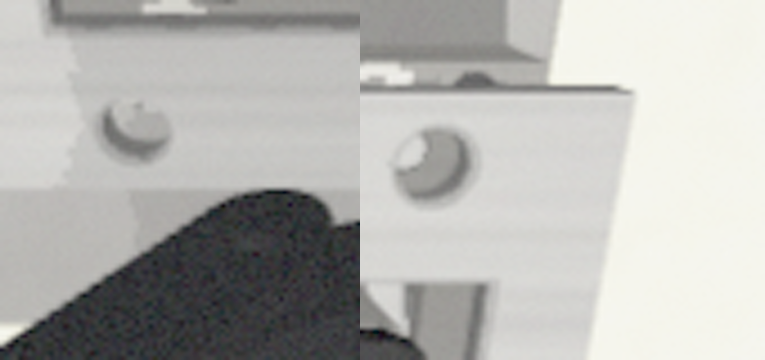

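```bash
python3 - <<'E'
from h import *
d,c=load("w39")
for zt in (.044,.046):
    print("holeA",inv(ray(c,446.7,186.4,zt)).round(1),"holeB",inv(ray(c,210.4,278.9,zt)).round(1))
print("dowelA vis",inv(ray(c,441,183.3,.037)).round(1))
g=lambda u,v:(u/2+130,v/2+130)
for n,q,z in [("railx-42",(250,62),24),("plate c2",(720,81),46),("plate c1",(45,81),46),("c4",(90,322),46),("c3",(678,322),46),("slot tl",(110,166),46),("slot tr",(656,166),46)]:
    print(n,inv(ray(c,*g(*q),z/1000)).round(1))
# depth of plate
K=np.linalg.inv(c[0])
for v,u in[(175,230),(180,420),(280,230)]:
    z=d["z_map"][v,u];X=c[2]+c[1]@K@np.array([u,v,1])*z;print(X.round(4))
E
```

```text
holeA [-31.6 183.6] holeB [33.3 32.5]
holeA [-32.2 182.8] holeB [31.9 33.3]
dowelA vis [-31.6 182.9]
railx-42 [-43.4  64. ]
plate c2 [-41.9 207. ]
plate c1 [-42.1   8.2]
c4 [41.4  8.1]
c3 [ 41.7 207.9]
slot tl [-15.3  23.4]
slot tr [-15.1 192.1]
[ 0.5252 -0.0369  0.0466]
[0.547  0.0736 0.046 ]
[ 0.5948 -0.0557  0.0468]
```

Call:
move_arm(targets=[0,1.5,0,0,0,0,0,1.5,0,0,0,0,0,1.5,0,0,0,0,0,1.5,0,0,0,0,0,0,0,0,0,0])

```text
time_s: 69.08
position: [0.5732, 0.0081, 0.0762]
tool_rot: [[0.986, -0.0, 0.165], [-0.165, 0.0, 0.986], [-0.0, -1.0, 0.0]]
ft_force: [-0.1, 0.1, -3.0]
grip_width: 0.0101
```

Call:
move_arm(targets=[0,1,0,0,0,0,0,1,0,0,0,0,0,1,0,0,0,0,0,0,0,0,0,0,0,0,0,0,0,0])

```text
time_s: 69.7
position: [0.5732, 0.0081, 0.0733]
tool_rot: [[0.986, 0.0, 0.165], [-0.165, -0.0, 0.986], [0.0, -1.0, -0.0]]
ft_force: [-0.4, -0.0, -2.8]
grip_width: 0.0104
```

Call:
move_arm(targets=[0,1.5,0,0,0,0,0,1.5,0,0,0,0,0,1.5,0,0,0,0,0,1.5,0,0,0,0,0,0,0,0,0,0])

```text
time_s: 70.32
position: [0.5731, 0.0081, 0.0671]
tool_rot: [[0.986, -0.0, 0.165], [-0.165, 0.0, 0.986], [-0.0, -1.0, 0.0]]
ft_force: [-0.5, 0.3, -3.1]
grip_width: 0.0107
```

Call:
move_arm(targets=[0,1,0,0,0,0,0,0.7,0,0,0,0,0,0.5,0,0,0,0,0,0,0,0,0,0,0,0,0,0,0,0])

```text
time_s: 70.95
position: [0.5732, 0.0081, 0.0652]
tool_rot: [[0.986, 0.0, 0.165], [-0.165, -0.0, 0.986], [0.0, -1.0, -0.0]]
ft_force: [-0.2, -0.6, -3.0]
grip_width: 0.0102
```

Call:
move_arm(targets=[0,0.5,0,0,0,0,0,0.5,0,0,0,0,0,0.5,0,0,0,0,0,0,0,0,0,0,0,0,0,0,0,0])

```text
time_s: 71.58
position: [0.5732, 0.0081, 0.065]
tool_rot: [[0.986, 0.001, 0.165], [-0.165, -0.0, 0.986], [0.001, -1.0, -0.0]]
ft_force: [-5.0, 0.4, 11.3]
grip_width: 0.0098
```

```bash
python3 - <<'E'
from h import *
s,d,c=snap("wrist","w40");crop("w40",130,130,530,330,2,"w40c",.6)
print(s["position"],inv(s["position"]),s["grip_width"],s["ft_force"])
K=np.linalg.inv(c[0])
for v,u in[(185,230),(190,420),(280,230),(280,400),(175,300)]:
    z=d["z_map"][v,u];X=c[2]+c[1]@K@np.array([u,v,1])*z;print(X.round(4),inv(X).round(0))
E
```

```text
[0.57324844 0.0081406  0.06501679] [  0.52215926 106.06889747] 0.009838602356550508 [-5.03155705  0.43893314 11.31696582]
[ 0.5313 -0.0386  0.0292] [-33.  53.]
[0.5531 0.0731 0.0294] [-30. 167.]
[ 0.5951 -0.0558  0.0295] [33. 47.]
[0.6141 0.0562 0.0291] [ 33. 160.]
[0.5322 0.0038 0.0289] [-39.  95.]
```

View pics/w40c.png

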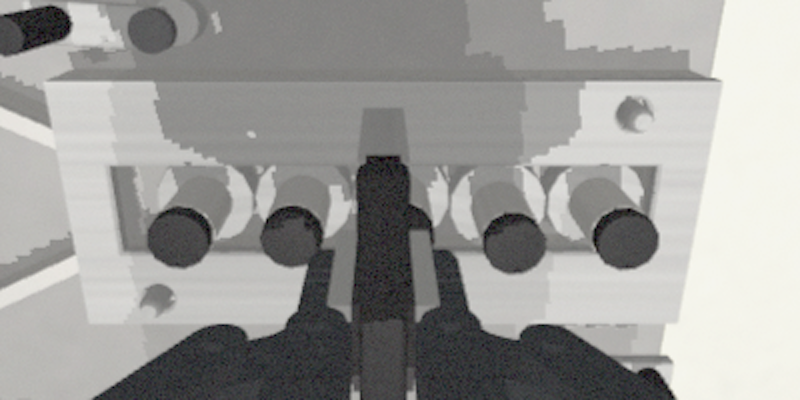

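Call:
move_arm(targets=[0,-0.5,0,0,0,0,0,0,0,0,0,0,0,0,0,0,0,0,0,0,0,0,0,0,0,0,0,0,0,0], hand=-0.3)

```text
time_s: 72.25
position: [0.5732, 0.0081, 0.064]
tool_rot: [[0.986, -0.0, 0.165], [-0.165, 0.0, 0.986], [-0.0, -1.0, -0.0]]
ft_force: [0.2, 0.6, -0.4]
grip_width: 0.0299
```

Call:
move_arm(targets=[0,-5,0,0,0,0,0,-15,0,0,0,0,0,-20,0,0,0,0,0,-20,0,0,0,0,0,0,0,0,0,0])

```text
time_s: 72.88
position: [0.574, 0.008, 0.1262]
tool_rot: [[0.986, 0.004, 0.165], [-0.165, -0.001, 0.986], [0.004, -1.0, -0.0]]
ft_force: [0.7, -0.6, 0.2]
grip_width: 0.03
```

```bash
python3 - <<'E'
from h import *
s,d,c=snap("wrist","w41");crop("w41",100,60,540,340,1.8,"w41c",.6)
print(s["position"],inv(s["position"]),s["grip_width"],s["ft_force"])
E
```

```text
[0.57404223 0.00798566 0.12624142] [  1.33062748 106.0465282 ] 0.03002403353427487 [ 0.72267053 -0.60449278  0.15912582]
```

View pics/w41c.png

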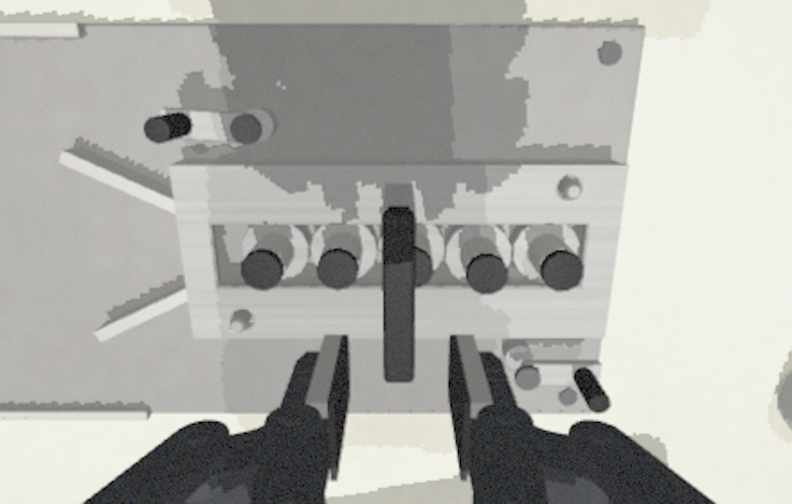

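```bash
python3 - <<'E'
from h import *
d,c=load("w3")
print("jar2",ray(c,*f17(700,445),.045),inv(ray(c,*f17(700,445),.045)))
d,c=load("top0")
print("jar1",ray(c,206,137,.055),inv(ray(c,206,137,.055)), "jar2",ray(c,248,121,.045),inv(ray(c,248,121,.045)))
print(st(74,212))
plan([*st(74,212),.12],125.5,6)
E
```

```text
jar2 [0.74189376 0.12453826 0.045     ] [147.74300195 248.60199778]
jar1 [0.69816814 0.22624183 0.055     ] [ 87.8961305  341.73575457] jar2 [0.74136823 0.12112856 0.045     ] [147.78503318 245.15228956]
[0.66313775 0.10055436]
[12.2, 0.8, 17.7, 0.0001, -0.1309, 0.0003, 14.4, 0.8, 15.9, 0.0001, -0.1309, 0.0003, 16.4, 0.8, 13.9, 0.0001, -0.1309, 0.0003, 18.0, 0.8, 11.6, 0.0001, -0.1309, 0.0003, 19.4, 0.8, 9.2, 0.0001, -0.1309, 0.0003]
[20.4, 0.8, 6.6, 0.0001, -0.1309, 0.0003]
max shift 20.4
```

Call:
move_arm(targets=[12.2,0,17.7,0,-0.1309,0,14.4,0,15.9,0,-0.1309,0,16.4,0,13.9,0,-0.1309,0,18,0,11.6,0,-0.1309,0,19.4,0,9.2,0,-0.1309,0], hand=-1)

```text
time_s: 73.55
position: [0.648, 0.0856, 0.123]
tool_rot: [[0.881, -0.002, -0.473], [0.473, 0.0, 0.881], [-0.002, -1.0, 0.001]]
ft_force: [0.3, -0.5, -0.0]
grip_width: 0.0001
```

Call:
move_arm(targets=[20.4,0,6.6,0,-0.1309,0,0,10,0,0,0,0,0,10,0,0,0,0,0,0,0,0,0,0,0,0,0,0,0,0])

```text
time_s: 74.18
position: [0.6628, 0.1001, 0.1043]
tool_rot: [[0.815, 0.0, -0.58], [0.58, 0.0, 0.815], [0.0, -1.0, -0.0]]
ft_force: [-0.5, 0.0, 0.1]
grip_width: -0.0001
```

```bash
python3 - <<'E'
from h import *
s,d,c=snap("wrist","w42");crop("w42",100,0,560,400,1.7,"w42c",.7)
print(s["position"],inv(s["position"]),s["grip_width"],s["tool_rot"].round(3).tolist())
E
```

```text
[0.66278575 0.10009083 0.10428334] [ 73.72896538 211.48491782] -0.00011773075199215034 [[0.815, 0.0, -0.58], [0.58, 0.0, 0.815], [0.0, -1.0, -0.0]]
```

View pics/w42c.png

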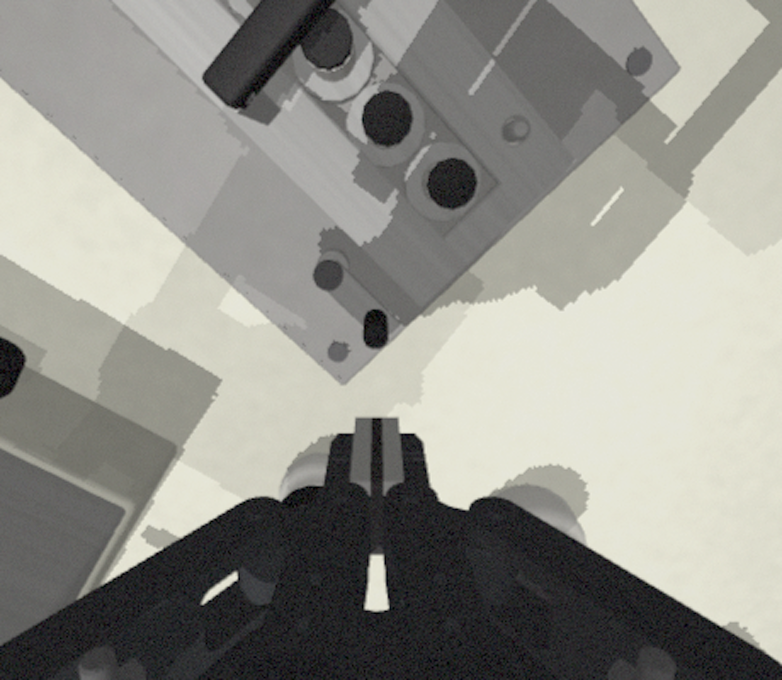

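Call:
move_arm(targets=[0,15,0,0,0,0,0,20,0,0,0,0,0,20,0,0,0,0,0,0,0,0,0,0,-5,0,0,0,0,0])

```text
time_s: 74.85
position: [0.6591, 0.0976, 0.0495]
tool_rot: [[0.814, 0.001, -0.581], [0.581, -0.0, 0.814], [0.001, -1.0, -0.001]]
ft_force: [-0.2, -0.6, -0.2]
grip_width: -0.0003
```

Call:
move_arm(targets=[-3.4,0,2.5,0,0,0,-3.4,0,2.5,0,0,0,-4,0,1.3,0,0,0,-4.1,0,1.3,0,0,0,-4.2,0,0,0,0,0])

```text
time_s: 75.47
position: [0.6385, 0.0926, 0.0492]
tool_rot: [[0.814, -0.0, -0.581], [0.581, -0.0, 0.814], [-0.0, -1.0, -0.0]]
ft_force: [0.6, 2.1, 0.4]
grip_width: 0.0002
```

```bash
python3 - <<'E'
from h import *
s,d,c=snap("wrist","w43");crop("w43",100,0,560,400,1.7,"w43c",.7)
print(s["position"],inv(s["position"]),s["ft_force"])
E
```

```text
[0.63851775 0.09256855 0.04919555] [ 51.02735114 200.07627417] [0.64157899 2.08850182 0.36913265]
```

View pics/w43c.png

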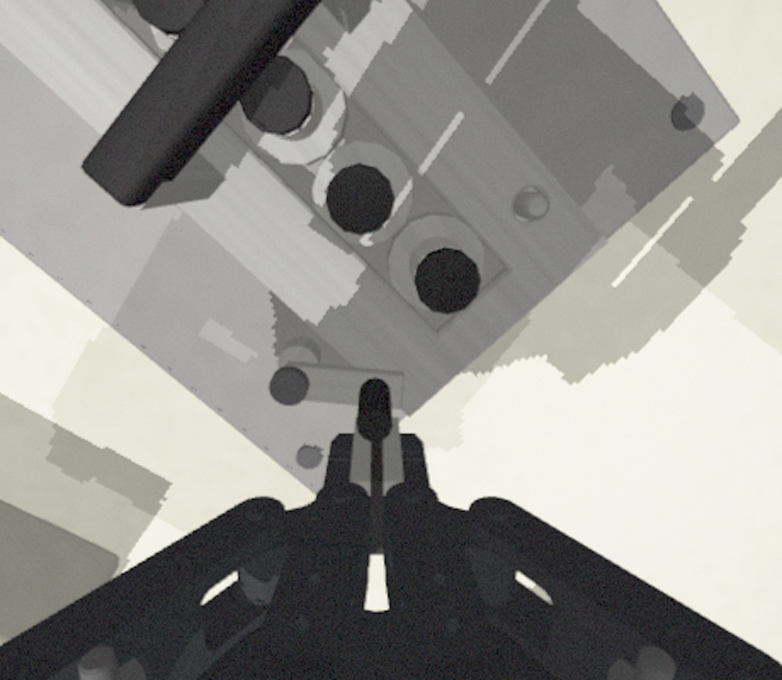

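Call:
move_arm(targets=[-4.2,0,0,0,0,0,-4,0,-1.3,0,0,0,-4,0,-1.3,0,0,0,-3.4,0,-2.5,0,0,0,-3.4,0,-2.5,0,0,0])

```text
time_s: 76.15
position: [0.6278, 0.0751, 0.0491]
tool_rot: [[0.814, 0.0, -0.581], [0.581, -0.0, 0.814], [0.0, -1.0, -0.0]]
ft_force: [-0.3, 1.6, 0.1]
grip_width: -0.0
```

Call:
move_arm(targets=[-1,0,0,0,0,0,-1,0,-0.5,0,0,0,0,0,0,0,0,0,0,0,0,0,0,0,0,0,0,0,0,0])

```text
time_s: 76.78
position: [0.6266, 0.074, 0.0492]
tool_rot: [[0.814, 0.0, -0.581], [0.581, -0.0, 0.814], [0.0, -1.0, -0.0]]
ft_force: [1.9, 1.1, -0.4]
grip_width: 0.0003
```

```bash
python3 - <<'E'
from h import *
s,d,c=snap("wrist","w44");crop("w44",100,0,560,400,1.7,"w44c",.7)
print(s["position"],inv(s["position"]),s["ft_force"])
E
```

```text
[0.62655966 0.07398471 0.04917338] [ 42.28631319 179.77974115] [ 1.92078765  1.12400215 -0.44655967]
```

View pics/w44c.png

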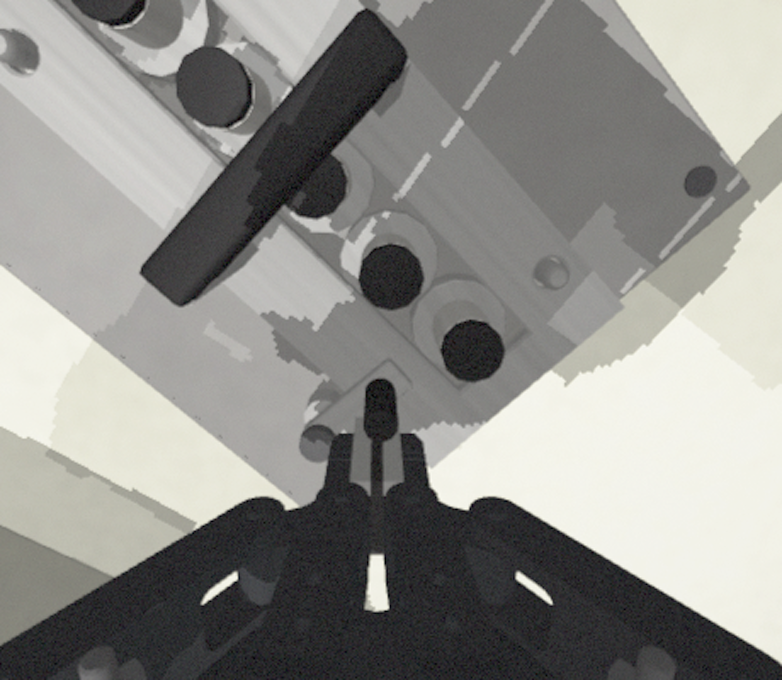

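```bash
python3 - <<'E'
from h import *
d,c=load("w44")
t=inv(ray(c,*f17(380,425),.06));p=inv(ray(c,*f17(319,445),.042));e=[inv(ray(c,*f17(*q),.034)) for q in((388,361),(411,385))]
print(t,p,e); v=t-p;print(np.arctan2(-v[0],v[1]))
v=t-np.array([57,169]);print(np.arctan2(-v[0],v[1]))
E
```

```text
[ 30.96595379 170.62884284] [ 56.55083175 168.844252  ] [array([ 22.77656749, 166.3102708 ]), array([ 23.36211889, 177.51134921])]
1.5011573365652289
1.508311899974234
```

Call:
move_arm(targets=[-0.7,0,-0.7,0,0,0,-0.7,0,-0.7,0,0,0,-0.5,0,-0.5,0,0,0,0,0,0,0,0,0,0,0,0,0,0,0])

```text
time_s: 77.45
position: [0.6259, 0.0715, 0.0491]
tool_rot: [[0.814, -0.0, -0.581], [0.581, 0.0, 0.814], [0.0, -1.0, 0.0]]
ft_force: [1.1, 3.1, 0.2]
grip_width: 0.0
```

```bash
python3 - <<'E'
from h import *
s,d,c=snap("wrist","w45");crop("w45",100,0,560,400,1.7,"w45c",.7)
print(s["position"],inv(s["position"]),s["ft_force"])
E
```

```text
[0.62593559 0.07154882 0.04912538] [ 42.07108351 177.27441073] [1.13512204 3.13100978 0.1567113 ]
```

View pics/w45c.png

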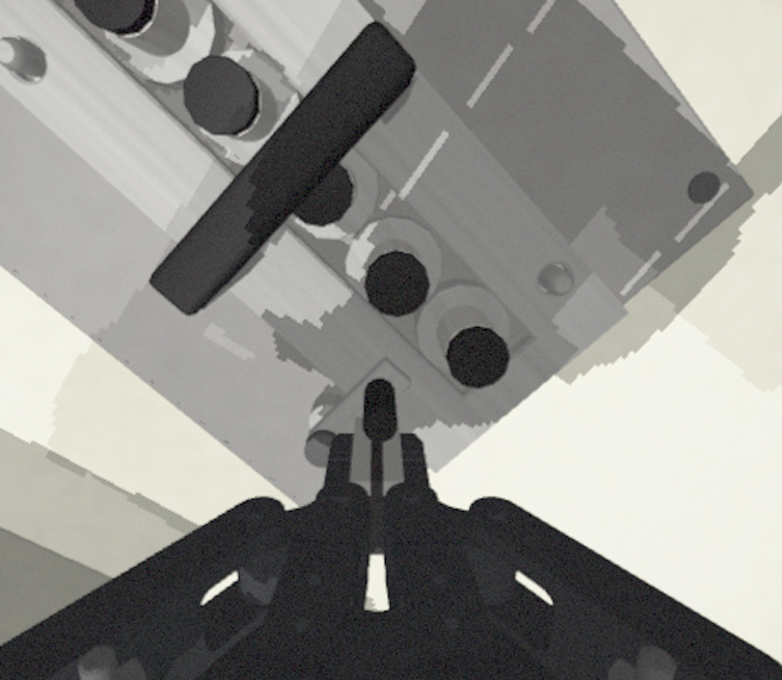

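```bash
python3 - <<'E'
from h import *
d,c=load("w45")
t=inv(ray(c,*f17(380,425),.06));e=[inv(ray(c,*f17(*q),.034)) for q in((387,358),(411,382))]
print(t,e)
v=t-np.array([57,169]);print(np.arctan2(-v[0],v[1]))
E
```

```text
[ 30.737989   168.10309248] [array([ 22.04905032, 162.84714913]), array([ 22.39860876, 174.23592939])]
1.6049353365074075
```

Call:
move_arm(targets=[3,0,1,0,0,0,0,-20,0,0,0,0,0,-25,0,0,0,0,0,-25,0,0,0,0,-40,0,-8,0,0,0])

```text
time_s: 78.12
position: [0.6012, 0.0444, 0.1207]
tool_rot: [[0.813, 0.004, -0.583], [0.583, -0.001, 0.813], [0.003, -1.0, -0.003]]
ft_force: [-0.1, -0.6, -0.4]
grip_width: -0.0005
```

Call:
move_arm(targets=[-45,0,-9,0,0,0,-45,0,-9,0,0,0,-45,0,-9,0,0,0,-33,0,-7,0,0,0,0,0,0,0,0,0])

```text
time_s: 78.75
position: [0.4818, -0.0825, 0.1192]
tool_rot: [[0.816, -0.001, -0.578], [0.578, -0.0, 0.816], [-0.001, -1.0, 0.0]]
ft_force: [0.2, 1.1, 0.0]
grip_width: -0.0004
```

Call:
move_arm(targets=[0,0,0,0,0,0,0,0,0,0,0,0,0,0,0,0,0,0,0,0,0,0,0,0,0,0,0,0,0,0])

```text
time_s: 79.38
position: [0.483, -0.081, 0.1191]
tool_rot: [[0.814, 0.0, -0.581], [0.581, -0.0, 0.814], [-0.0, -1.0, -0.0]]
ft_force: [0.8, -0.0, 0.5]
grip_width: 0.0001
```

```bash
python3 - <<'E'
from h import *
s,d,c=snap("wrist","w46");crop("w46",100,0,560,400,1.7,"w46c",.7)
print(s["position"],inv(s["position"]),s["ft_force"])
E
```

```text
[ 0.48302059 -0.08101886  0.11910864] [-73.82447767   3.29219343] [ 0.77965597 -0.03352596  0.54393732]
```

View pics/w46c.png

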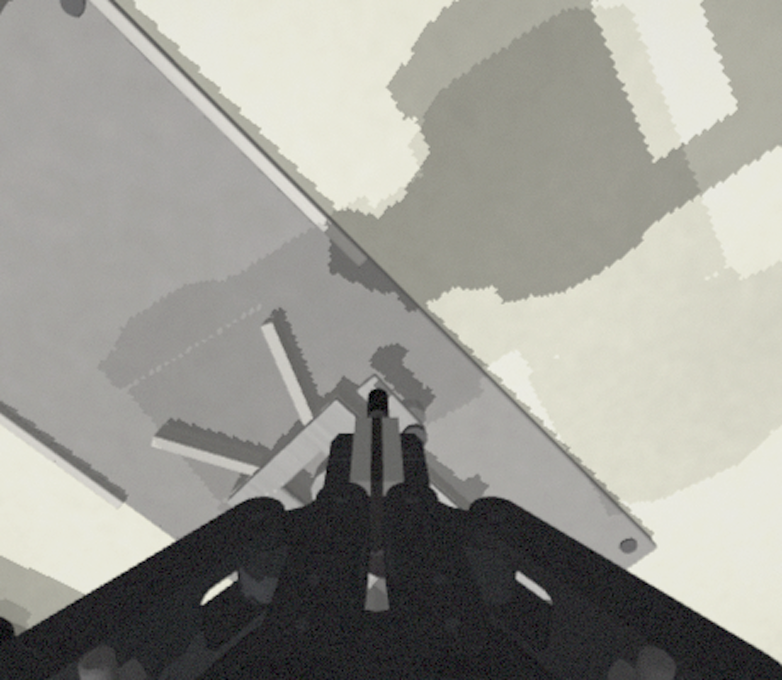

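```bash
python3 - <<'E'
from h import *
d,c=load("w46")
for q in ((377,395),(377,412)):
    t=ray(c,*f17(*q),.06);print(inv(t),(d["tool_rot"].T@(t-d["position"])*1000).round(1))
print(inv(ray(c,*f17(414,436),.042)))
E
```

```text
[-68.0880858   10.24165724] [ 9.  59.1  0.9]
[-62.46064417  15.86628779] [16.9 59.1  0.9]
[-59.51607551  43.69776027]
```

Call:
move_arm(targets=[-3,10,0,0,0,0,0,20,0,0,0,0,0,20,0,0,0,0,0,20,0,0,0,0,0,0,0,0,0,0])

```text
time_s: 80.05
position: [0.4796, -0.0827, 0.0478]
tool_rot: [[0.814, -0.003, -0.581], [0.581, 0.001, 0.814], [-0.002, -1.0, 0.003]]
ft_force: [-0.0, 0.0, 0.6]
grip_width: 0.0002
```

```bash
python3 - <<'E'
from h import *
s,d,c=snap("wrist","w47");crop("w47",100,0,560,400,1.7,"w47c",.7)
print(s["position"],inv(s["position"]),s["ft_force"])
E
```

```text
[ 0.47955313 -0.08268141  0.04777066] [-76.971526     1.08234066] [-0.01912448  0.00925007  0.61555327]
```

View pics/w47c.png

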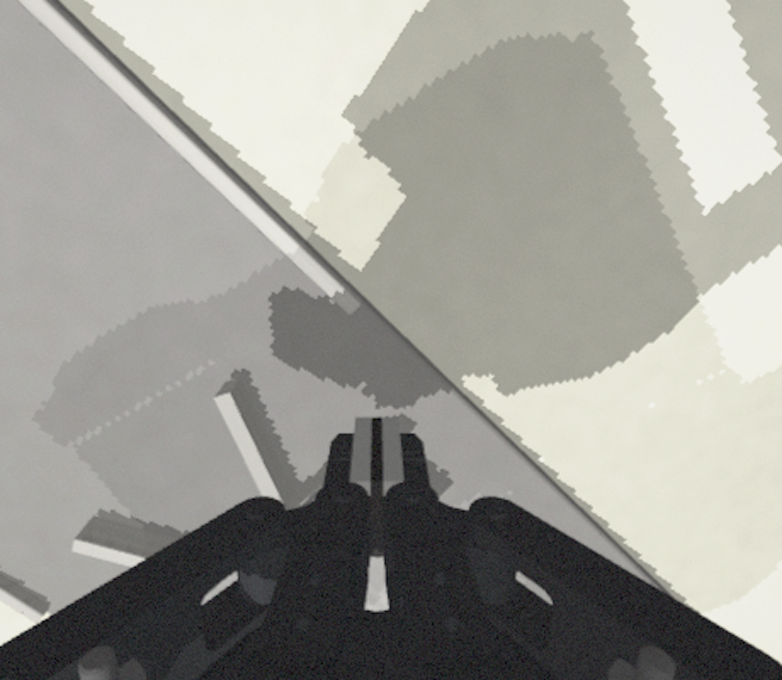

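Call:
move_arm(targets=[4,-0.5,-0.4,0,0,0,4,0,-0.4,0,0,0,3.4,0,-2.5,0,0,0,3.4,0,-2.5,0,0,0,4,0,-1.3,0,0,0])

```text
time_s: 80.72
position: [0.5005, -0.078, 0.0501]
tool_rot: [[0.814, 0.001, -0.581], [0.581, -0.001, 0.814], [0.0, -1.0, -0.001]]
ft_force: [-0.6, -1.4, 0.4]
grip_width: -0.0002
```

Call:
move_arm(targets=[4,0,-1.3,0,0,0,4.2,0,0,0,0,0,4.2,0,0,0,0,0,4,0,1.3,0,0,0,4,0,1.3,0,0,0])

```text
time_s: 81.35
position: [0.5159, -0.0645, 0.0496]
tool_rot: [[0.814, -0.0, -0.581], [0.581, 0.0, 0.814], [-0.0, -1.0, 0.0]]
ft_force: [0.3, -1.1, -0.1]
grip_width: 0.0001
```

Call:
move_arm(targets=[3.4,0,2.5,0,0,0,3.4,0,2.5,0,0,0,1,0,0.5,0,0,0,1,0,0.5,0,0,0,0,0,0,0,0,0])

```text
time_s: 81.98
position: [0.5185, -0.0564, 0.0495]
tool_rot: [[0.814, -0.003, -0.581], [0.581, -0.003, 0.814], [-0.004, -1.0, -0.001]]
ft_force: [-5.9, -12.5, 1.2]
grip_width: 0.0001
```

```bash
python3 - <<'E'
from h import *
s,d,c=snap("wrist","w48");crop("w48",100,0,560,400,1.7,"w48c",.7)
print(s["position"],inv(s["position"]),s["ft_force"])
snap("scene","s2");crop("s2",260,150,420,270,5,"s2c",.6)
E
```

```text
[ 0.51852718 -0.05635377  0.0495217 ] [-42.8546931   33.45768304] [ -5.88944332 -12.45634599   1.20296099]
```

View pics/s2c.png

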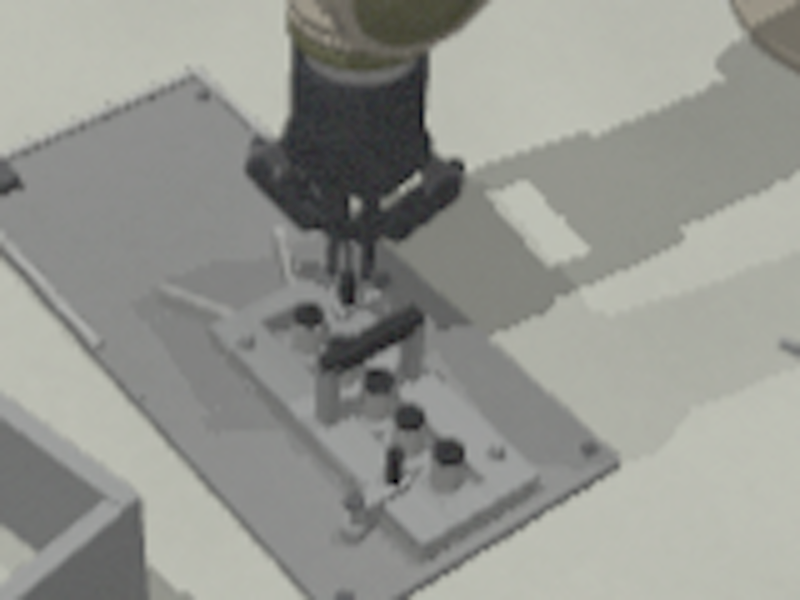

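Call:
move_arm(targets=[-3,0,0,0,0,0,-4,0,0,0,0,0,0,-20,0,0,0,0,0,-40,0,0,0,0,0,-50,0,0,0,0])

```text
time_s: 82.7
position: [0.5132, -0.0585, 0.1603]
tool_rot: [[0.814, -0.002, -0.581], [0.581, 0.001, 0.814], [-0.001, -1.0, 0.002]]
ft_force: [0.7, -0.8, 0.8]
grip_width: -0.0002
```

```bash
python3 - <<'E'
from h import *
s=env.observe();print(s["position"])
plan([*st(-10,60),.26],80.5,5)
E
```

```text
[ 0.51320145 -0.05849517  0.16026976]
[9.5, -20.0, -1.1, -0.0003, 0.1571, -0.0003, 9.6, -20.0, 0.4, -0.0003, 0.1571, -0.0003, 9.4, -20.0, 1.9, -0.0003, 0.1571, -0.0003, 9.0, -19.9, 3.3, -0.0003, 0.1571, -0.0003, 8.4, -19.9, 4.7, -0.0003, 0.1571, -0.0003]
max shift 20.0
```

Call:
move_arm(targets=[9.5,-20,-1,0,0.157,0,9.6,-20,0.4,0,0.157,0,9.4,-20,2,0,0.157,0,9,-20,3.3,0,0.157,0,8.4,-20,4.7,0,0.157,0])

```text
time_s: 83.32
position: [0.5557, -0.0351, 0.2602]
tool_rot: [[0.986, -0.0, 0.169], [-0.169, 0.0, 0.986], [-0.0, -1.0, 0.0]]
ft_force: [0.5, -0.3, 0.4]
grip_width: -0.0003
```

Call:
move_arm(targets=[0,0,0,0,0,0,0,0,0,0,0,0,0,0,0,0,0,0,0,0,0,0,0,0,0,0,0,0,0,0])

```text
time_s: 83.95
position: [0.5556, -0.0357, 0.2594]
tool_rot: [[0.986, -0.0, 0.164], [-0.164, 0.0, 0.986], [-0.0, -1.0, 0.0]]
ft_force: [0.4, 1.2, -0.5]
grip_width: -0.0003
```

```bash
python3 - <<'E'
from h import *
s,d,c=snap("wrist","w49");crop("w49",100,0,560,340,1.7,"w49c",.6)
print(s["position"],inv(s["position"]),s["ft_force"])
snap("scene","s3");crop("s3",120,120,480,320,2.2,"s3c",.6)
E
```

```text
[ 0.55561387 -0.03565507  0.25942788] [-9.67437387 59.97042268] [ 0.36126328  1.23903823 -0.50281716]
```

View pics/w49c.png

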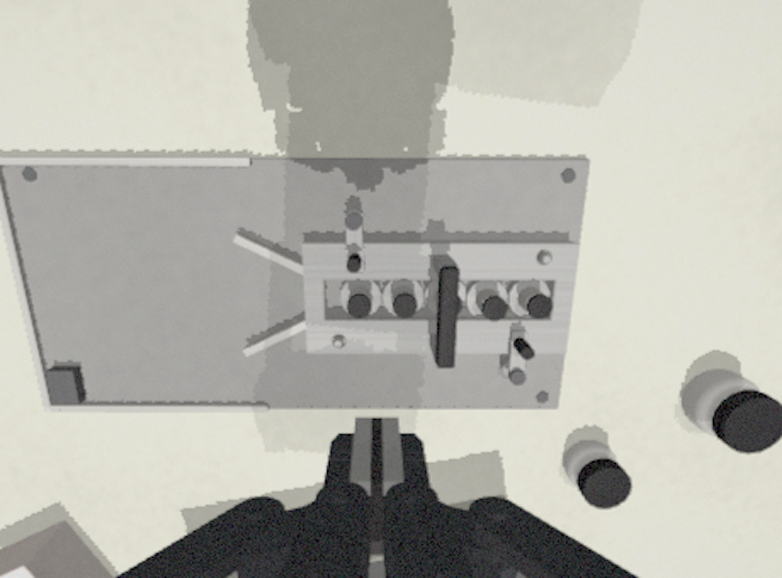

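View pics/s3c.png

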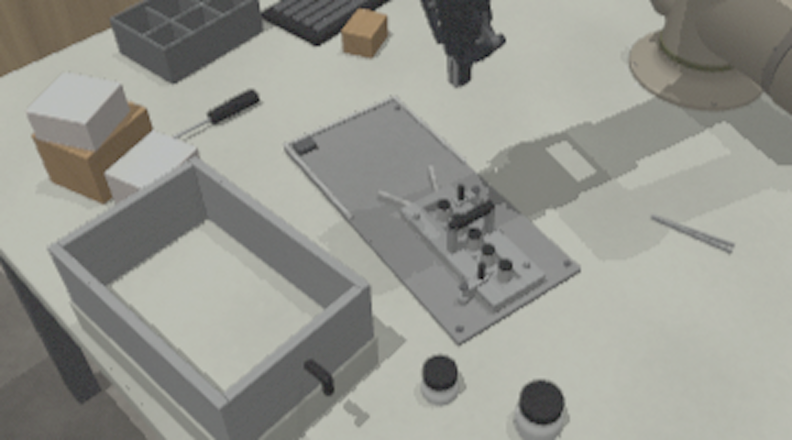

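```bash
python3 - <<'E'
from h import *
d,c=load("w49")
a=inv(ray(c,*f17(531,353),.06));b=inv(ray(c,*f17(355,265),.06))
print("tab a",a,"tab b",b)
v=a-np.array([58,169]);print("a",np.arctan2(-v[0],v[1]));v=b-np.array([-58,45]);print("b",np.arctan2(v[0],-v[1]))
print("posts",inv(ray(c,*f17(517,377),.042)),inv(ray(c,*f17(354,219),.042)))
for q in [(360,306),(404,304),(492,307),(540,306)]: print(inv(ray(c,*f17(*q),.05)).round(1))
for q in [(400,262),(500,262),(320,340),(420,345),(490,340),(562,300)]:
    X=dpt(d,c,q);print(inv(X).round(0),(X[2]*1000).round(1),end=" ")
E
```

```text
tab a [ 31.08050467 170.95491603] tab b [-31.45204169  47.47528774]
a 1.4983027588190403
b 1.6637658884606916
posts [ 57.01904733 168.15924992] [-59.76345197  46.4787628 ]
[-0.6 50.2]
[-2.  81.2]
[  0.2 143.3]
[ -0.5 177.1]
[-28.  79.] 28.9 [-28. 152.] 29.6 [32. 19.] 29.0 [36. 95.] 29.6 [ 32. 149.] 28.3 [  0. 200.] 29.3
```

```bash
python3 - <<'E'
from h import *
crop("w49",385,180,425,235,12,"w49a",.6);crop("w49",285,115,335,170,10,"w49b",.6)
a=cv2.imread("pics/w49a.png");b=cv2.imread("pics/w49b.png");b=cv2.resize(b,(600,660));a=a[:660]
o=np.hstack([a,np.zeros((a.shape[0],20,3),np.uint8),cv2.resize(b,(600,a.shape[0]))]);cv2.imwrite("pics/w49ab.png",cv2.resize(o,None,fx=.7,fy=.7))
print(o.shape)
E
```

```text
(660, 1100, 3)
```

View pics/w49ab.png

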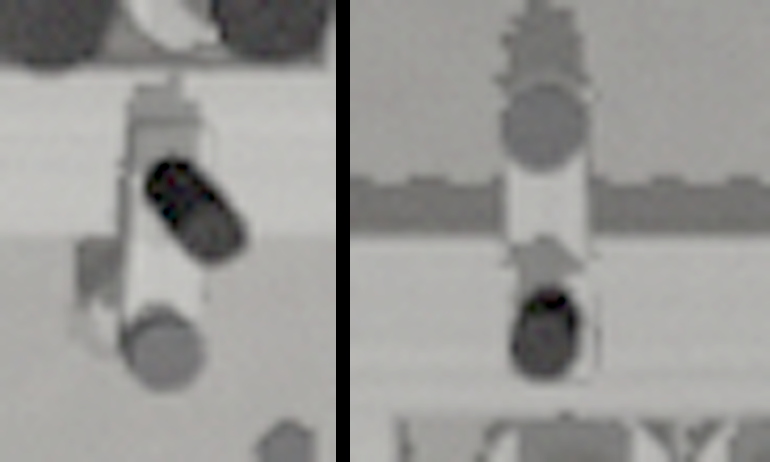

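```bash
python3 - <<'E'
from rig import env
print(env.close_job());print(env.observe()["time_s"])
E
```

```text
the job is handed in; nothing more can be done
None
the job is handed in; nothing more can be done
```

The job is handed in, finished at about 84 s of the 210 s allowed. Both clips were swung clear first. All five holders were then slid between the rails and closed up against the end stop, the retainer was seated over the columns and both pins, and both clips were turned back across it.

**Last checks**
- **Plate:** its top measured 28–30 mm above the bench at six points, against 29 mm for flush. Both pins showed through their holes.
- **Holders:** all five upright when checked before the plate went on, about 32 mm apart from y ≈ 50 to 177 mm.
- **Clips:** both arms lie square across the plate. Clip_b was pushed to its stop. Clip_a's angle came out between 1.46 and 1.6 rad depending on the view, because the camera is 1–2 mm out. The direction of its arm edges and the distance it was pushed both say fully closed.
- **Bystanders:** none looked moved, but I judged this only by eye in the final pictures.

**What went less well**
- The first holder tilted about 25° forward in the grip while being drawn along the channel. It stood upright again when I let go.
- The second holder leaned sideways for a moment while being pushed, with about 65 N at the wrist. It also stood up again once I backed off.
- After that I used a slower, slightly higher push, and the rest went in cleanly.
- The first two holders may therefore count as not strictly upright the whole way.

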